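# Load mounted specimens by size into the dust-flap magazine

## Robot

A 7-joint arm with a two-finger parallel gripper is mounted at the origin on a cart in front of the work surface, level with it; the furniture and walls round the work are solid. World frame = base frame: x ahead of the robot, y to its left, z up, the work surface at z = 0. Lengths are in m, angles in rad, forces in N, time in s.
With the tool pointing down it reaches from about 0.425 to 0.95 m from the base axis. Payload 16.7 kg.
Tool frame: the origin (TCP) lies on the centre line of the jaws, within the pads' length; the fingertips stand 8 mm ahead of it and the grasp point (between the pads) lies 11 mm behind it; z points along the fingers, y is the direction in which the jaws open and shut (so a half turn about z gives the same grasp; the last joint's range is limited). The gripper opens to 94 mm and grips with 3 to 60 N. Pads are 16 mm wide; open, the fingers measure 119 mm over their backs; the gripper's body (75 mm by 177 mm) begins 78 mm behind the grasp point.
Start: joints at [-1.498, 0.426, 0.074, 1.606, -0.034, 1.111, -0.067], TCP at [0.149, 0.658, 0.213] pointing down, gripper open.
Joint ranges: [-2.85, 2.85], [-0.5, 2.14], [-1.23, 1.37], [0.21, 2.46], [-1.02, 4.16], [0.16, 2.05], [-2.73, 2.73]. Speed limits (rad/s): [1.89, 1.89, 2.39, 2.39, 3.01, 3.01, 3.01].

## Interface

Orientations are given as a unit quaternion [w, x, y, z].
In Python, from bench import manip gives the robot as it stands.
- The arm moves only by the tool drive_tool, never from a script. Its argument "deltas" is a list of rows, each an object of numbers: "rx", "ry", "rz": the turn, a rotation vector about the tool's x, y, z in units of 2 pi rad (1.0 is 2 pi rad); "x", "y", "z": the shift along the tool's x, y, z in units of 150 mm (1.0 is 150 mm); "jaw": the closure, from 0 (fully open) to 1 (shut). In form: [{"rx": .., "ry": .., "rz": .., "x": .., "y": .., "z": .., "jaw": ..}, ...]. A call has 1 to 20 rows; each row is the pose to reach, as a shift and turn from the pose measured when the call began, along the tool's axes at that moment, turning the shorter way round; what a row does not reach only later rows make up. A row lasts 1/8 s, in which the tool goes at most 62.5 mm and 10.7 degrees, less where a joint would pass 70% of its speed; a pose out of reach is approached as far as the arm can. A call with a number of a shift or a turn outside -1 to 1 is refused whole. A call with a gripper value outside its range is refused whole. The fingers move at their own pace and stop on an object; "newtons" is the grip in N (left out, the last holds). Time passes only in rows, so rows that repeat a pose let the fingers close. It gives the time, the measured TCP pose, the force and the opening at its end, in the units of the state.
- manip.get_state(): the state, without advancing time (a new reading comes with each control period).
- manip.capture(name): name is "scene" or "side" or "wrist"; returns a dict with "image" (400x640x3 uint8, red, green, blue), "fx", "fy", "cx", "cy" (pixels), "rvec" (rotation vector, rad) and "tvec" (3), from world to camera coordinates, as OpenCV has them; the wrist camera has in their place "T_tool_cam" (4x4, takes a point from camera to tool coordinates, whose origin is the TCP and whose axes are the flange's). Camera axes: x right, y down, z forward; pixel columns grow to the right and rows downward; lengths in m; the calibration is good to about 2 mm. A picture is of the moment at which its call begins: read the wrist's pose just before it. There is no depth.
- manip.finish_job(): hands the job in, once; it reports no verdict.
The state is a dict: "clock": time; "qpos": joint angles; "joint_velocities": joint speeds; "effort": joint torques, N m; "tcp_pos": TCP position; "orientation": TCP orientation; "contact_force": force on the tool from outside, world axes, zero at the start; "wrist_torque": the same for the moment, N m; "gripper_width": finger opening in m.
Only numpy, scipy, OpenCV 4.12 (cv2) and the standard library are available. Lean on these libraries where they do the work, as an engineer would, in place of code of your own. Each camera call takes 0.05 s, during which the arm holds its last target.

## Task

Load every mounted specimen on the bench into the specimen magazine, sorted by diameter (25 mm in the narrowest lane, 31 mm in the middle width, 38 mm in the widest): stand it polished face up in the open infeed of its lane and push it with the pusher from the parts tray through the dust flap, far enough in that the flap swings shut behind it. Keep the fingers themselves off the flaps, leave the indenters, loupe and brush alone, and finish with the pusher standing upright again in its own half of the tray.

Things in the scene. Friction and masses are not known exactly. Their poses are not given: they have to be found in the camera images.
- specimen_a_c (a point): Centre (half-way up) of mounted metallographic specimen A: a black resin disc 25 mm in diameter and 18 mm tall with a small bright polished steel face in its top, standing on its flat underside, about 13 g. z axis: up out of the polished face. Its lane is the one 29 mm wide (lane_narrow). May be absent.
- specimen_b_c (a point): Centre (half-way up) of mounted metallographic specimen B: a black resin disc 25 mm in diameter and 20 mm tall with a small bright polished steel face in its top, standing on its flat underside, about 13 g. z axis: up out of the polished face. Its lane is the one 29 mm wide (lane_narrow). May be absent.
- specimen_c_c (a point): Centre (half-way up) of mounted metallographic specimen C: a black resin disc 31 mm in diameter and 18 mm tall with a small bright polished steel face in its top, standing on its flat underside, about 20 g. z axis: up out of the polished face. Its lane is the one 35 mm wide (lane_medium). May be absent.
- specimen_d_c (a point): Centre (half-way up) of mounted metallographic specimen D: a black resin disc 31 mm in diameter and 21 mm tall with a small bright polished steel face in its top, standing on its flat underside, about 20 g. z axis: up out of the polished face. Its lane is the one 35 mm wide (lane_medium). May be absent.
- specimen_e_c (a point): Centre (half-way up) of mounted metallographic specimen E: a black resin disc 38 mm in diameter and 20 mm tall with a small bright polished steel face in its top, standing on its flat underside, about 30 g. z axis: up out of the polished face. Its lane is the one 42 mm wide (lane_wide). May be absent.
- specimen_f_c (a point): Centre (half-way up) of mounted metallographic specimen F: a black resin disc 38 mm in diameter and 22 mm tall with a small bright polished steel face in its top, standing on its flat underside, about 30 g. z axis: up out of the polished face. Its lane is the one 42 mm wide (lane_wide). May be absent.
- specimen_g_c (a point): Centre (half-way up) of mounted metallographic specimen G: a black resin disc 25 mm in diameter and 21 mm tall with a small bright polished steel face in its top, standing on its flat underside, about 13 g. z axis: up out of the polished face. Its lane is the one 29 mm wide (lane_narrow). May be absent.
- lane_narrow_port (a point): Lane 29 mm wide (the narrowest). The point lies on its floor, mid-width, in the plane of the flap; x: inward along the lane, y: across to the left, z: up. The level floor is 12 mm above the bench. x = -92 to -6 mm: open infeed between guides 6 mm high, front end open; from x = -6 mm: tunnel 31 mm high (outside top 38 mm above the floor), with an end stop at x = +132 mm.
- lane_narrow_flap (a joint): Steel dust flap of the 29 mm lane, hinged along its top edge 30 mm above the lane floor, reaching to 1.5 mm above the floor: 0 rad shut (upright), growing as it swings inward, up to 1.5; not outward. A light spring (about 1 N at the edge) shuts it. Its edge sweeps the first 29 mm of lane behind the port: what lies nearer may prop it open.
- lane_medium_port (a point): Lane 35 mm wide (the middle width). The point lies on its floor, mid-width, in the plane of the flap; x: inward along the lane, y: across to the left, z: up. The level floor is 12 mm above the bench. x = -92 to -6 mm: open infeed between guides 6 mm high, front end open; from x = -6 mm: tunnel 31 mm high (outside top 38 mm above the floor), with an end stop at x = +132 mm.
- lane_medium_flap (a joint): Steel dust flap of the 35 mm lane, hinged along its top edge 30 mm above the lane floor, reaching to 1.5 mm above the floor: 0 rad shut (upright), growing as it swings inward, up to 1.5; not outward. A light spring (about 1 N at the edge) shuts it. Its edge sweeps the first 29 mm of lane behind the port: what lies nearer may prop it open.
- lane_wide_port (a point): Lane 42 mm wide (the widest). The point lies on its floor, mid-width, in the plane of the flap; x: inward along the lane, y: across to the left, z: up. The level floor is 12 mm above the bench. x = -92 to -6 mm: open infeed between guides 6 mm high, front end open; from x = -6 mm: tunnel 31 mm high (outside top 38 mm above the floor), with an end stop at x = +132 mm.
- lane_wide_flap (a joint): Steel dust flap of the 42 mm lane, hinged along its top edge 30 mm above the lane floor, reaching to 1.5 mm above the floor: 0 rad shut (upright), growing as it swings inward, up to 1.5; not outward. A light spring (about 1 N at the edge) shuts it. Its edge sweeps the first 29 mm of lane behind the port: what lies nearer may prop it open.
- magazine_base: Specimen magazine: dark steel base plate 250 x 222 x 6 mm carrying three aluminium lane blocks with clear windows, each 66 mm wide, side by side (68 mm between centre lines) in any order, all in line with the plate. Origin: on the bench, under the flap plane of the middle block; x: inward along the lanes, z: up. The plate reaches from x = -103 to +147 mm. Fixed.
- pusher_grip (a point): Pusher, 100 to 160 g: flat-soled bar 76 mm long, 20 wide, 15 high, with an upright grey grip 24 mm long (x), 14 mm thick (y), rising to 73 mm above the sole. Point: middle of the grip, 55 mm above the sole. x: to the pushing end, z: up. Pushing face 62 mm ahead of this point, rear end 14 mm behind it; the 50 mm of bar ahead of the grip can go under a lintel.
- pusher_tip (a point): Lower edge of the pusher's pushing face, at sole height, mid-width; same axes.
- parts_tray: Light grey metal parts tray 100 mm (x) by 150 mm (y), rim 18 mm high, 2 mm floor and walls; a 14 mm high divider along x makes two halves 96 by 72 mm. Origin: centre of the underside. The pusher stands in the +y half, bar along the tray's x axis; two indenters in the -y half. Fixed.
- indenter_steel: Small steel indenter, 16 mm thick, 31 mm tall, standing in the tray; a bystander. Origin: underside.
- indenter_brass: Small brass-coloured indenter, 16 mm thick, 31 mm tall, standing in the tray; a bystander. Origin: underside.
- loupe: Black eye loupe, 36 mm across and 38 mm high, standing on the bench; a bystander. Origin: underside.
- brush: Soft cleaning brush 163 mm long, 15 mm high, lying across the front of the bench; a bystander. Origin: underside, middle.

How it is judged:
By the outcome, as a careful person would: the job done as asked, in the order asked, and still so for the second after the job is handed in, with the robot touching nothing.
Of specimen_a, specimen_b, specimen_c, specimen_d, specimen_e, specimen_f, specimen_g only 5 to 7 are there at a start; the rules pass over those that are not, and their reading is None.
At some moment in a run one of specimen_a, specimen_b, specimen_c, specimen_d, specimen_e, specimen_f, specimen_g may be knocked a few centimetres aside while the robot is not near it.
Once in a run the grip may slacken for a moment while it holds something.
It also fails if it takes over 210 s, if anything falls off the work surface, if the arm or the gripper's body presses on something with over 40 N, if the wrist force passes 120 N, or if a joint passes its speed limit or range.

## Working session

There is one attempt and no reset: what is moved stays moved. The work goes in short steps, Python scripts to look and compute and a tool call to move; the robot and the scene stay as the last step left them, time stands still between calls to the robot, and variables do not carry over. Pictures are saved under pics/ and viewed, and the job is handed in when it is done.

Besides the shell and the picture viewer there is one more tool, called as name([rows], argument=value, ...), one row to a line, values as JSON. drive_tool: Moves the arm, as the interface text tells. Shifts and turns lie within -1 to 1; 1 stands for 150 mm of shift or 2 pi rad of turn. Its arguments: {"type":"object","properties":{"deltas":{"type":"array"},"newtons":{"type":"number"}},"required":["deltas"]}

```bash
ls; mkdir -p pics; python3 - <<'E'
from bench import manip
import cv2,numpy as np
s=manip.get_state(); print({k:np.round(v,3).tolist() for k,v in s.items()})
for n in ["scene","side","wrist"]:
    c=manip.capture(n); cv2.imwrite(f"pics/{n}0.png",c["image"][:,:,::-1])
    print(n,{k:np.round(v,4).tolist() for k,v in c.items() if k!="image"})
E
```

```text
pics
{'clock': 0.0, 'qpos': [-1.497, 0.427, 0.074, 1.607, -0.034, 1.111, -0.067], 'joint_velocities': [0.001, -0.001, -0.002, 0.0, 0.002, -0.0, -0.002], 'effort': [-0.0, -93.583, 3.667, -45.421, -0.049, 0.02, 0.0], 'tcp_pos': [0.149, 0.658, 0.213], 'orientation': [-0.0, 0.111, 0.994, -0.001], 'contact_force': [-0.542, -0.718, -0.032], 'wrist_torque': [0.007, 0.005, -0.025], 'gripper_width': 0.094}
scene {'fx': 364.255, 'fy': 364.255, 'cx': 320.8657, 'cy': 205.2549, 'rvec': [1.9384, -0.671, 0.3917], 'tvec': [-0.4282, 0.2147, 0.759]}
side {'fx': 430.0498, 'fy': 430.0498, 'cx': 318.4073, 'cy': 199.9388, 'rvec': [0.0248, -2.5747, 1.7596], 'tvec': [0.5293, 0.0651, 1.3583]}
wrist {'fx': 347.7902, 'fy': 347.7902, 'cx': 315.6339, 'cy': 196.6825, 'T_tool_cam': [[-0.0001, -0.972, -0.2349, 0.0667], [1.0, -0.0004, 0.0011, 0.0006], [-0.0011, -0.2349, 0.972, -0.1714], [0.0, 0.0, 0.0, 1.0]]}
```

View pics/scene0.png

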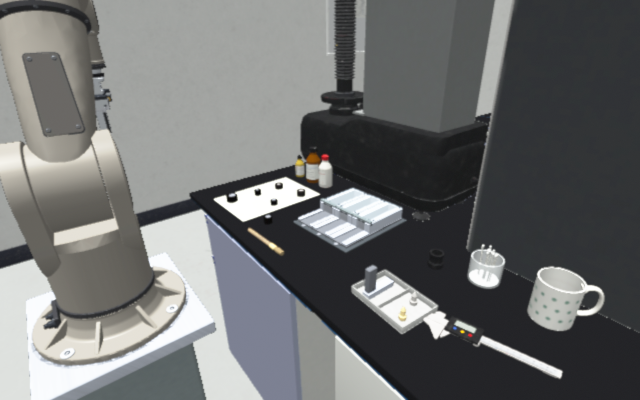

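View pics/side0.png

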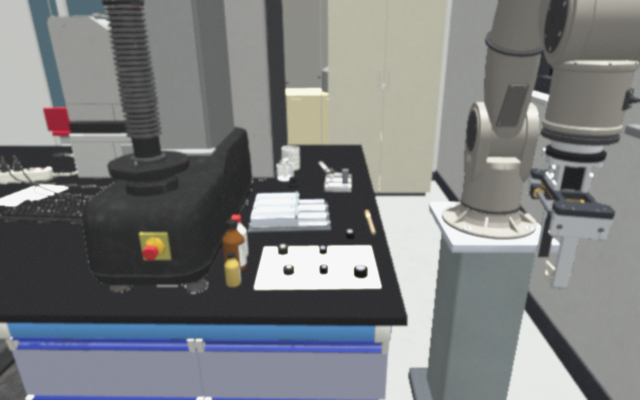

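View pics/wrist0.png

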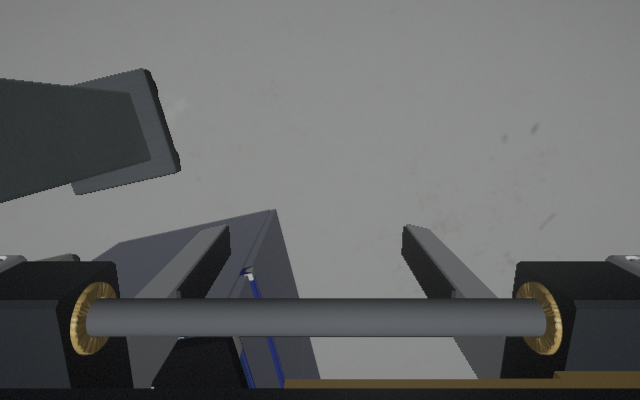

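```bash
cat > h.py <<'E'
from bench import manip
import cv2,numpy as np
from scipy.spatial.transform import Rotation as R
def camparams(c,s=None):
    K=np.array([[c["fx"],0,c["cx"]],[0,c["fy"],c["cy"]],[0,0,1]])
    if "rvec" in c:
        Rm=cv2.Rodrigues(np.array(c["rvec"],float))[0]; t=np.array(c["tvec"]).ravel()
        return K,Rm,t
    T=np.eye(4);q=s["orientation"];T[:3,:3]=R.from_quat([q[1],q[2],q[3],q[0]]).as_matrix();T[:3,3]=s["tcp_pos"]
    Tw=T@np.array(c["T_tool_cam"]); Ti=np.linalg.inv(Tw)
    return K,Ti[:3,:3],Ti[:3,3]
def ray(P,uv,z):
    K,Rm,t=P
    d=Rm.T@(np.linalg.inv(K)@np.array([uv[0],uv[1],1.])); o=-Rm.T@t
    return o+d*(z-o[2])/d[2]
def proj(P,p):
    K,Rm,t=P
    q=K@(Rm@np.array(p,float)+t); return q[:2]/q[2]
def snap(name,fn=None):
    s=manip.get_state(); c=manip.capture(name)
    if fn: cv2.imwrite("pics/"+fn,c["image"][:,:,::-1])
    return c["image"][:,:,::-1].copy(),camparams(c,s),s
E
python3 - <<'E'
from h import *
im,P,s=snap("scene")
for n,uv in dict(s1=(231,202),s2=(258,195),s3=(279,189),s4=(301,196),s5=(274,205),s6=(267,221),loupe=(436,266),blob=(421,216),magL=(297,224),magfront=(347,247),magR=(402,214),trayL=(351,293),trayfront=(395,330),trayR=(437,305),brush1=(248,230),brush2=(283,253),grip=(371,267),edge=(192,193),edge2=(320,310)).items():
    print(n,np.round(ray(P,uv,0),3))
cv2.imwrite("pics/sA.png",cv2.resize(im[165:265,190:350],None,fx=5,fy=5,interpolation=cv2.INTER_CUBIC))
cv2.imwrite("pics/sB.png",cv2.resize(im[180:340,290:490],None,fx=4,fy=3.75,interpolation=cv2.INTER_CUBIC))
E
```

```text
s1 [0.41  0.322 0.   ]
s2 [0.507 0.314 0.   ]
s3 [0.59  0.311 0.   ]
s4 [0.617 0.211 0.   ]
s5 [0.509 0.21  0.   ]
s6 [0.437 0.13  0.   ]
loupe [ 0.637 -0.325  0.   ]
blob [ 0.813 -0.14   0.   ]
magL [0.496 0.057 0.   ]
magfront [ 0.528 -0.128  0.   ]
magR [ 0.779 -0.095  0.   ]
trayL [ 0.414 -0.271  0.   ]
trayfront [ 0.408 -0.403  0.   ]
trayR [ 0.527 -0.41   0.   ]
brush1 [0.367 0.118 0.   ]
brush2 [ 0.382 -0.046  0.   ]
grip [ 0.514 -0.23   0.   ]
edge [0.335 0.479 0.   ]
edge2 [ 0.33  -0.271  0.   ]
```

View pics/sA.png

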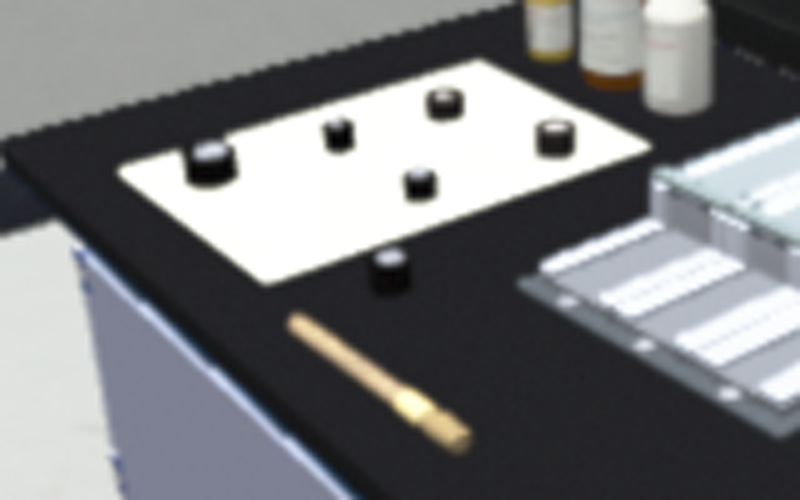

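View pics/sB.png

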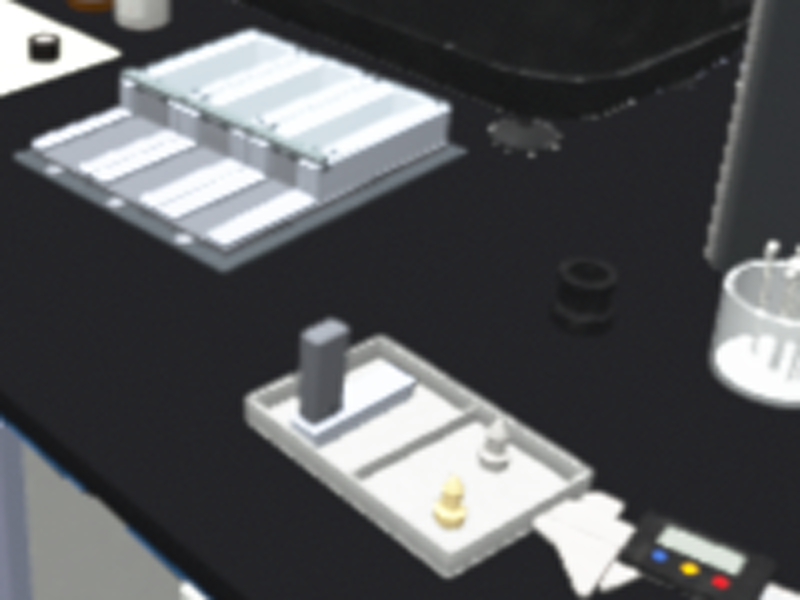

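```bash
cat >> h.py <<'E'
def goto(x,y,z,yaw,s=None):
    """yaw: world angle of tool -x axis (tool down), mod pi; prints deltas"""
    s=s or manip.get_state()
    q=s["orientation"];Rc=R.from_quat([q[1],q[2],q[3],q[0]])
    d=Rc.inv().apply(np.array([x,y,z])-s["tcp_pos"])/0.15
    best=None
    for k in (0,np.pi,-np.pi):
        a=yaw+k
        Rt=R.from_matrix(np.array([[-np.cos(a),-np.sin(a),0],[-np.sin(a),np.cos(a),0],[0,0,-1]]).T.T) if False else R.from_euler('z',a)*R.from_quat([0,1,0,0])
        rv=(Rc.inv()*Rt).as_rotvec()/(2*np.pi)
        if best is None or np.linalg.norm(rv)<np.linalg.norm(best)-1e-6: best=rv
    print("to",np.round([x,y,z,np.degrees(yaw)],4),"d xyz",np.round(d,3),"r",np.round(best,4),"rows t",round(np.linalg.norm(d)*150/62.5,1), round(np.linalg.norm(best)*360/10.7,1))
E
python3 - <<'E'
from h import *
goto(.47,.28,.30,0)
E
```

```text
to [0.47 0.28 0.3  0.  ] d xyz [-2.643 -1.986 -0.578] r [-0.0001 -0.     -0.0355] rows t 8.1 1.2
```

drive_tool([
  {"x": -0.4, "y": -0.3, "z": -0.3},
  {"x": -0.8, "y": -0.6, "z": -0.58},
  {"x": -1, "y": -0.75, "z": -0.58},
  {"x": -1, "y": -0.75, "z": -0.58},
])

```text
invalid input at $.deltas[0]: expected keys rx, ry, rz, x, y, z, jaw
```

drive_tool([
  {"x": -0.4, "y": -0.3},
  {"x": -0.8, "y": -0.6},
  {"x": -1, "y": -0.75},
  {"x": -1, "y": -0.75},
])

```text
invalid input at $.deltas[0]: expected keys rx, ry, rz, x, y, z, jaw
```

```bash
python3 -c "
from h import *
goto(.47,.28,.30,0)"
```

```text
to [0.47 0.28 0.3  0.  ] d xyz [-2.643 -1.986 -0.578] r [-0.0001 -0.     -0.0355] rows t 8.1 1.2
```

drive_tool([
  {"rx": 0, "ry": 0, "rz": 0, "x": -1, "y": -0.75, "z": -0.58, "jaw": 0},
  {"rx": 0, "ry": 0, "rz": 0, "x": -1, "y": -0.75, "z": -0.58, "jaw": 0},
  {"rx": 0, "ry": 0, "rz": 0, "x": -1, "y": -0.75, "z": -0.58, "jaw": 0},
  {"rx": 0, "ry": 0, "rz": 0, "x": -1, "y": -0.75, "z": -0.58, "jaw": 0},
])

```text
clock: 0.7
tcp_pos: [0.2735, 0.5131, 0.3021]
orientation: [0.001, 0.113, 0.994, 0.001]
contact_force: [-0.6, 0.6, -0.3]
gripper_width: 0.094
```

drive_tool([
  {"rx": 0, "ry": 0, "rz": 0, "x": -1, "y": -0.75, "z": 0, "jaw": 0},
  {"rx": 0, "ry": 0, "rz": 0, "x": -1, "y": -0.75, "z": 0, "jaw": 0},
  {"rx": 0, "ry": 0, "rz": 0, "x": -1, "y": -0.75, "z": 0, "jaw": 0},
  {"rx": 0, "ry": 0, "rz": 0, "x": -1, "y": -0.75, "z": 0, "jaw": 0},
])

```text
clock: 1.2
tcp_pos: [0.3969, 0.3665, 0.3022]
orientation: [0.001, 0.116, 0.993, 0.001]
contact_force: [-0.7, 1.4, -0.1]
gripper_width: 0.0941
```

```bash
python3 -c "
from h import *
goto(.47,.28,.30,0)"
```

```text
to [0.47 0.28 0.3  0.  ] d xyz [-0.607 -0.449  0.015] r [ 0.0002  0.0003 -0.037 ] rows t 1.8 1.2
```

drive_tool([
  {"rx": 0, "ry": 0, "rz": -0.037, "x": -0.607, "y": -0.449, "z": 0, "jaw": 0},
  {"rx": 0, "ry": 0, "rz": -0.037, "x": -0.607, "y": -0.449, "z": 0, "jaw": 0},
  {"rx": 0, "ry": 0, "rz": -0.037, "x": -0.607, "y": -0.449, "z": 0, "jaw": 0},
  {"rx": 0, "ry": 0, "rz": -0.037, "x": -0.607, "y": -0.449, "z": 0, "jaw": 0},
])

```text
clock: 1.7
tcp_pos: [0.4694, 0.2811, 0.3018]
orientation: [0.001, -0.0, 1.0, 0.0]
contact_force: [0.4, 0.7, -0.1]
gripper_width: 0.094
```

```bash
python3 -c "
from h import *
snap('wrist','w1.png')
s=manip.get_state();print(s['tcp_pos'],s['joint_velocities'])"
```

```text
[0.4690685  0.28147696 0.30181203] [-0.01082712 -0.00426656 -0.00257055 -0.00082248  0.00165263  0.00187359
  0.00413561]
```

View pics/w1.png

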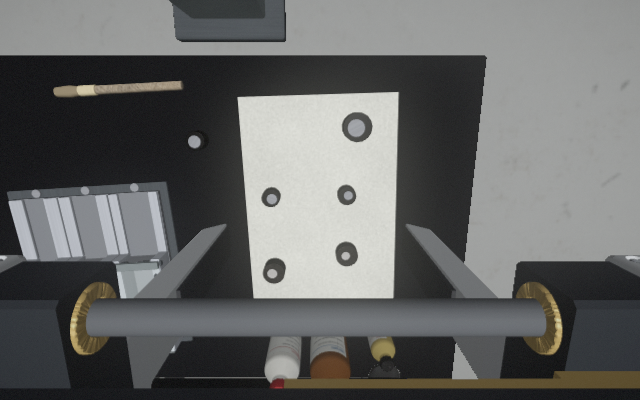

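```bash
cat >> h.py <<'E'
def specs(im,P,vis=None,ztop=0.020,rmax=360,roi=None):
    """find bright faces + minimal circumscribing blob on white sheet"""
    hsv=cv2.cvtColor(im,cv2.COLOR_BGR2HSV)
    out=[]
    g=im.max(2)
    return out
E
python3 - <<'E'
from h import *
im,P,s=snap("wrist","w1b.png")
g=cv2.cvtColor(im,cv2.COLOR_BGR2GRAY)
for uv in [(357,127),(271,198),(347,195),(346,254),(274,271),(197,141)]:
    u,v=uv
    w=g[v-25:v+25,u-25:u+25]
    # face: bright comp near centre
    big=cv2.resize(w,None,fx=4,fy=4,interpolation=cv2.INTER_CUBIC)
    m=((big>100)).astype(np.uint8)
    n,l,st,c=cv2.connectedComponentsWithStats(m)
    k=min(range(1,n),key=lambda i:np.hypot(*(c[i]-100)))
    fc=(c[k]+.5)/4-.5+np.array([u-25,v-25]); fa=st[k]
    dm=((big<110)|(l==k)).astype(np.uint8)
    n2,l2,st2,c2=cv2.connectedComponentsWithStats(dm)
    lab=l2[int(c[k][1]),int(c[k][0])]
    cn=max(cv2.findContours((l2==lab).astype(np.uint8),0,1)[0],key=cv2.contourArea)
    hull=cv2.minAreaRect(cn)
    p=ray(P,fc,.02)
    print(uv,"face",np.round(fc,1),np.round(p,4),"face px",fa[2]/4,fa[3]/4,"blob minrect px",np.round(np.array(hull[1])/4,1), "area",st2[lab][4]/16)
K,Rm,t=P; print("cam",-Rm.T@t)
row=[cv2.resize(im[v-25:v+25,u-25:u+25],None,fx=5,fy=5,interpolation=cv2.INTER_CUBIC) for u,v in [(357,127),(271,198),(347,195),(346,254),(274,271),(197,141)]]
cv2.imwrite("pics/crops1.png",np.vstack([np.hstack(row[:3]),np.hstack(row[3:])]))
E
```

```text
(357, 127) face [356.6 126.3] [0.4198 0.3347 0.02  ] face px 50.0 50.0 blob minrect px [17.6 17.9] area 251.1875
(271, 198) face [270.6 197.5] [0.5137 0.2221 0.02  ] face px 50.0 50.0 blob minrect px [10.6 10.1] area 86.625
(347, 195) face [346.6 194.5] [0.5093 0.324  0.02  ] face px 50.0 50.0 blob minrect px [8.8 9.2] area 66.75
(346, 254) face [345.5 253.4] [0.5939 0.3244 0.02  ] face px 50.0 50.0 blob minrect px [8.5 9. ] area 63.875
(274, 271) face [274.5 270.1] [0.6192 0.2245 0.02  ] face px 50.0 50.0 blob minrect px [9.9 9.7] area 79.0
(197, 141) face [193.5 141.4] [0.4392 0.1249 0.02  ] face px 12.5 12.75 blob minrect px [49.8 49.8] area 2500.0
cam [0.40225815 0.28155976 0.47316899]
```

View pics/crops1.png

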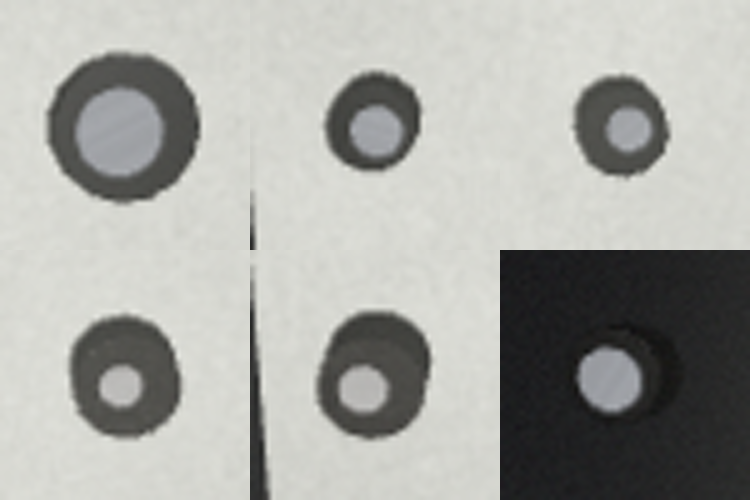

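```bash
python3 - <<'E'
from h import *
im=cv2.imread("pics/w1b.png")
c=im[110:170,165:225].astype(float)
c=np.clip(c*4-40,0,255).astype(np.uint8)
cv2.imwrite("pics/c6.png",cv2.resize(c,None,fx=8,fy=8,interpolation=cv2.INTER_CUBIC))
s=manip.get_state()
goto(.47,-.03,.30,0,s); goto(.6,-.03,.28,np.radians(8),s)
E
```

```text
to [ 0.47 -0.03  0.3   0.  ] d xyz [-0.003 -2.077  0.011] r [0.0001 0.0002 0.0003] rows t 5.0 0.0
to [ 0.6  -0.03  0.28  8.  ] d xyz [-0.869 -2.079  0.145] r [ 0.0001  0.0002 -0.0219] rows t 5.4 0.7
```

View pics/c6.png

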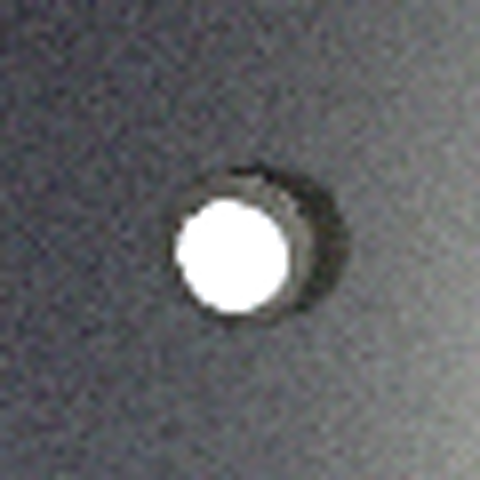

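drive_tool([
  {"rx": 0, "ry": 0, "rz": -0.022, "x": -0.43, "y": -1, "z": 0.07, "jaw": 0},
  {"rx": 0, "ry": 0, "rz": -0.022, "x": -0.43, "y": -1, "z": 0.07, "jaw": 0},
  {"rx": 0, "ry": 0, "rz": -0.022, "x": -0.43, "y": -1, "z": 0.07, "jaw": 0},
])

```text
clock: 2.17
tcp_pos: [0.5342, 0.1303, 0.2913]
orientation: [0.001, -0.07, 0.998, 0.0]
contact_force: [0.3, 0.1, -0.5]
gripper_width: 0.094
```

drive_tool([
  {"rx": 0, "ry": 0, "rz": 0, "x": -0.2, "y": -1, "z": 0.07, "jaw": 0},
  {"rx": 0, "ry": 0, "rz": 0, "x": -0.2, "y": -1, "z": 0.07, "jaw": 0},
  {"rx": 0, "ry": 0, "rz": 0, "x": -0.2, "y": -1, "z": 0.07, "jaw": 0},
  {"rx": 0, "ry": 0, "rz": 0, "x": -0.2, "y": -1, "z": 0.07, "jaw": 0},
  {"rx": 0, "ry": 0, "rz": 0, "x": -0.2, "y": -1, "z": 0.07, "jaw": 0},
])

```text
clock: 2.8
tcp_pos: [0.5847, -0.012, 0.2805]
orientation: [0.0, -0.071, 0.997, 0.001]
contact_force: [-0.5, 0.0, -0.1]
gripper_width: 0.0939
```

```bash
python3 -c "
from h import *
im,P,s=snap('wrist','w2.png')
cv2.imwrite('pics/w2z.png',im[0:300])
print(s['tcp_pos'],s['joint_velocities'].max() if hasattr(s['joint_velocities'],'max') else '')"
```

```text
[ 0.58466073 -0.01200525  0.28050409] 0.0019314521649931881
```

View pics/w2.png

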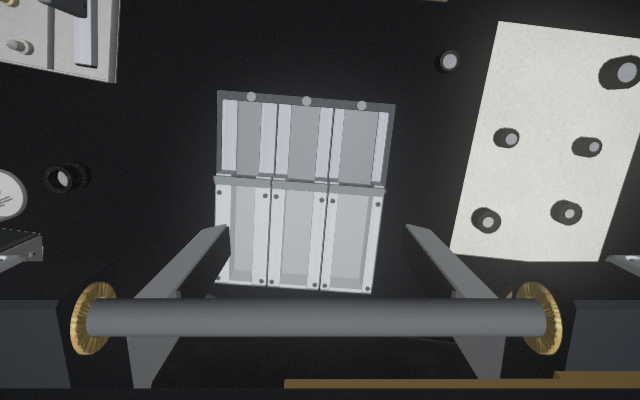

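```bash
python3 -c "
from h import *
im=cv2.imread('pics/w2.png')
cv2.imwrite('pics/w2m.png',cv2.resize(im[80:210,205:405],None,fx=4,fy=4,interpolation=cv2.INTER_CUBIC))"
```

```text
(no output)
```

View pics/w2m.png

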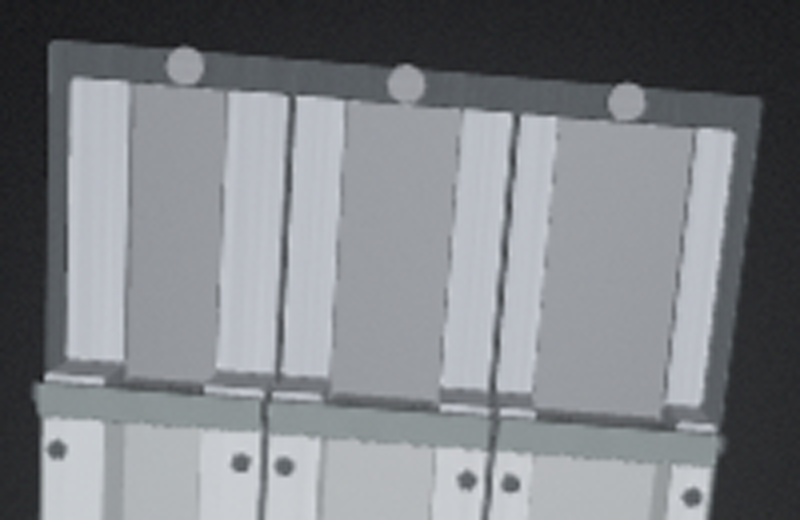

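```bash
cat >> h.py <<'E'
def zoomuv(p,ox,oy,f): return ((p[0]+.5)/f-.5+ox,(p[1]+.5)/f-.5+oy)
E
python3 -c "
from h import *
im,P,s=snap('wrist')
f=lambda p,z:ray(P,zoomuv(p,205,80,4),z)
a=f((48,41),.006);b=f((762,99),.006);print(a,b,np.linalg.norm(a-b),np.degrees(np.arctan2(-(b-a)[0],(b-a)[1])))
for p in [(130,85),(228,92),(345,100),(461,109),(557,117),(694,128)]: print(f(p,.018))
for p in [(124,360),(217,372),(330,380),(440,392),(533,397),(667,405)]: print(f(p,.018))
s=manip.get_state()
c=(a+b)/2; yaw=np.arctan2(-(b-a)[0],(b-a)[1])
e=np.array([np.cos(yaw),np.sin(yaw)]);print(c[:2]+.06*e)
goto(*(c[:2]+.06*e),.17,yaw)
"
```

```text
[ 0.50952163 -0.14454059  0.006     ] [0.49529143 0.07576762 0.006     ] 0.22076731753313053 3.695729582007925
[ 0.51892654 -0.11587676  0.018     ]
[ 0.51676455 -0.08649705  0.018     ]
[ 0.51407273 -0.05133466  0.018     ]
[ 0.51170516 -0.01632413  0.018     ]
[0.5098996  0.01276381 0.018     ]
[0.50719306 0.05439964 0.018     ]
[ 0.60251721 -0.11029884  0.018     ]
[ 0.60217804 -0.0809179   0.018     ]
[ 0.5996686  -0.04530261  0.018     ]
[ 0.59855924 -0.01033505  0.018     ]
[0.59597746 0.01909041 0.018     ]
[0.59250157 0.06163909 0.018     ]
[ 0.56228176 -0.03051901]
to [ 0.5623 -0.0305  0.17    3.6957] d xyz [ 0.166 -0.102  0.738] r [0.0002 0.0002 0.0124] rows t 1.8 0.4
```

drive_tool([
  {"rx": 0, "ry": 0, "rz": 0.0124, "x": 0.166, "y": -0.102, "z": 0.738, "jaw": 0},
  {"rx": 0, "ry": 0, "rz": 0.0124, "x": 0.166, "y": -0.102, "z": 0.738, "jaw": 0},
  {"rx": 0, "ry": 0, "rz": 0.0124, "x": 0.166, "y": -0.102, "z": 0.738, "jaw": 0},
  {"rx": 0, "ry": 0, "rz": 0.0124, "x": 0.166, "y": -0.102, "z": 0.738, "jaw": 0},
])

```text
clock: 3.4
tcp_pos: [0.5637, -0.0296, 0.1719]
orientation: [0.002, -0.033, 0.999, 0.001]
contact_force: [0.9, -0.4, 0.2]
gripper_width: 0.0939
```

```bash
python3 -c "
from h import *
im,P,s=snap('wrist','w3.png')
cv2.imwrite('pics/w3m.png',cv2.resize(im[100:300,150:450],None,fx=2.6,fy=2.6,interpolation=cv2.INTER_CUBIC))
print(s['tcp_pos'],s['joint_velocities'].max())"
```

```text
[ 0.56368289 -0.02962909  0.17185687] 0.0033560874764870766
```

View pics/w3.png

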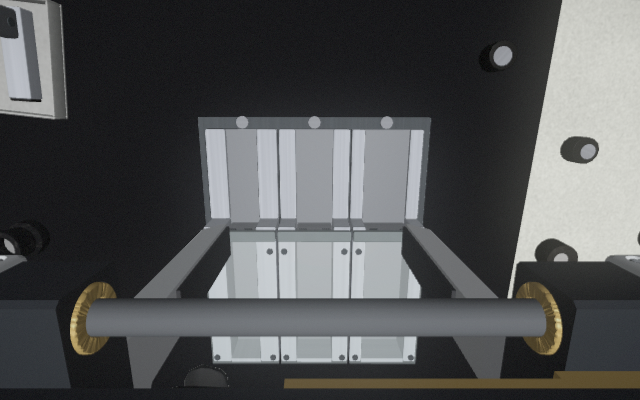

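```bash
python3 -c "
from h import *
im,P,s=snap('wrist')
g=cv2.cvtColor(im,cv2.COLOR_BGR2GRAY).astype(float)
for v in (140,160,180,200,215):
    r=g[v-3:v+4].mean(0); d=np.gradient(cv2.GaussianBlur(r[None],(1,1),0)[0])
    pk=[u for u in range(200,432) if abs(d[u])>9 and abs(d[u])==abs(d[u-2:u+3]).max()]
    print(v,[(u,int(d[u]),round(ray(P,(u,v),.018)[1]*1000,1)) for u in pk])
a=ray(P,(199,118),.006);b=ray(P,(430,118),.006);print(a,b,np.degrees(np.arctan2(-(b-a)[0],(b-a)[1])))
"
```

```text
140 [(206, 49, np.float64(-132.9)), (225, -34, np.float64(-115.3)), (257, 25, np.float64(-85.8)), (276, -48, np.float64(-68.2)), (279, 48, np.float64(-65.5)), (294, -22, np.float64(-51.6)), (334, 22, np.float64(-14.6)), (350, -57, np.float64(0.1)), (365, -19, np.float64(14.0)), (410, 32, np.float64(55.6)), (423, -47, np.float64(67.7)), (429, -24, np.float64(73.2))]
160 [(201, 27, np.float64(-137.7)), (207, 48, np.float64(-132.1)), (226, -33, np.float64(-114.3)), (258, 29, np.float64(-84.4)), (277, -49, np.float64(-66.6)), (295, -17, np.float64(-49.7)), (333, 24, np.float64(-14.1)), (349, -52, np.float64(0.9)), (363, -25, np.float64(14.0)), (409, 40, np.float64(57.1)), (421, -45, np.float64(68.4)), (427, -21, np.float64(74.0))]
180 [(202, 22, np.float64(-137.0)), (209, 48, np.float64(-130.4)), (227, -34, np.float64(-113.3)), (259, 20, np.float64(-82.9)), (280, 52, np.float64(-63.0)), (295, -24, np.float64(-48.7)), (333, 32, np.float64(-12.6)), (349, -54, np.float64(2.6)), (363, -19, np.float64(15.9)), (408, 40, np.float64(58.7)), (420, -46, np.float64(70.1)), (426, -24, np.float64(75.
[... 163 characters left out ...]
, (295, -25, np.float64(-47.7)), (333, 30, np.float64(-11.1)), (348, -52, np.float64(3.3)), (363, -18, np.float64(17.8)), (406, 31, np.float64(59.3)), (418, -44, np.float64(70.9)), (424, -21, np.float64(76.7))]
215 [(205, 24, np.float64(-134.5)), (211, 43, np.float64(-128.7)), (229, -27, np.float64(-111.2)), (260, 27, np.float64(-81.0)), (278, -47, np.float64(-63.5)), (281, 46, np.float64(-60.6)), (295, -23, np.float64(-46.9)), (333, 16, np.float64(-9.9)), (348, -49, np.float64(4.7)), (361, -17, np.float64(17.3)), (406, 26, np.float64(61.2)), (417, -40, np.float64(71.9)), (423, -22, np.float64(77.8))]
[ 0.51048146 -0.1429024   0.006     ] [0.49612136 0.07517926 0.006     ] 3.7673370893685667
```

View pics/w3m.png

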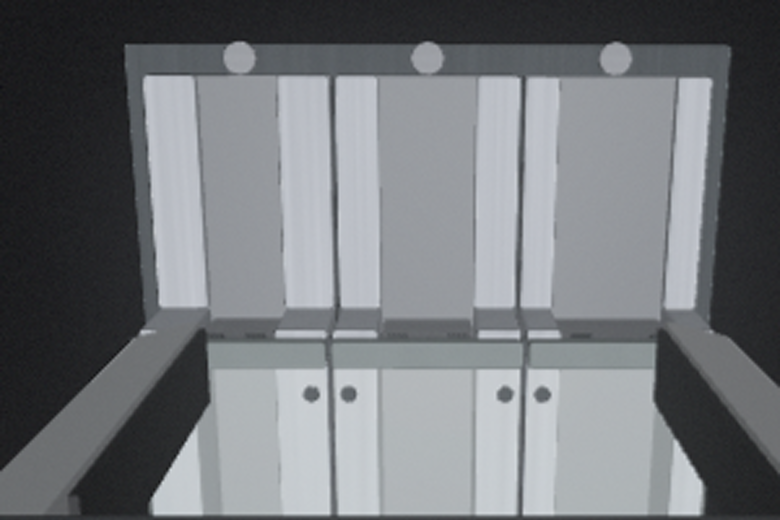

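```bash
cat >> h.py <<'E'
MAGO=np.array([.6061,-.0272]); YAW=np.radians(3.8)
E_=np.array([np.cos(YAW),np.sin(YAW)]); N_=np.array([-np.sin(YAW),np.cos(YAW)])
LY=dict(n=-.068,m=0.,w=.068)
def mag(lane,x): return MAGO+E_*x+N_*LY[lane]
def crop(im,u,v,h,fn,f=6,gain=1,off=0):
    c=im[max(0,v-h):v+h,max(0,u-h):u+h].astype(float)
    cv2.imwrite("pics/"+fn,cv2.resize(np.clip(c*gain-off,0,255).astype(np.uint8),None,fx=f,fy=f,interpolation=cv2.INTER_CUBIC))
E
python3 -c "
from h import *
goto(.44,.125,.14,YAW)
im=cv2.imread('pics/w3.png')
"
```

```text
to [0.44  0.125 0.14  3.8  ] d xyz [0.758 1.084 0.212] r [ 0.0003  0.0007 -0.0001] rows t 3.2 0.0
```

drive_tool([
  {"rx": 0, "ry": 0, "rz": 0, "x": 0.758, "y": 1, "z": 0.21, "jaw": 0.3},
  {"rx": 0, "ry": 0, "rz": 0, "x": 0.758, "y": 1, "z": 0.21, "jaw": 0.3},
  {"rx": 0, "ry": 0, "rz": 0, "x": 0.758, "y": 1, "z": 0.21, "jaw": 0.3},
  {"rx": 0, "ry": 0, "rz": 0, "x": 0.758, "y": 1, "z": 0.21, "jaw": 0.3},
  {"rx": 0, "ry": 0, "rz": 0, "x": 0.758, "y": 1, "z": 0.21, "jaw": 0.3},
])

```text
clock: 4.12
tcp_pos: [0.442, 0.113, 0.1416]
orientation: [0.003, -0.033, 0.999, 0.001]
contact_force: [-0.1, -0.8, 0.0]
gripper_width: 0.0662
```

```bash
python3 -c "
from h import *
im,P,s=snap('wrist','w4.png')
p=proj(P,(.439,.124,.02)); print(p,s['gripper_width'])
crop(im,int(p[0]),int(p[1]),50,'c4.png',6,4,40)
goto(.439,.124,.016,YAW)
"
```

```text
[327.56211267 188.30742032] 0.0661794603550703
to [0.439 0.124 0.016 3.8  ] d xyz [0.022 0.077 0.836] r [ 0.0004  0.001  -0.0002] rows t 2.0 0.0
```

View pics/w4.png

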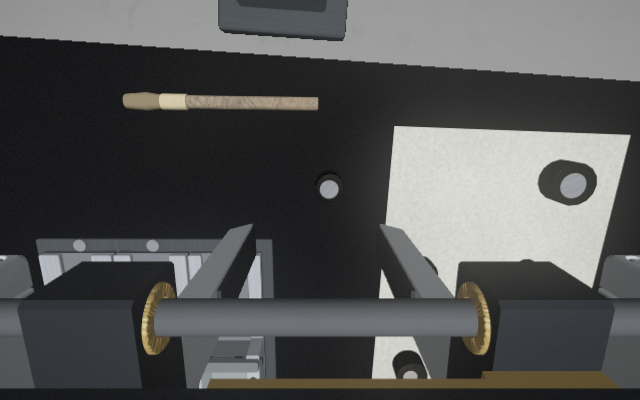

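View pics/c4.png

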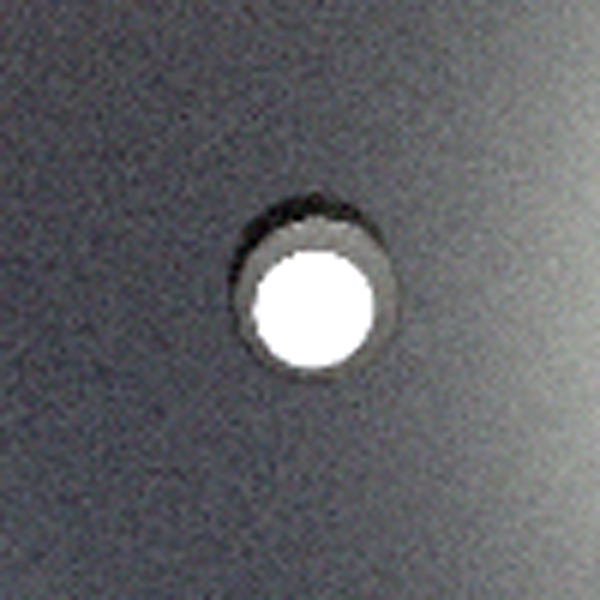

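```bash
python3 -c "
from h import *
im,P,s=snap('wrist')
p=ray(P,(329.2,187.2),.0195);print(p, ray(P,(329.2+13.5,187.2),.0195)-p)
goto(p[0],p[1],.016,YAW)
"
```

```text
[0.43822873 0.12459924 0.0195    ] [-0.00074906  0.01161923  0.        ]
to [0.4382 0.1246 0.016  3.8   ] d xyz [0.026 0.084 0.835] r [ 0.0003  0.001  -0.0003] rows t 2.0 0.0
```

drive_tool([
  {"rx": 0, "ry": 0, "rz": 0, "x": 0.026, "y": 0.084, "z": 0.3, "jaw": 0.3},
  {"rx": 0, "ry": 0, "rz": 0, "x": 0.026, "y": 0.084, "z": 0.6, "jaw": 0.3},
  {"rx": 0, "ry": 0, "rz": 0, "x": 0.026, "y": 0.084, "z": 0.835, "jaw": 0.3},
  {"rx": 0, "ry": 0, "rz": 0, "x": 0.026, "y": 0.084, "z": 0.835, "jaw": 0.3},
  {"rx": 0, "ry": 0, "rz": 0, "x": 0.026, "y": 0.084, "z": 0.835, "jaw": 0.3},
  {"rx": 0, "ry": 0, "rz": 0, "x": 0.026, "y": 0.084, "z": 0.835, "jaw": 1},
  {"rx": 0, "ry": 0, "rz": 0, "x": 0.026, "y": 0.084, "z": 0.835, "jaw": 1},
  {"rx": 0, "ry": 0, "rz": 0, "x": 0.026, "y": 0.084, "z": 0.835, "jaw": 1},
  {"rx": 0, "ry": 0, "rz": 0, "x": 0.026, "y": 0.084, "z": 0.835, "jaw": 1},
], newtons=12)

```text
clock: 5.35
tcp_pos: [0.4384, 0.1247, 0.0162]
orientation: [0.003, -0.032, 0.999, 0.001]
contact_force: [0.5, -0.2, -0.2]
gripper_width: 0.0292
```

```bash
python3 -c "
from h import *
t=mag('n',-.022)
print(manip.get_state()['gripper_width'])
goto(*t,.09,YAW)
goto(*t,.0285,YAW)
"
```

```text
0.02922587348542794
to [ 0.5887 -0.0965  0.09    3.8   ] d xyz [-0.908 -1.535 -0.49 ] r [ 0.0004  0.001  -0.0003] rows t 4.4 0.0
to [ 0.5887 -0.0965  0.0285  3.8   ] d xyz [-0.905 -1.536 -0.08 ] r [ 0.0004  0.001  -0.0003] rows t 4.3 0.0
```

drive_tool([
  {"rx": 0, "ry": 0, "rz": 0, "x": 0, "y": 0, "z": 0, "jaw": 1},
  {"rx": 0, "ry": 0, "rz": 0, "x": 0, "y": 0, "z": 0, "jaw": 1},
])

```text
clock: 5.6
tcp_pos: [0.4383, 0.1247, 0.0161]
orientation: [0.003, -0.032, 0.999, 0.001]
contact_force: [0.0, 0.6, 0.3]
gripper_width: 0.0246
```

drive_tool([
  {"rx": 0, "ry": 0, "rz": 0, "x": 0, "y": 0, "z": -0.4, "jaw": 1},
  {"rx": 0, "ry": 0, "rz": 0, "x": -0.3, "y": -0.4, "z": -0.5, "jaw": 1},
  {"rx": 0, "ry": 0, "rz": 0, "x": -0.5, "y": -0.8, "z": -0.5, "jaw": 1},
  {"rx": 0, "ry": 0, "rz": 0, "x": -0.6, "y": -1, "z": -0.5, "jaw": 1},
  {"rx": 0, "ry": 0, "rz": 0, "x": -0.6, "y": -1, "z": -0.5, "jaw": 1},
])

```text
clock: 6.22
tcp_pos: [0.5386, -0.0234, 0.0915]
orientation: [0.004, -0.03, 1.0, 0.0]
contact_force: [-0.4, 0.5, 0.7]
gripper_width: 0.0249
```

```bash
python3 -c "
from h import *
t=mag('n',-.022)
print(manip.get_state()['gripper_width'])
goto(*t,.05,YAW)
"
```

```text
0.024855122510731215
to [ 0.5887 -0.0965  0.05    3.8   ] d xyz [-0.302 -0.506  0.278] r [ 0.0001  0.0011 -0.0011] rows t 1.6 0.1
```

drive_tool([
  {"rx": 0, "ry": 0.001, "rz": -0.001, "x": -0.2, "y": -0.3, "z": 0, "jaw": 1},
  {"rx": 0, "ry": 0.001, "rz": -0.001, "x": -0.302, "y": -0.506, "z": 0.15, "jaw": 1},
  {"rx": 0, "ry": 0.001, "rz": -0.001, "x": -0.302, "y": -0.506, "z": 0.278, "jaw": 1},
  {"rx": 0, "ry": 0.001, "rz": -0.001, "x": -0.302, "y": -0.506, "z": 0.278, "jaw": 1},
  {"rx": 0, "ry": 0.001, "rz": -0.001, "x": -0.302, "y": -0.506, "z": 0.278, "jaw": 1},
])

```text
clock: 6.85
tcp_pos: [0.5884, -0.0951, 0.0505]
orientation: [0.0, -0.033, 0.999, 0.001]
contact_force: [-0.3, -0.1, -0.7]
gripper_width: 0.0248
```

```bash
python3 -c "
from h import *
t=mag('n',-.022)
im,P,s=snap('wrist','w5.png')
print(s['gripper_width'])
goto(*t,.0285,YAW)
cv2.imwrite('pics/w5m.png',cv2.resize(im[90:290,180:440],None,fx=3,fy=3,interpolation=cv2.INTER_CUBIC))
"
```

```text
0.024821823550826308
to [ 0.5887 -0.0965  0.0285  3.8   ] d xyz [ 0.001 -0.009  0.149] r [0.0002 0.0003 0.0001] rows t 0.4 0.0
```

View pics/w5m.png

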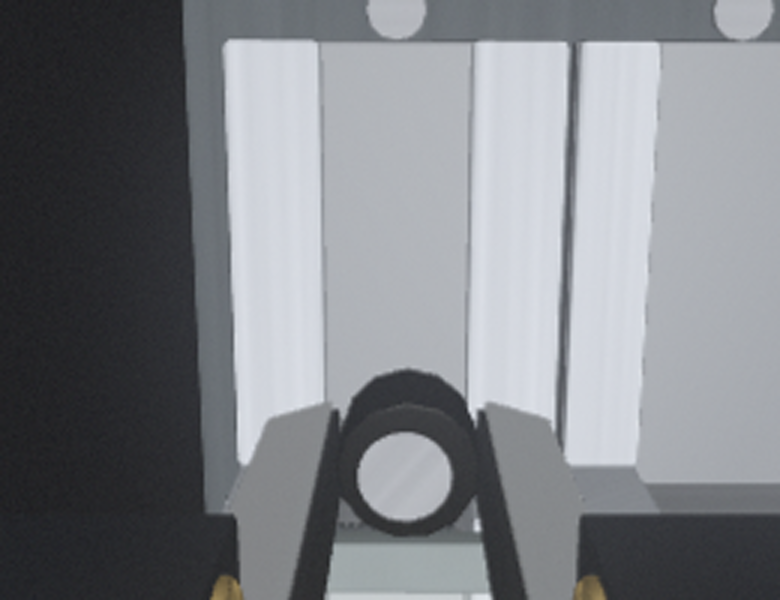

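drive_tool([
  {"rx": 0, "ry": 0, "rz": 0, "x": 0.014, "y": -0.011, "z": 0.0, "jaw": 1},
  {"rx": 0, "ry": 0, "rz": 0, "x": 0.014, "y": -0.011, "z": 0.07, "jaw": 1},
  {"rx": 0, "ry": 0, "rz": 0, "x": 0.014, "y": -0.011, "z": 0.145, "jaw": 1},
  {"rx": 0, "ry": 0, "rz": 0, "x": 0.014, "y": -0.011, "z": 0.147, "jaw": 1},
  {"rx": 0, "ry": 0, "rz": 0, "x": 0.014, "y": -0.011, "z": 0.147, "jaw": 1},
])

```text
clock: 7.52
tcp_pos: [0.5866, -0.0971, 0.0285]
orientation: [0.0, -0.033, 0.999, 0.001]
contact_force: [-0.2, -1.0, -0.1]
gripper_width: 0.0247
```

```bash
python3 -c "
from h import *
t=mag('n',-.024)
im,P,s=snap('wrist','w6.png')
print(s['gripper_width'])
goto(*t,.0285,YAW)
cv2.imwrite('pics/w6m.png',cv2.resize(im[90:290,180:440],None,fx=3,fy=3,interpolation=cv2.INTER_CUBIC))
"
```

```text
0.02465875647793462
to [ 0.5867 -0.0966  0.0285  3.8   ] d xyz [0.    0.003 0.001] r [0.0002 0.0002 0.0001] rows t 0.0 0.0
```

View pics/w6m.png

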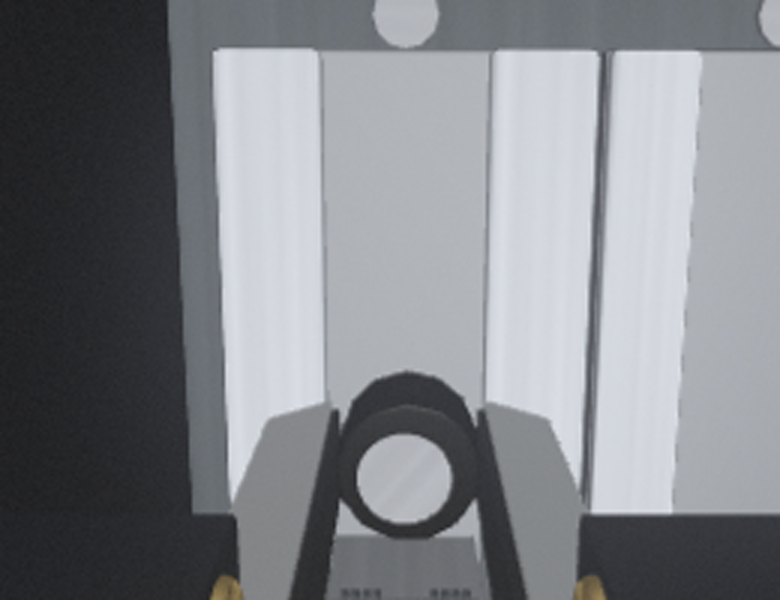

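drive_tool([
  {"rx": 0, "ry": 0, "rz": 0, "x": 0, "y": 0, "z": 0, "jaw": 0.4},
  {"rx": 0, "ry": 0, "rz": 0, "x": 0, "y": 0, "z": 0, "jaw": 0.4},
  {"rx": 0, "ry": 0, "rz": 0, "x": 0, "y": 0, "z": 0, "jaw": 0.4},
  {"rx": 0, "ry": 0, "rz": 0, "x": 0, "y": 0, "z": -0.3, "jaw": 0.35},
  {"rx": 0, "ry": 0, "rz": 0, "x": 0, "y": 0.2, "z": -0.6, "jaw": 0.35},
])

```text
clock: 8.2
tcp_pos: [0.5842, -0.0692, 0.1197]
orientation: [0.0, -0.032, 1.0, -0.0]
contact_force: [1.3, 0.9, 0.1]
gripper_width: 0.0613
```

```bash
sed -i 's/MAGO=np.array(\[.6061,-.0272\])/MAGO=np.array([.6061,-.0277])/' h.py; python3 -c "
from h import *
im,P,s=snap('wrist','w7.png')
print(s['gripper_width'],s['tcp_pos'])
goto(.5137,.2221,.14,YAW)
cv2.imwrite('pics/w7m.png',cv2.resize(im[90:290,180:440],None,fx=3,fy=3,interpolation=cv2.INTER_CUBIC))
"
```

```text
0.061322994507703156 [ 0.58415281 -0.06921436  0.11971066]
to [0.5137 0.2221 0.14   3.8   ] d xyz [ 0.357  1.936 -0.098] r [0.0004 0.001  0.0002] rows t 4.7 0.0
```

View pics/w7.png

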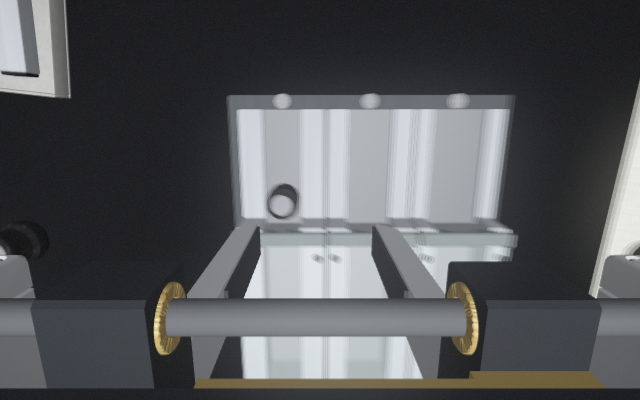

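drive_tool([
  {"rx": 0, "ry": 0, "rz": 0, "x": 0.18, "y": 1, "z": -0.1, "jaw": 0.35},
  {"rx": 0, "ry": 0, "rz": 0, "x": 0.18, "y": 1, "z": -0.1, "jaw": 0.35},
  {"rx": 0, "ry": 0, "rz": 0, "x": 0.18, "y": 1, "z": -0.1, "jaw": 0.35},
])

```text
clock: 8.62
tcp_pos: [0.5488, 0.0873, 0.1406]
orientation: [0.003, -0.035, 0.999, 0.002]
contact_force: [1.1, 0.1, -0.4]
gripper_width: 0.0613
```

drive_tool([
  {"rx": 0, "ry": 0, "rz": 0, "x": 0.18, "y": 1, "z": 0, "jaw": 0.35},
  {"rx": 0, "ry": 0, "rz": 0, "x": 0.18, "y": 1, "z": 0, "jaw": 0.35},
  {"rx": 0, "ry": 0, "rz": 0, "x": 0.18, "y": 1, "z": 0, "jaw": 0.35},
  {"rx": 0, "ry": 0, "rz": 0, "x": 0.18, "y": 1, "z": 0, "jaw": 0.35},
])

```text
clock: 9.12
tcp_pos: [0.5103, 0.2378, 0.1408]
orientation: [0.003, -0.037, 0.999, 0.002]
contact_force: [0.8, -0.4, 0.9]
gripper_width: 0.0605
```

```bash
cat >> h.py <<'E'
def sheetspec(im,P,guess,h=.0195,zs=0.0,thr=120):
    g=cv2.cvtColor(im,cv2.COLOR_BGR2GRAY)
    u0,v0=proj(P,[guess[0],guess[1],h]); 
    m=(g<thr).astype(np.uint8); m[240:]=0
    m=cv2.morphologyEx(m,cv2.MORPH_OPEN,np.ones((3,3)))
    cs=[c for c in cv2.findContours(m,cv2.RETR_EXTERNAL,cv2.CHAIN_APPROX_NONE)[0] if 150<cv2.contourArea(c)<4000]
    c=min(cs,key=lambda c:np.hypot(*(c[:,0].mean(0)-(u0,v0))))
    x,y,w,hh=cv2.boundingRect(c)
    um=x+(w-1)/2; far=ray(P,(um,y+hh-.5),h)
    # diameter from width: at level of top circle
    l=ray(P,(x-.5,y+hh-w/2),h); r=ray(P,(x+w-.5,y+hh-w/2),h); D=np.linalg.norm(l-r)
    cen=far[:2]-E_*D/2
    print("blob",x,y,w,hh,"D mm",round(D*1000,1),"centre",np.round(cen,4))
    return cen,D
E
python3 -c "
from h import *
im,P,s=snap('wrist','w8.png')
print(s['tcp_pos'],s['joint_velocities'].max())
c,D=sheetspec(im,P,(.5137,.2221))
goto(*c,.016,YAW)
"
```

```text
[0.51031532 0.23779015 0.14083866] 0.04382686642706145
blob 280 178 28 30 D mm 24.2 centre [0.5143 0.2199]
to [0.5143 0.2199 0.016  3.8   ] d xyz [-0.009 -0.11   0.832] r [0.0006 0.0011 0.001 ] rows t 2.0 0.1
```

View pics/w8.png

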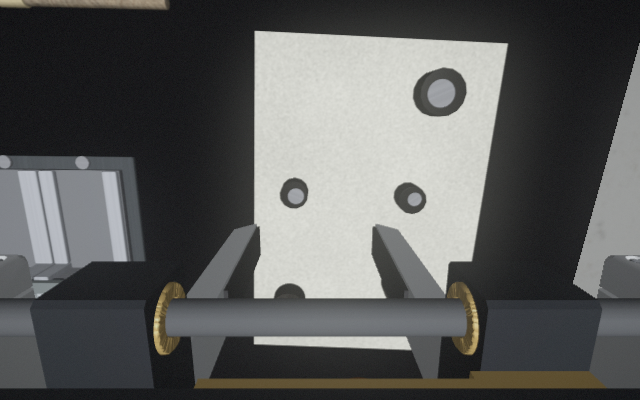

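drive_tool([
  {"rx": 0, "ry": 0.001, "rz": 0.001, "x": -0.009, "y": -0.11, "z": 0.3, "jaw": 0.35},
  {"rx": 0, "ry": 0.001, "rz": 0.001, "x": -0.009, "y": -0.11, "z": 0.6, "jaw": 0.35},
  {"rx": 0, "ry": 0.001, "rz": 0.001, "x": -0.009, "y": -0.11, "z": 0.832, "jaw": 0.35},
  {"rx": 0, "ry": 0.001, "rz": 0.001, "x": -0.009, "y": -0.11, "z": 0.832, "jaw": 0.35},
  {"rx": 0, "ry": 0.001, "rz": 0.001, "x": -0.009, "y": -0.11, "z": 0.832, "jaw": 1},
  {"rx": 0, "ry": 0.001, "rz": 0.001, "x": -0.009, "y": -0.11, "z": 0.832, "jaw": 1},
  {"rx": 0, "ry": 0.001, "rz": 0.001, "x": -0.009, "y": -0.11, "z": 0.832, "jaw": 1},
  {"rx": 0, "ry": 0.001, "rz": 0.001, "x": -0.009, "y": -0.11, "z": 0.832, "jaw": 1},
  {"rx": 0, "ry": 0.001, "rz": 0.001, "x": -0.009, "y": -0.11, "z": 0.832, "jaw": 1},
  {"rx": 0, "ry": 0.001, "rz": 0.001, "x": -0.009, "y": -0.11, "z": 0.832, "jaw": 1},
])

```text
clock: 10.42
tcp_pos: [0.5145, 0.2202, 0.0165]
orientation: [0.0, -0.033, 0.999, 0.002]
contact_force: [-2.3, 0.5, 8.6]
gripper_width: 0.0244
```

```bash
python3 -c "
from h import *
t=mag('n',-.0505)
goto(*t,.08,YAW)
"
```

```text
to [ 0.5602 -0.0989  0.08    3.8   ] d xyz [-0.163 -2.141 -0.432] r [0.0007 0.0002 0.    ] rows t 5.3 0.0
```

drive_tool([
  {"rx": 0, "ry": 0, "rz": 0, "x": 0, "y": 0, "z": -0.4, "jaw": 1},
  {"rx": 0, "ry": 0, "rz": 0, "x": 0, "y": -0.4, "z": -0.5, "jaw": 1},
  {"rx": 0, "ry": 0, "rz": 0, "x": -0.08, "y": -0.8, "z": -0.5, "jaw": 1},
  {"rx": 0, "ry": 0, "rz": 0, "x": -0.08, "y": -1, "z": -0.5, "jaw": 1},
  {"rx": 0, "ry": 0, "rz": 0, "x": -0.08, "y": -1, "z": -0.5, "jaw": 1},
])

```text
clock: 11.05
tcp_pos: [0.5365, 0.0684, 0.0912]
orientation: [0.001, -0.031, 1.0, 0.002]
contact_force: [0.6, 0.7, -0.3]
gripper_width: 0.0245
```

drive_tool([
  {"rx": 0, "ry": 0, "rz": 0, "x": -0.08, "y": -0.4, "z": 0, "jaw": 1},
  {"rx": 0, "ry": 0, "rz": 0, "x": -0.08, "y": -0.8, "z": 0, "jaw": 1},
  {"rx": 0, "ry": 0, "rz": 0, "x": -0.08, "y": -1, "z": 0, "jaw": 1},
  {"rx": 0, "ry": 0, "rz": 0, "x": -0.08, "y": -1, "z": 0, "jaw": 1},
])

```text
clock: 11.55
tcp_pos: [0.5579, -0.0822, 0.0907]
orientation: [0.001, -0.03, 1.0, 0.002]
contact_force: [0.2, 1.2, -0.5]
gripper_width: 0.0247
```

```bash
python3 -c "
from h import *
t=mag('n',-.0515)
goto(*t,.0285,YAW)
im,P,s=snap('wrist','w9.png')
cv2.imwrite('pics/w9m.png',cv2.resize(im[90:290,180:440],None,fx=3,fy=3,interpolation=cv2.INTER_CUBIC))
"
```

```text
to [ 0.5592 -0.099   0.0285  3.8   ] d xyz [-0.002 -0.114  0.414] r [ 0.0005  0.0002 -0.0011] rows t 1.0 0.0
```

View pics/w9m.png

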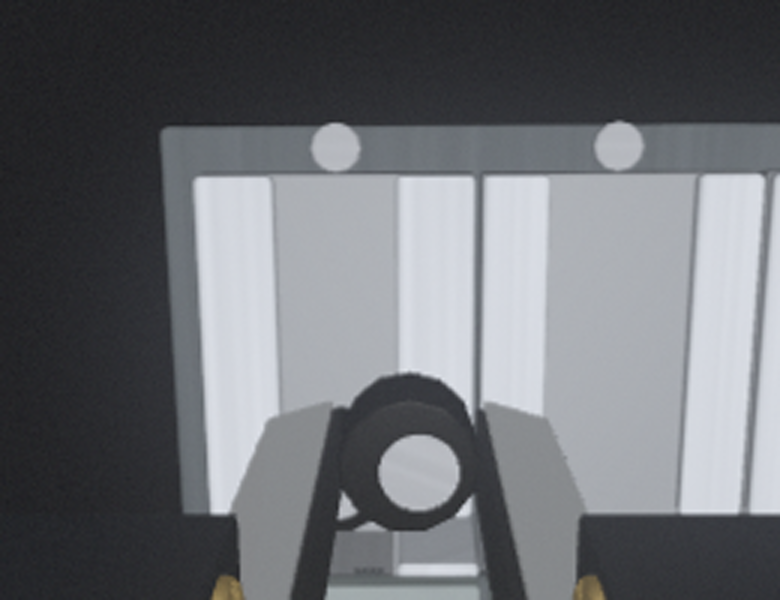

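drive_tool([
  {"rx": 0, "ry": 0, "rz": -0.001, "x": -0.01, "y": -0.114, "z": 0.0, "jaw": 1},
  {"rx": 0, "ry": 0, "rz": -0.001, "x": -0.01, "y": -0.114, "z": 0.2, "jaw": 1},
  {"rx": 0, "ry": 0, "rz": -0.001, "x": -0.01, "y": -0.114, "z": 0.33, "jaw": 1},
  {"rx": 0, "ry": 0, "rz": -0.001, "x": -0.01, "y": -0.114, "z": 0.41, "jaw": 1},
  {"rx": 0, "ry": 0, "rz": -0.001, "x": -0.01, "y": -0.114, "z": 0.412, "jaw": 1},
])

```text
clock: 12.22
tcp_pos: [0.5602, -0.097, 0.028]
orientation: [-0.0, -0.034, 0.999, 0.002]
contact_force: [0.0, 0.1, -0.3]
gripper_width: 0.0265
```

```bash
python3 -c "
from h import *
t=mag('n',-.0505)
goto(*t,.0285,YAW)
im,P,s=snap('wrist','w10.png')
cv2.imwrite('pics/w10m.png',cv2.resize(im[90:290,180:440],None,fx=3,fy=3,interpolation=cv2.INTER_CUBIC))
"
```

```text
to [ 0.5602 -0.0989  0.0285  3.8   ] d xyz [ 0.001 -0.013 -0.003] r [ 0.0006 -0.      0.0003] rows t 0.0 0.0
```

View pics/w10m.png

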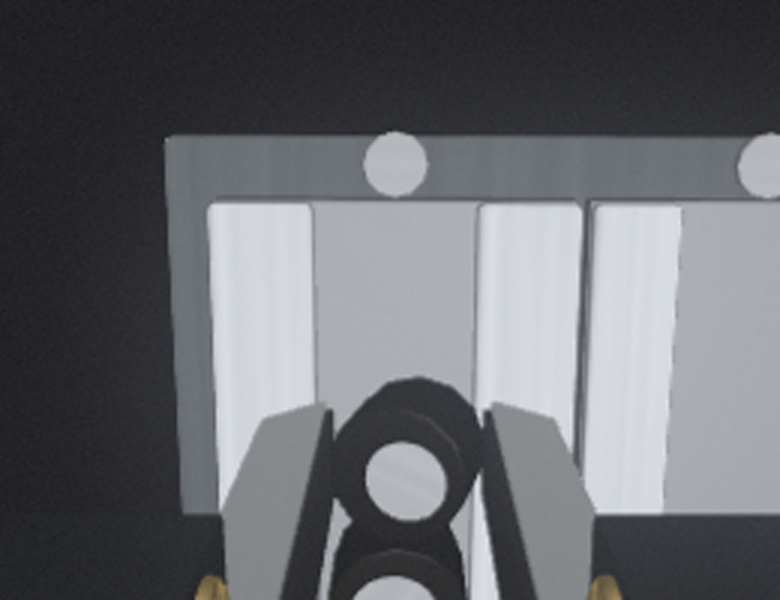

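drive_tool([
  {"rx": 0, "ry": 0, "rz": 0, "x": 0, "y": -0.008, "z": -0.01, "jaw": 1},
  {"rx": 0, "ry": 0, "rz": 0, "x": 0, "y": -0.015, "z": -0.01, "jaw": 1},
  {"rx": 0, "ry": 0, "rz": 0, "x": 0, "y": -0.015, "z": -0.003, "jaw": 1},
  {"rx": 0, "ry": 0, "rz": 0, "x": 0, "y": -0.015, "z": -0.003, "jaw": 1},
])

```text
clock: 12.78
tcp_pos: [0.5606, -0.0991, 0.0289]
orientation: [0.0, -0.034, 0.999, 0.002]
contact_force: [0.1, 0.7, 0.1]
gripper_width: 0.0269
```

```bash
python3 -c "
from h import *
t=mag('n',-.0505)
goto(*t,.0285,YAW)
im,P,s=snap('wrist','w11.png')
cv2.imwrite('pics/w11m.png',cv2.resize(im[90:290,180:440],None,fx=3,fy=3,interpolation=cv2.INTER_CUBIC))
"
```

```text
to [ 0.5602 -0.0989  0.0285  3.8   ] d xyz [0.002 0.001 0.003] r [0.0006 0.0001 0.0003] rows t 0.0 0.0
```

View pics/w11m.png

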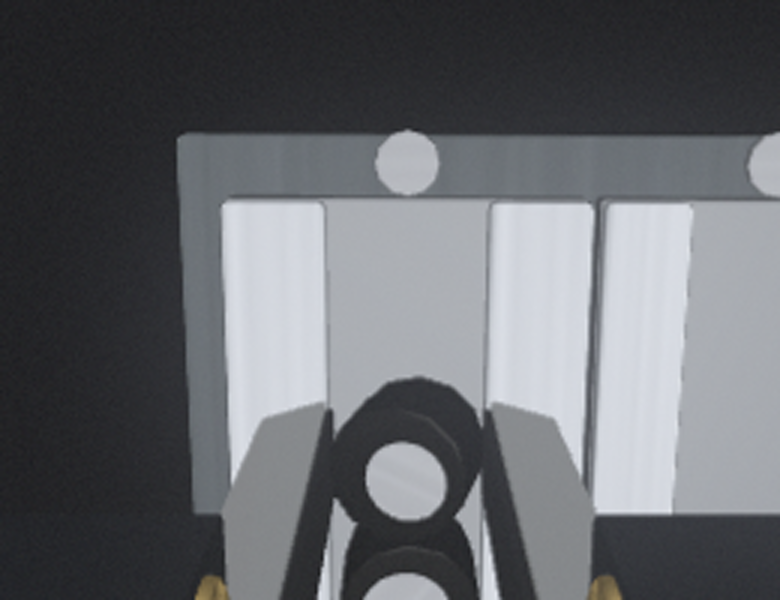

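drive_tool([
  {"rx": 0, "ry": 0, "rz": 0, "x": 0, "y": 0, "z": 0, "jaw": 0.5},
  {"rx": 0, "ry": 0, "rz": 0, "x": 0, "y": 0, "z": 0, "jaw": 0.5},
  {"rx": 0, "ry": 0, "rz": 0, "x": 0, "y": 0, "z": 0, "jaw": 0.5},
  {"rx": 0, "ry": 0, "rz": 0, "x": 0, "y": 0, "z": 0, "jaw": 0.5},
])

```text
clock: 13.32
tcp_pos: [0.5606, -0.0991, 0.0289]
orientation: [0.0, -0.034, 0.999, 0.002]
contact_force: [-0.9, -0.3, 0.9]
gripper_width: 0.0473
```

```bash
python3 -c "
from h import *
im,P,s=snap('wrist','w12.png')
cv2.imwrite('pics/w12m.png',cv2.resize(im[90:290,180:440],None,fx=3,fy=3,interpolation=cv2.INTER_CUBIC))
"
```

```text
(no output)
```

View pics/w12m.png

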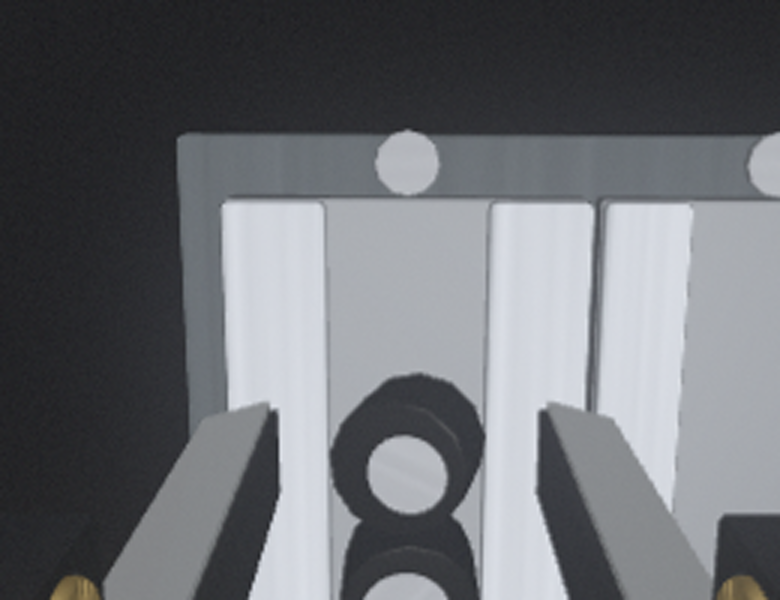

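drive_tool([
  {"rx": 0, "ry": 0, "rz": 0, "x": 0, "y": 0, "z": 0, "jaw": 1},
  {"rx": 0, "ry": 0, "rz": 0, "x": 0, "y": 0, "z": 0, "jaw": 1},
  {"rx": 0, "ry": 0, "rz": 0, "x": 0, "y": 0, "z": 0, "jaw": 1},
  {"rx": 0, "ry": 0, "rz": 0, "x": 0, "y": 0, "z": -0.05, "jaw": 1},
  {"rx": 0, "ry": 0, "rz": 0, "x": 0, "y": 0, "z": -0.1, "jaw": 1},
  {"rx": 0, "ry": 0, "rz": 0, "x": 0, "y": 0, "z": -0.1, "jaw": 1},
], newtons=25)

```text
clock: 14.12
tcp_pos: [0.5611, -0.0992, 0.0447]
orientation: [0.001, -0.034, 0.999, 0.002]
contact_force: [-0.0, -0.6, -0.5]
gripper_width: 0.0254
```

```bash
python3 -c "
from h import *
im,P,s=snap('wrist','w13.png')
cv2.imwrite('pics/w13m.png',cv2.resize(im[90:290,180:440],None,fx=3,fy=3,interpolation=cv2.INTER_CUBIC))
"
```

```text
(no output)
```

View pics/w13m.png

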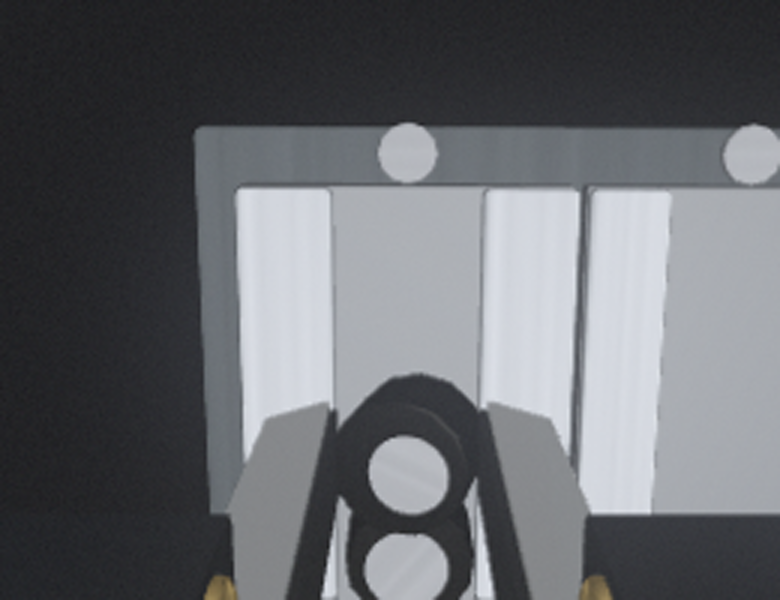

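drive_tool([
  {"rx": 0, "ry": 0, "rz": 0, "x": 0, "y": 0, "z": 0, "jaw": 1},
  {"rx": 0, "ry": 0, "rz": 0, "x": 0, "y": 0, "z": 0, "jaw": 1},
], newtons=55)

```text
clock: 14.42
tcp_pos: [0.5608, -0.0991, 0.0442]
orientation: [0.0, -0.034, 0.999, 0.002]
contact_force: [0.1, 0.9, 0.3]
gripper_width: 0.0243
```

```bash
python3 -c "
from h import *
im,P,s=snap('wrist','w14.png')
cv2.imwrite('pics/w14m.png',cv2.resize(im[90:290,180:440],None,fx=3,fy=3,interpolation=cv2.INTER_CUBIC))
goto(*mag('n',-.0515),.0285,YAW)
"
```

```text
to [ 0.5592 -0.099   0.0285  3.8   ] d xyz [0.01  0.001 0.105] r [0.0006 0.0001 0.0004] rows t 0.3 0.0
```

View pics/w14m.png

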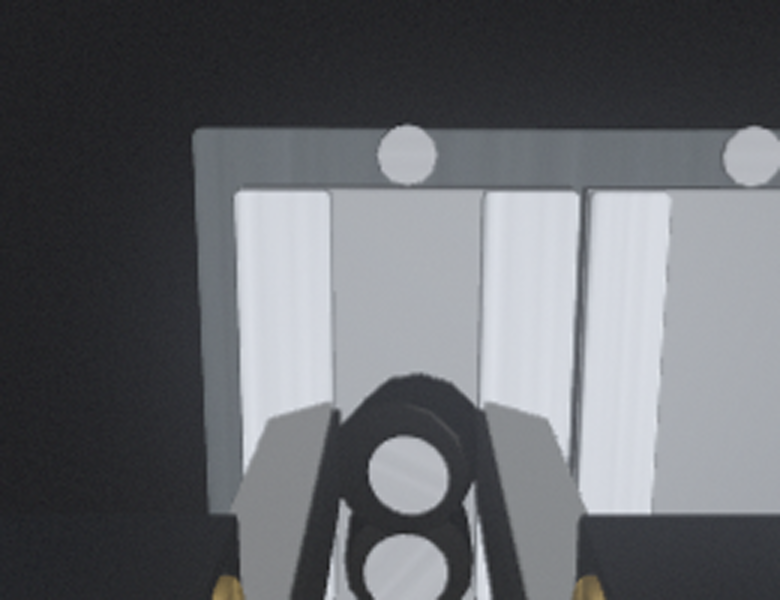

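drive_tool([
  {"rx": 0, "ry": 0, "rz": 0, "x": 0.005, "y": -0.003, "z": 0.06, "jaw": 1},
  {"rx": 0, "ry": 0, "rz": 0, "x": 0.005, "y": -0.003, "z": 0.11, "jaw": 1},
  {"rx": 0, "ry": 0, "rz": 0, "x": 0.005, "y": -0.003, "z": 0.11, "jaw": 1},
], newtons=12)

```text
clock: 14.85
tcp_pos: [0.5597, -0.0996, 0.027]
orientation: [-0.0, -0.034, 0.999, 0.002]
contact_force: [1.3, -0.4, 0.1]
gripper_width: 0.0258
```

drive_tool([
  {"rx": 0, "ry": 0, "rz": 0, "x": 0, "y": 0, "z": 0, "jaw": 0.5},
  {"rx": 0, "ry": 0, "rz": 0, "x": 0, "y": 0, "z": 0, "jaw": 0.5},
  {"rx": 0, "ry": 0, "rz": 0, "x": 0, "y": 0, "z": 0, "jaw": 0.5},
])

```text
clock: 15.22
tcp_pos: [0.5597, -0.0996, 0.027]
orientation: [-0.0, -0.034, 0.999, 0.002]
contact_force: [-0.5, 0.1, 0.2]
gripper_width: 0.0466
```

```bash
python3 -c "
from h import *
im,P,s=snap('wrist','w15.png')
cv2.imwrite('pics/w15m.png',cv2.resize(im[90:290,180:440],None,fx=3,fy=3,interpolation=cv2.INTER_CUBIC))
"
```

```text
(no output)
```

View pics/w15m.png

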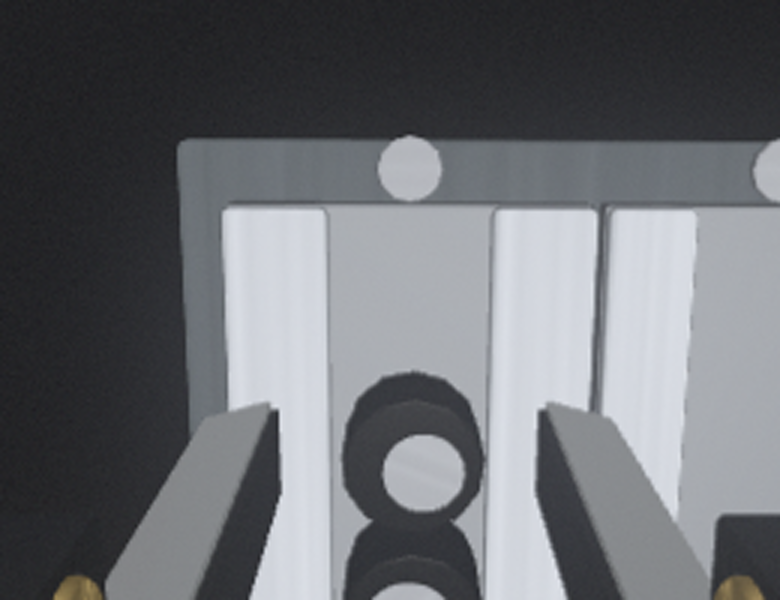

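drive_tool([
  {"rx": 0, "ry": 0, "rz": 0, "x": 0, "y": 0, "z": -0.4, "jaw": 0.35},
  {"rx": 0, "ry": 0, "rz": 0, "x": 0, "y": 0.4, "z": -0.75, "jaw": 0.35},
  {"rx": 0, "ry": 0, "rz": 0, "x": 0, "y": 0.8, "z": -0.75, "jaw": 0.35},
  {"rx": 0, "ry": 0, "rz": 0, "x": 0, "y": 1, "z": -0.75, "jaw": 0.35},
])

```text
clock: 15.78
tcp_pos: [0.5497, 0.0525, 0.1414]
orientation: [0.001, -0.035, 0.999, 0.003]
contact_force: [-0.1, 0.7, -0.6]
gripper_width: 0.061
```

drive_tool([
  {"rx": 0, "ry": 0, "rz": 0, "x": 0, "y": 1, "z": 0, "jaw": 0.35},
  {"rx": 0, "ry": 0, "rz": 0, "x": 0, "y": 1, "z": 0, "jaw": 0.35},
  {"rx": 0, "ry": 0, "rz": 0, "x": 0, "y": 1, "z": 0, "jaw": 0.35},
])

```text
clock: 16.15
tcp_pos: [0.5383, 0.2062, 0.1422]
orientation: [0.001, -0.037, 0.999, 0.003]
contact_force: [-0.1, -0.5, -0.5]
gripper_width: 0.0609
```

```bash
python3 -c "
from h import *
goto(.5093,.325,.14,YAW)
"
```

```text
to [0.5093 0.325  0.14   3.8   ] d xyz [0.134 0.804 0.019] r [0.001  0.0003 0.0013] rows t 2.0 0.1
```

drive_tool([
  {"rx": 0.001, "ry": 0, "rz": 0.001, "x": 0.134, "y": 0.804, "z": 0.02, "jaw": 0.35},
  {"rx": 0.001, "ry": 0, "rz": 0.001, "x": 0.134, "y": 0.804, "z": 0.02, "jaw": 0.35},
  {"rx": 0.001, "ry": 0, "rz": 0.001, "x": 0.134, "y": 0.804, "z": 0.02, "jaw": 0.35},
  {"rx": 0.001, "ry": 0, "rz": 0.001, "x": 0.134, "y": 0.804, "z": 0.02, "jaw": 0.35},
])

```text
clock: 16.65
tcp_pos: [0.5093, 0.3246, 0.1398]
orientation: [0.001, -0.034, 0.999, -0.0]
contact_force: [0.3, -0.4, -0.2]
gripper_width: 0.0615
```

```bash
python3 -c "
from h import *
im,P,s=snap('wrist','w16.png')
print(s['tcp_pos'],s['joint_velocities'].max())
c,D=sheetspec(im,P,(.5093,.324))
goto(*c,.015,YAW)
"
```

```text
[0.5092559  0.3246335  0.13982692] 0.024500839701448486
blob 300 178 28 31 D mm 24.1 centre [0.5121 0.3235]
to [0.5121 0.3235 0.015  3.8   ] d xyz [-0.015 -0.003  0.833] r [-0.0001  0.0003  0.0001] rows t 2.0 0.0
```

View pics/w16.png

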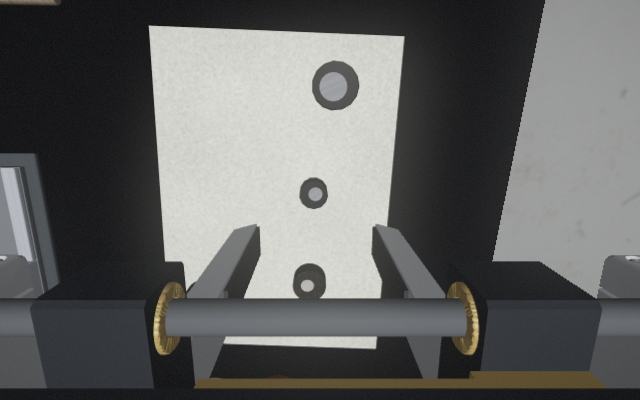

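drive_tool([
  {"rx": 0, "ry": 0, "rz": 0, "x": -0.005, "y": -0.003, "z": 0.3, "jaw": 0.35},
  {"rx": 0, "ry": 0, "rz": 0, "x": -0.005, "y": -0.003, "z": 0.6, "jaw": 0.35},
  {"rx": 0, "ry": 0, "rz": 0, "x": -0.005, "y": -0.003, "z": 0.832, "jaw": 0.35},
  {"rx": 0, "ry": 0, "rz": 0, "x": -0.005, "y": -0.003, "z": 0.832, "jaw": 0.35},
  {"rx": 0, "ry": 0, "rz": 0, "x": -0.005, "y": -0.003, "z": 0.832, "jaw": 1},
  {"rx": 0, "ry": 0, "rz": 0, "x": -0.005, "y": -0.003, "z": 0.832, "jaw": 1},
  {"rx": 0, "ry": 0, "rz": 0, "x": -0.005, "y": -0.003, "z": 0.832, "jaw": 1},
  {"rx": 0, "ry": 0, "rz": 0, "x": -0.005, "y": -0.003, "z": 0.832, "jaw": 1},
  {"rx": 0, "ry": 0, "rz": 0, "x": -0.005, "y": -0.003, "z": 0.832, "jaw": 1},
  {"rx": 0, "ry": 0, "rz": 0, "x": -0.005, "y": -0.003, "z": 0.832, "jaw": 1},
], newtons=15)

```text
clock: 17.95
tcp_pos: [0.5109, 0.3237, 0.0157]
orientation: [0.001, -0.033, 0.999, 0.0]
contact_force: [-1.2, -0.5, 8.5]
gripper_width: 0.0241
```

```bash
python3 -c "
from h import *
goto(*mag('n',-.0775),.09,YAW)
"
```

```text
to [ 0.5333 -0.1007  0.09    3.8   ] d xyz [ 0.039 -2.833 -0.495] r [-0.      0.0004  0.0001] rows t 6.9 0.0
```

drive_tool([
  {"rx": 0, "ry": 0, "rz": 0, "x": 0, "y": 0, "z": -0.4, "jaw": 1},
  {"rx": 0, "ry": 0, "rz": 0, "x": 0, "y": -0.4, "z": -0.5, "jaw": 1},
  {"rx": 0, "ry": 0, "rz": 0, "x": 0.01, "y": -0.8, "z": -0.5, "jaw": 1},
  {"rx": 0, "ry": 0, "rz": 0, "x": 0.01, "y": -1, "z": -0.5, "jaw": 1},
])

```text
clock: 18.45
tcp_pos: [0.5192, 0.1708, 0.0913]
orientation: [0.002, -0.032, 0.999, -0.0]
contact_force: [-0.1, 0.0, 0.0]
gripper_width: 0.0244
```

drive_tool([
  {"rx": 0, "ry": 0, "rz": 0, "x": 0.02, "y": -0.4, "z": 0, "jaw": 1},
  {"rx": 0, "ry": 0, "rz": 0, "x": 0.02, "y": -0.8, "z": 0, "jaw": 1},
  {"rx": 0, "ry": 0, "rz": 0, "x": 0.02, "y": -1, "z": 0, "jaw": 1},
])

```text
clock: 18.82
tcp_pos: [0.5257, 0.0175, 0.0916]
orientation: [0.002, -0.031, 1.0, -0.0]
contact_force: [-0.5, 0.7, -0.3]
gripper_width: 0.0242
```

```bash
python3 -c "
from h import *
goto(*mag('n',-.0775),.06,YAW)
"
```

```text
to [ 0.5333 -0.1007  0.06    3.8   ] d xyz [-0.002 -0.79   0.211] r [-0.0001  0.0005 -0.0008] rows t 2.0 0.0
```

drive_tool([
  {"rx": 0, "ry": 0, "rz": -0.001, "x": 0, "y": -0.4, "z": 0, "jaw": 1},
  {"rx": 0, "ry": 0, "rz": -0.001, "x": 0, "y": -0.79, "z": 0.1, "jaw": 1},
  {"rx": 0, "ry": 0, "rz": -0.001, "x": 0, "y": -0.79, "z": 0.21, "jaw": 1},
  {"rx": 0, "ry": 0, "rz": -0.001, "x": 0, "y": -0.79, "z": 0.21, "jaw": 1},
])

```text
clock: 19.32
tcp_pos: [0.5322, -0.1005, 0.0592]
orientation: [0.001, -0.033, 0.999, -0.0]
contact_force: [0.5, 0.6, -0.7]
gripper_width: 0.0241
```

```bash
python3 -c "
from h import *
im,P,s=snap('wrist','w17.png')
print(s['joint_velocities'].max())
cv2.imwrite('pics/w17m.png',cv2.resize(im[90:290,180:440],None,fx=3,fy=3,interpolation=cv2.INTER_CUBIC))
goto(*mag('n',-.0775),.0285,YAW)
"
```

```text
0.01915567989141069
to [ 0.5333 -0.1007  0.0285  3.8   ] d xyz [-0.003 -0.006  0.209] r [-0.      0.0003  0.0003] rows t 0.5 0.0
```

View pics/w17m.png

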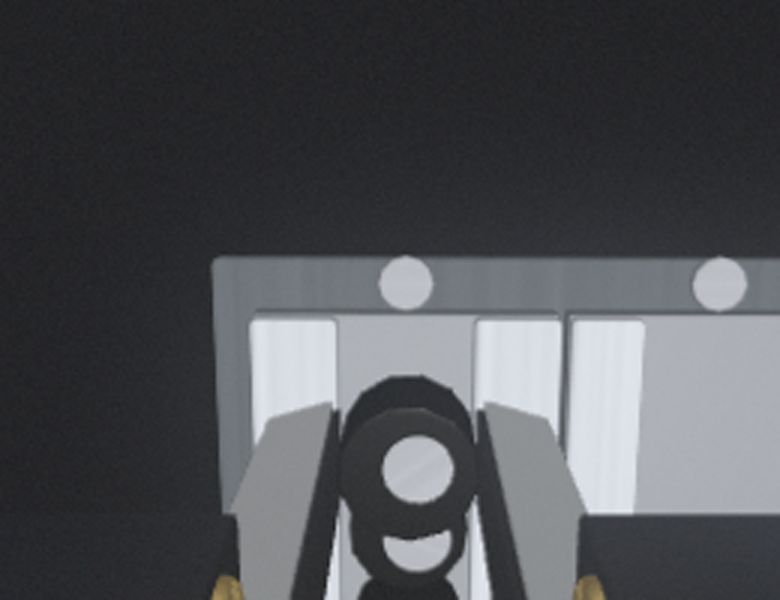

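drive_tool([
  {"rx": 0, "ry": 0, "rz": 0, "x": 0.003, "y": -0.004, "z": 0.1, "jaw": 1},
  {"rx": 0, "ry": 0, "rz": 0, "x": 0.003, "y": -0.004, "z": 0.16, "jaw": 1},
  {"rx": 0, "ry": 0, "rz": 0, "x": 0.003, "y": -0.004, "z": 0.209, "jaw": 1},
  {"rx": 0, "ry": 0, "rz": 0, "x": 0.003, "y": -0.004, "z": 0.209, "jaw": 1},
])

```text
clock: 19.88
tcp_pos: [0.5321, -0.1003, 0.028]
orientation: [0.001, -0.034, 0.999, -0.0]
contact_force: [0.2, 0.7, 0.6]
gripper_width: 0.0246
```

```bash
python3 -c "
from h import *
im,P,s=snap('wrist','w18.png')
print(s['joint_velocities'].max())
cv2.imwrite('pics/w18m.png',cv2.resize(im[90:290,180:440],None,fx=3,fy=3,interpolation=cv2.INTER_CUBIC))
goto(*mag('n',-.0785),.0285,YAW)
"
```

```text
0.010318356658877228
to [ 0.5323 -0.1008  0.0285  3.8   ] d xyz [-0.    -0.002 -0.001] r [-0.      0.0003  0.0003] rows t 0.0 0.0
```

View pics/w18m.png

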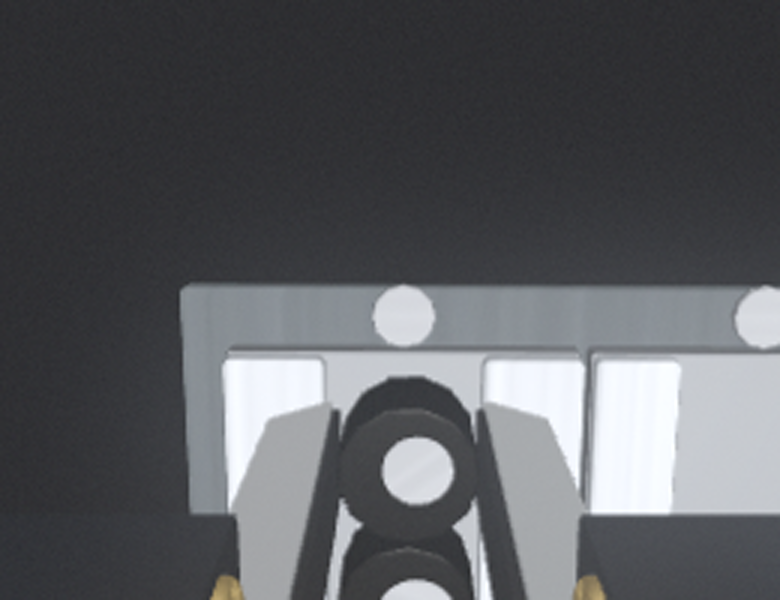

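Seated between the guides, upright. Release and go for the 38 mm disc at about (0.42, 0.335).

drive_tool([
  {"rx": 0, "ry": 0, "rz": 0, "x": 0, "y": 0, "z": 0, "jaw": 0.45},
  {"rx": 0, "ry": 0, "rz": 0, "x": 0, "y": 0, "z": 0, "jaw": 0.45},
  {"rx": 0, "ry": 0, "rz": 0, "x": 0, "y": 0, "z": 0, "jaw": 0.45},
  {"rx": 0, "ry": 0, "rz": 0, "x": 0, "y": 0, "z": -0.4, "jaw": 0.3},
  {"rx": 0, "ry": 0, "rz": 0, "x": 0.1, "y": 0.4, "z": -0.75, "jaw": 0.25},
  {"rx": 0, "ry": 0, "rz": 0, "x": 0.2, "y": 0.8, "z": -0.75, "jaw": 0.25},
  {"rx": 0, "ry": 0, "rz": 0, "x": 0.2, "y": 1, "z": -0.75, "jaw": 0.25},
])

```text
clock: 20.8
tcp_pos: [0.4913, 0.0495, 0.1419]
orientation: [0.002, -0.035, 0.999, 0.001]
contact_force: [1.1, 0.1, -0.5]
gripper_width: 0.0707
```

drive_tool([
  {"rx": 0, "ry": 0, "rz": 0, "x": 0.15, "y": 0.4, "z": 0, "jaw": 0.25},
  {"rx": 0, "ry": 0, "rz": 0, "x": 0.2, "y": 0.8, "z": 0, "jaw": 0.25},
  {"rx": 0, "ry": 0, "rz": 0, "x": 0.2, "y": 1, "z": 0, "jaw": 0.25},
])

```text
clock: 21.18
tcp_pos: [0.4497, 0.2002, 0.1423]
orientation: [0.002, -0.036, 0.999, 0.001]
contact_force: [0.2, -0.6, -0.9]
gripper_width: 0.0705
```

```bash
python3 -c "
from h import *
goto(.4198,.3347,.14,YAW)
"
```

```text
to [0.4198 0.3347 0.14   3.8   ] d xyz [0.134 0.909 0.017] r [0.0004 0.0006 0.001 ] rows t 2.2 0.0
```

drive_tool([
  {"rx": 0, "ry": 0, "rz": 0.001, "x": 0.134, "y": 0.909, "z": 0.02, "jaw": 0.25},
  {"rx": 0, "ry": 0, "rz": 0.001, "x": 0.134, "y": 0.909, "z": 0.02, "jaw": 0.25},
  {"rx": 0, "ry": 0, "rz": 0.001, "x": 0.134, "y": 0.909, "z": 0.02, "jaw": 0.25},
  {"rx": 0, "ry": 0, "rz": 0.001, "x": 0.134, "y": 0.909, "z": 0.02, "jaw": 0.25},
])

```text
clock: 21.68
tcp_pos: [0.4196, 0.335, 0.1393]
orientation: [0.002, -0.034, 0.999, 0.001]
contact_force: [-0.2, -0.6, -0.4]
gripper_width: 0.0705
```

```bash
python3 -c "
from h import *
im,P,s=snap('wrist','w19.png')
print(s['tcp_pos'],s['joint_velocities'].max())
c,D=sheetspec(im,P,(.42,.3347))
goto(*c,.0155,YAW)
"
```

```text
[0.4195529  0.33502233 0.13931632] 0.03203845770686794
blob 293 169 43 46 D mm 37.0 centre [0.4214 0.3345]
to [0.4214 0.3345 0.0155 3.8   ] d xyz [-0.006  0.004  0.826] r [ 0.0002  0.0005 -0.0001] rows t 2.0 0.0
```

View pics/w19.png

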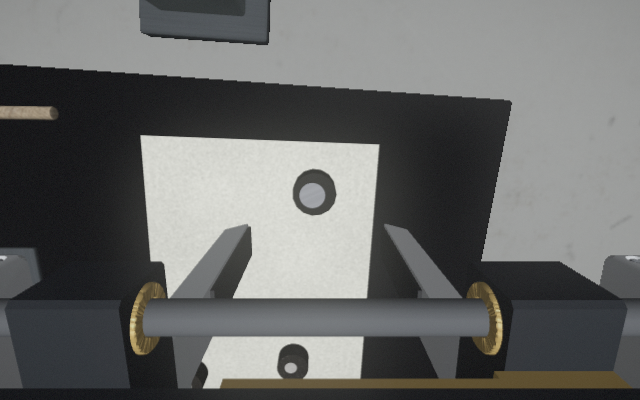

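drive_tool([
  {"rx": 0, "ry": 0, "rz": 0, "x": 0, "y": 0, "z": 0.3, "jaw": 0.25},
  {"rx": 0, "ry": 0, "rz": 0, "x": 0, "y": 0, "z": 0.6, "jaw": 0.25},
  {"rx": 0, "ry": 0, "rz": 0, "x": 0, "y": 0, "z": 0.826, "jaw": 0.25},
  {"rx": 0, "ry": 0, "rz": 0, "x": 0, "y": 0, "z": 0.826, "jaw": 0.25},
  {"rx": 0, "ry": 0, "rz": 0, "x": 0, "y": 0, "z": 0.826, "jaw": 1},
  {"rx": 0, "ry": 0, "rz": 0, "x": 0, "y": 0, "z": 0.826, "jaw": 1},
  {"rx": 0, "ry": 0, "rz": 0, "x": 0, "y": 0, "z": 0.826, "jaw": 1},
  {"rx": 0, "ry": 0, "rz": 0, "x": 0, "y": 0, "z": 0.826, "jaw": 1},
  {"rx": 0, "ry": 0, "rz": 0, "x": 0, "y": 0, "z": 0.826, "jaw": 1},
  {"rx": 0, "ry": 0, "rz": 0, "x": 0, "y": 0, "z": 0.826, "jaw": 1},
], newtons=15)

```text
clock: 22.98
tcp_pos: [0.4207, 0.3342, 0.0162]
orientation: [0.002, -0.033, 0.999, 0.001]
contact_force: [-0.6, -1.2, 9.9]
gripper_width: 0.0375
```

drive_tool([
  {"rx": 0, "ry": 0, "rz": 0, "x": 0, "y": 0, "z": -0.4, "jaw": 1},
  {"rx": 0, "ry": 0, "rz": 0, "x": -0.2, "y": -0.4, "z": -0.5, "jaw": 1},
  {"rx": 0, "ry": 0, "rz": 0, "x": -0.4, "y": -0.8, "z": -0.5, "jaw": 1},
  {"rx": 0, "ry": 0, "rz": 0, "x": -0.5, "y": -1, "z": -0.5, "jaw": 1},
])

```text
clock: 23.48
tcp_pos: [0.5063, 0.1871, 0.0919]
orientation: [0.003, -0.032, 0.999, 0.001]
contact_force: [1.0, 0.3, 0.5]
gripper_width: 0.0375
```

```bash
python3 -c "
from h import *
goto(*mag('w',-.032),.09,YAW)
"
```

```text
to [0.5697 0.038  0.09   3.8   ] d xyz [-0.357 -1.019  0.012] r [ 0.0004  0.0008 -0.0002] rows t 2.6 0.0
```

drive_tool([
  {"rx": 0, "ry": 0.001, "rz": 0, "x": -0.2, "y": -0.4, "z": 0, "jaw": 1},
  {"rx": 0, "ry": 0.001, "rz": 0, "x": -0.357, "y": -0.8, "z": 0.1, "jaw": 1},
  {"rx": 0, "ry": 0.001, "rz": 0, "x": -0.357, "y": -1, "z": 0.2, "jaw": 1},
  {"rx": 0, "ry": 0.001, "rz": 0, "x": -0.357, "y": -1, "z": 0.2, "jaw": 1},
  {"rx": 0, "ry": 0.001, "rz": 0, "x": -0.357, "y": -1, "z": 0.2, "jaw": 1},
])

```text
clock: 24.1
tcp_pos: [0.5696, 0.0417, 0.0619]
orientation: [-0.001, -0.033, 0.999, 0.001]
contact_force: [-0.9, 1.3, -0.0]
gripper_width: 0.0375
```

```bash
python3 -c "
from h import *
im,P,s=snap('wrist','w20.png')
print(s['joint_velocities'].max())
cv2.imwrite('pics/w20m.png',cv2.resize(im[90:290,180:440],None,fx=3,fy=3,interpolation=cv2.INTER_CUBIC))
goto(*mag('w',-.032),.0285,YAW)
"
```

```text
0.0007437088795359168
to [0.5697 0.038  0.0285 3.8   ] d xyz [ 0.002 -0.029  0.224] r [ 0.0005 -0.0001 -0.    ] rows t 0.5 0.0
```

View pics/w20m.png

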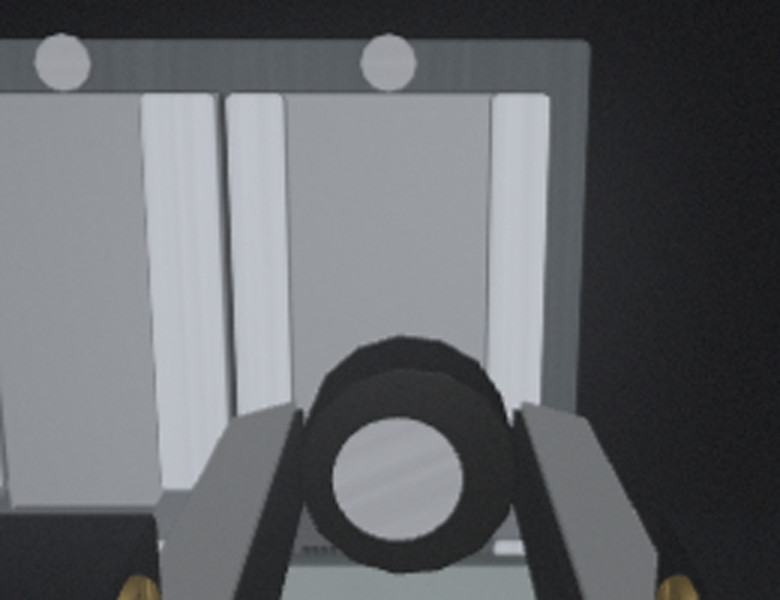

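drive_tool([
  {"rx": 0, "ry": 0, "rz": 0, "x": 0, "y": -0.027, "z": 0.0, "jaw": 1},
  {"rx": 0, "ry": 0, "rz": 0, "x": 0, "y": -0.027, "z": 0.1, "jaw": 1},
  {"rx": 0, "ry": 0, "rz": 0, "x": 0, "y": -0.027, "z": 0.1, "jaw": 1},
])

```text
clock: 24.52
tcp_pos: [0.569, 0.0387, 0.0458]
orientation: [-0.001, -0.034, 0.999, 0.001]
contact_force: [-1.0, 0.8, -1.0]
gripper_width: 0.0373
```

```bash
python3 -c "
from h import *
im,P,s=snap('wrist','w21.png')
print(s['joint_velocities'].max())
cv2.imwrite('pics/w21m.png',cv2.resize(im[90:290,180:440],None,fx=3,fy=3,interpolation=cv2.INTER_CUBIC))
goto(*mag('w',-.032),.0285,YAW)
"
```

```text
0.02057488500448794
to [0.5697 0.038  0.0285 3.8   ] d xyz [-0.002 -0.004  0.119] r [ 0.0005 -0.0004  0.0001] rows t 0.3 0.0
```

View pics/w21m.png

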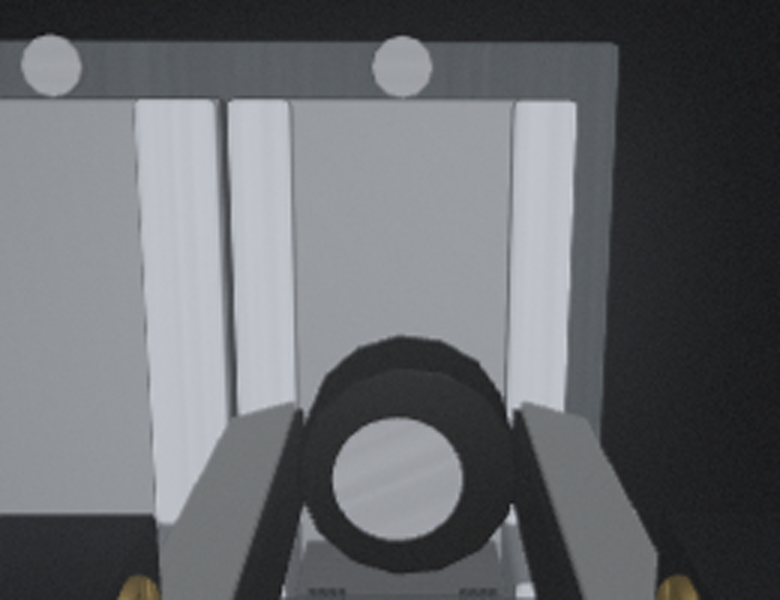

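drive_tool([
  {"rx": 0, "ry": 0, "rz": 0, "x": 0, "y": -0.005, "z": 0.04, "jaw": 1},
  {"rx": 0, "ry": 0, "rz": 0, "x": 0, "y": -0.005, "z": 0.1, "jaw": 1},
  {"rx": 0, "ry": 0, "rz": 0, "x": 0, "y": -0.005, "z": 0.118, "jaw": 1},
  {"rx": 0, "ry": 0, "rz": 0, "x": 0, "y": -0.005, "z": 0.118, "jaw": 1},
])

```text
clock: 25.08
tcp_pos: [0.5692, 0.0377, 0.0283]
orientation: [-0.001, -0.033, 0.999, 0.001]
contact_force: [-0.9, -0.1, -0.9]
gripper_width: 0.0378
```

```bash
python3 -c "
from h import *
im,P,s=snap('wrist','w22.png')
cv2.imwrite('pics/w22m.png',cv2.resize(im[90:290,180:440],None,fx=3,fy=3,interpolation=cv2.INTER_CUBIC))
goto(*mag('w',-.032),.0285,YAW)
"
```

```text
to [0.5697 0.038  0.0285 3.8   ] d xyz [-0.002  0.002 -0.   ] r [ 0.0005 -0.0004  0.    ] rows t 0.0 0.0
```

View pics/w22m.png

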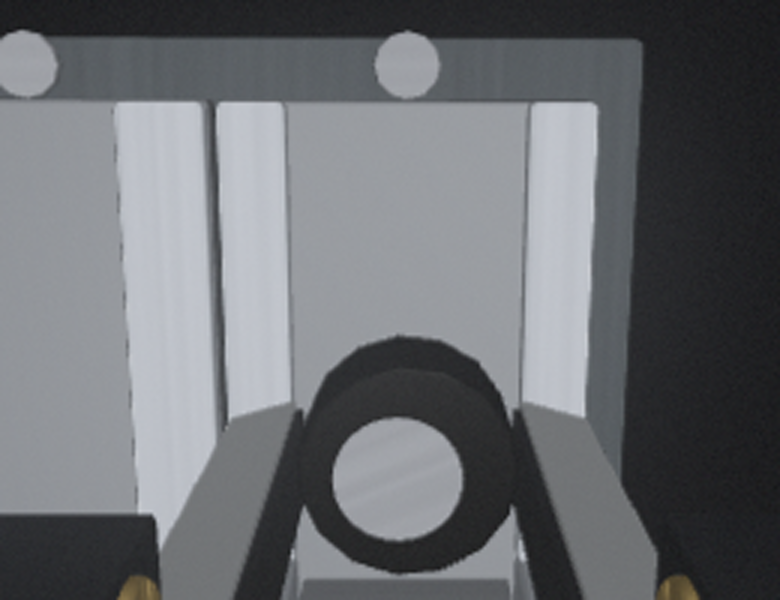

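drive_tool([
  {"rx": 0, "ry": 0, "rz": 0, "x": 0, "y": 0, "z": 0, "jaw": 0.35},
  {"rx": 0, "ry": 0, "rz": 0, "x": 0, "y": 0, "z": 0, "jaw": 0.35},
  {"rx": 0, "ry": 0, "rz": 0, "x": 0, "y": 0, "z": 0, "jaw": 0.35},
  {"rx": 0, "ry": 0, "rz": 0, "x": 0, "y": 0, "z": -0.4, "jaw": 0.35},
  {"rx": 0, "ry": 0, "rz": 0, "x": 0, "y": 0.3, "z": -0.75, "jaw": 0.3},
  {"rx": 0, "ry": 0, "rz": 0, "x": -0.2, "y": 0.7, "z": -0.75, "jaw": 0.3},
  {"rx": 0, "ry": 0, "rz": 0, "x": -0.3, "y": 1, "z": -0.75, "jaw": 0.3},
  {"rx": 0, "ry": 0, "rz": 0, "x": -0.3, "y": 1, "z": -0.75, "jaw": 0.3},
])

```text
clock: 26.12
tcp_pos: [0.6046, 0.1954, 0.1409]
orientation: [-0.001, -0.036, 0.999, 0.002]
contact_force: [-0.5, 0.4, -0.7]
gripper_width: 0.0656
```

```bash
python3 -c "
from h import *
goto(.6192,.2245,.14,YAW)
"
```

```text
to [0.6192 0.2245 0.14   3.8   ] d xyz [-0.111  0.186  0.007] r [ 0.0007 -0.0004  0.001 ] rows t 0.5 0.0
```

drive_tool([
  {"rx": 0, "ry": 0, "rz": 0.001, "x": -0.111, "y": 0.186, "z": 0.0, "jaw": 0.3},
  {"rx": 0, "ry": 0, "rz": 0.001, "x": -0.111, "y": 0.186, "z": 0.0, "jaw": 0.3},
  {"rx": 0, "ry": 0, "rz": 0.001, "x": -0.111, "y": 0.186, "z": 0.0, "jaw": 0.3},
])

```text
clock: 26.5
tcp_pos: [0.6189, 0.2232, 0.1408]
orientation: [-0.001, -0.033, 0.999, 0.002]
contact_force: [0.5, -0.6, -0.3]
gripper_width: 0.0658
```

```bash
python3 -c "
from h import *
im,P,s=snap('wrist','w23.png')
print(s['tcp_pos'],s['joint_velocities'].max())
c,D=sheetspec(im,P,(.62,.2245))
goto(*c,.0155,YAW)
for uv in [(290,352),(330,352)]: print(ray(P,uv,.08))
"
```

```text
[0.61892739 0.22320137 0.14082107] 0.007971440287029086
blob 296 178 35 37 D mm 30.3 centre [0.6238 0.2222]
to [0.6238 0.2222 0.0155 3.8   ] d xyz [-0.034 -0.01   0.836] r [ 0.0006 -0.0004 -0.0002] rows t 2.0 0.0
[0.73217881 0.2115783  0.08      ]
[0.73027023 0.24228835 0.08      ]
```

View pics/w23.png

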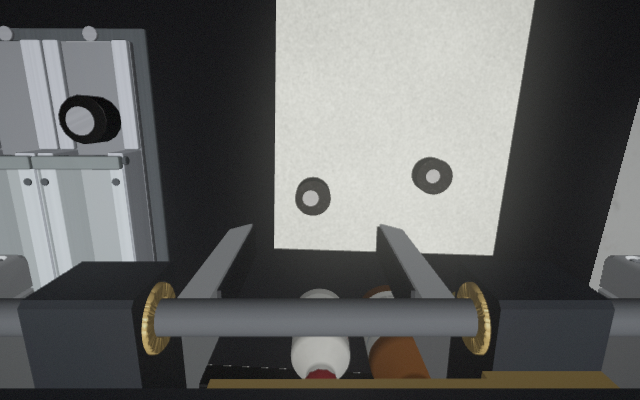

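drive_tool([
  {"rx": 0, "ry": 0, "rz": 0, "x": -0.026, "y": -0.01, "z": 0.3, "jaw": 0.3},
  {"rx": 0, "ry": 0, "rz": 0, "x": -0.026, "y": -0.01, "z": 0.6, "jaw": 0.3},
  {"rx": 0, "ry": 0, "rz": 0, "x": -0.026, "y": -0.01, "z": 0.836, "jaw": 0.3},
  {"rx": 0, "ry": 0, "rz": 0, "x": -0.026, "y": -0.01, "z": 0.836, "jaw": 0.3},
  {"rx": 0, "ry": 0, "rz": 0, "x": -0.026, "y": -0.01, "z": 0.836, "jaw": 1},
  {"rx": 0, "ry": 0, "rz": 0, "x": -0.026, "y": -0.01, "z": 0.836, "jaw": 1},
  {"rx": 0, "ry": 0, "rz": 0, "x": -0.026, "y": -0.01, "z": 0.836, "jaw": 1},
  {"rx": 0, "ry": 0, "rz": 0, "x": -0.026, "y": -0.01, "z": 0.836, "jaw": 1},
  {"rx": 0, "ry": 0, "rz": 0, "x": -0.026, "y": -0.01, "z": 0.836, "jaw": 1},
  {"rx": 0, "ry": 0, "rz": 0, "x": -0.026, "y": -0.01, "z": 0.836, "jaw": 1},
])

```text
clock: 27.8
tcp_pos: [0.6229, 0.2224, 0.0162]
orientation: [-0.001, -0.033, 0.999, 0.002]
contact_force: [-1.4, 0.1, 7.2]
gripper_width: 0.0307
```

drive_tool([
  {"rx": 0, "ry": 0, "rz": 0, "x": 0, "y": 0, "z": -0.4, "jaw": 1},
  {"rx": 0, "ry": 0, "rz": 0, "x": 0.2, "y": -0.4, "z": -0.5, "jaw": 1},
  {"rx": 0, "ry": 0, "rz": 0, "x": 0.2, "y": -0.8, "z": -0.5, "jaw": 1},
  {"rx": 0, "ry": 0, "rz": 0, "x": 0.2, "y": -1, "z": -0.5, "jaw": 1},
])

```text
clock: 28.3
tcp_pos: [0.6027, 0.0671, 0.0915]
orientation: [-0.001, -0.031, 1.0, 0.002]
contact_force: [0.4, 0.8, -0.7]
gripper_width: 0.0309
```

```bash
python3 -c "
from h import *
goto(*mag('m',-.028),.06,YAW)
"
```

```text
to [ 0.5782 -0.0296  0.06    3.8   ] d xyz [ 0.204 -0.633  0.208] r [ 0.0006 -0.0002 -0.0006] rows t 1.7 0.0
```

drive_tool([
  {"rx": 0, "ry": 0, "rz": 0, "x": 0.204, "y": -0.3, "z": 0, "jaw": 1},
  {"rx": 0, "ry": 0, "rz": 0, "x": 0.204, "y": -0.633, "z": 0, "jaw": 1},
  {"rx": 0, "ry": 0, "rz": 0, "x": 0.204, "y": -0.64, "z": 0.2, "jaw": 1},
  {"rx": 0, "ry": 0, "rz": 0, "x": 0.204, "y": -0.64, "z": 0.3, "jaw": 1},
  {"rx": 0, "ry": 0, "rz": 0, "x": 0.204, "y": -0.64, "z": 0.3, "jaw": 1},
])

```text
clock: 28.92
tcp_pos: [0.5775, -0.0298, 0.0453]
orientation: [-0.002, -0.032, 0.999, 0.002]
contact_force: [-0.3, -0.3, -0.5]
gripper_width: 0.0303
```

```bash
python3 -c "
from h import *
im,P,s=snap('wrist','w24.png')
print(s['joint_velocities'].max())
cv2.imwrite('pics/w24m.png',cv2.resize(im[90:290,180:440],None,fx=3,fy=3,interpolation=cv2.INTER_CUBIC))
goto(*mag('m',-.028),.0285,YAW)
"
```

```text
0.014640619240773279
to [ 0.5782 -0.0296  0.0285  3.8   ] d xyz [-0.001  0.001  0.117] r [ 0.0006 -0.0003 -0.0004] rows t 0.3 0.0
```

View pics/w24m.png

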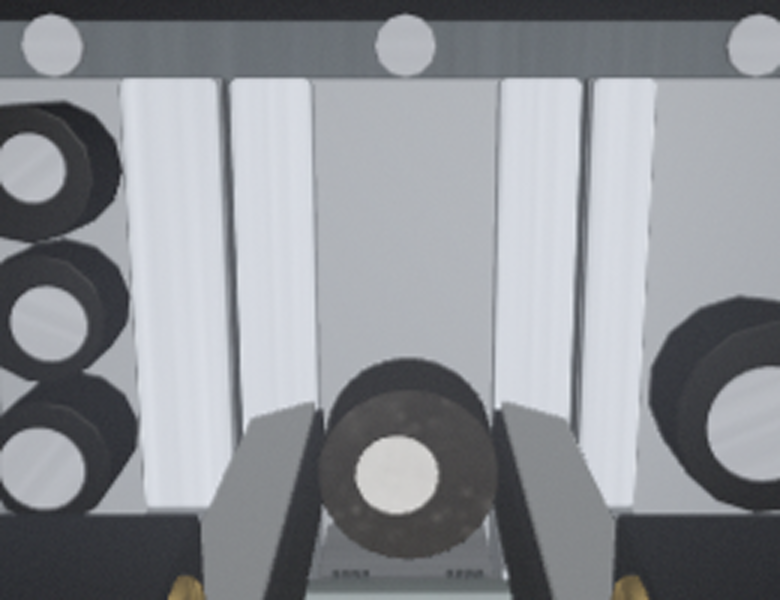

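```bash
python3 -c "
from h import *
im,P,s=snap('wrist','w25.png')
a=cv2.resize(im[200:285,275:355],None,fx=7,fy=7,interpolation=cv2.INTER_CUBIC)
cv2.imwrite('pics/w25m.png',a)
im2,P2,s2=snap('side','s2.png')
p=proj(P2,(.5775,-.03,.05)).astype(int);print(p)
cv2.imwrite('pics/s2m.png',cv2.resize(im2[p[1]-50:p[1]+50,p[0]-60:p[0]+60],None,fx=6,fy=6,interpolation=cv2.INTER_CUBIC))
"
```

```text
[303 202]
```

View pics/w25m.png

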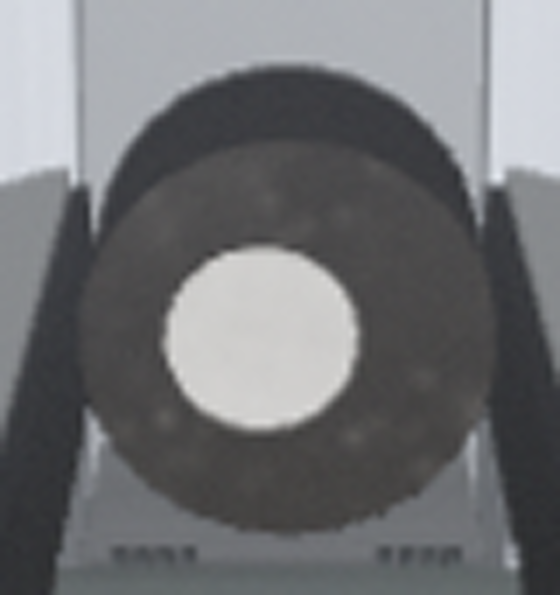

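View pics/s2m.png

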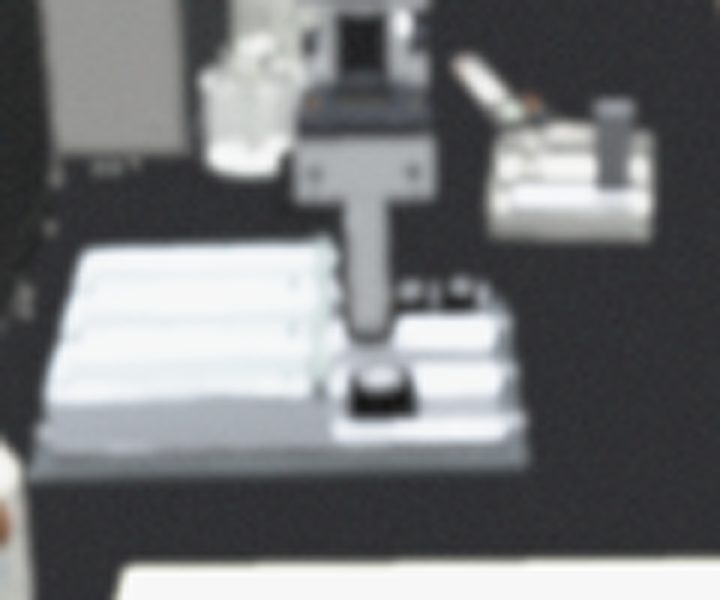

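```bash
python3 -c "
from h import *
s=manip.get_state();print(np.round(s['qpos'],3),s['tcp_pos'])
from scipy.optimize import least_squares
D=[([-1.497,.427,.074,1.607,-.034,1.111,-.067],[.149,.658,.213]),(s['qpos'],s['tcp_pos'])]
for q,p in D:
  print(np.hypot(*p[:2]),p[2],np.sin(q[1]),np.sin(q[1]+q[3]),np.cos(q[1]),np.cos(q[1]+q[3]),q[1]+q[3]+q[5])
A=[];b=[]
for q,p in D:
  A.append([np.sin(q[1]),np.sin(q[1]+q[3]),0]);b.append(np.hypot(*p[:2]))
  A.append([np.cos(q[1]),np.cos(q[1]+q[3]),1]);b.append(p[2])
print(np.linalg.lstsq(np.array(A),np.array(b),rcond=None))
"
```

```text
[-0.334  0.498  0.353  1.971 -0.26   0.716  1.812] [ 0.57864795 -0.0298693   0.04688252]
0.6746591732126674 0.213 0.41414203335332617 0.8946256369803596 0.9102122698634492 -0.44681648319806405 3.1449999999999996
0.5794183477041711 0.04688251911405466 0.4777849815536169 0.6228503274271575 0.878476813240856 -0.7823410187532561 3.1851388616260903
(array([ 0.6110797 ,  0.46667452, -0.12976628]), array([7.56051091e-05]), np.int32(3), array([2.09350309, 1.26669951, 0.11277036]))
```

```bash
cat >> h.py <<'E'
def gotot(x,y,z,yaw,th,s=None):
    """tilt th (rad): fingers point backward toward robot"""
    s=s or manip.get_state()
    q=s["orientation"];Rc=R.from_quat([q[1],q[2],q[3],q[0]])
    d=Rc.inv().apply(np.array([x,y,z])-s["tcp_pos"])/0.15
    Rt=R.from_euler('z',yaw)*R.from_euler('y',th)*R.from_quat([0,1,0,0])
    rv=(Rc.inv()*Rt).as_rotvec()/(2*np.pi)
    print("tilt to",np.round([x,y,z],4),np.degrees([yaw,th]).round(1),"d",np.round(d,3),"r",np.round(rv,4),"rows",round(np.linalg.norm(d)*150/62.5,1),round(np.linalg.norm(rv)*360/10.7,1),"toolz",np.round(Rt.apply([0,0,1]),2))
E
python3 -c "
from h import *
im,P,s=snap('scene','sc3.png')
for uv in [(303,165),(340,178),(420,214),(470,200)]: print(uv,ray(P,uv,0).round(3))
gotot(.42,.335,.12,.674,0)
gotot(.57,-.03,.12,YAW,0)
"
```

```text
(303, 165) [0.799 0.46  0.   ]
(340, 178) [0.824 0.25  0.   ]
(420, 214) [ 0.821 -0.13   0.   ]
(470, 200) [ 1.024 -0.17   0.   ]
tilt to [0.42  0.335 0.12 ] [38.6  0. ] d [ 0.901  2.497 -0.478] r [ 0.0006  0.0002 -0.0972] rows 6.5 3.3 toolz [ 0.  0. -1.]
tilt to [ 0.57 -0.03  0.12] [3.8 0. ] d [ 0.058  0.005 -0.487] r [ 0.0006 -0.     -0.0004] rows 1.2 0.0 toolz [ 0.  0. -1.]
```

View pics/sc3.png

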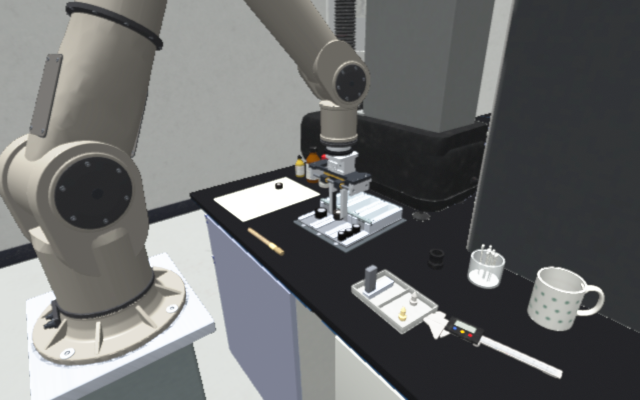

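drive_tool([
  {"rx": 0, "ry": 0, "rz": 0, "x": 0.05, "y": 0, "z": -0.4, "jaw": 1},
  {"rx": 0, "ry": 0, "rz": 0, "x": 0.2, "y": 0.4, "z": -0.5, "jaw": 1},
  {"rx": 0, "ry": 0, "rz": 0, "x": 0.3, "y": 0.8, "z": -0.5, "jaw": 1},
  {"rx": 0, "ry": 0, "rz": 0, "x": 0.4, "y": 1, "z": -0.5, "jaw": 1},
])

```text
clock: 29.62
tcp_pos: [0.5087, 0.1192, 0.1236]
orientation: [0.001, -0.033, 0.999, 0.003]
contact_force: [0.1, -0.3, -0.8]
gripper_width: 0.0304
```

drive_tool([
  {"rx": 0, "ry": 0, "rz": 0, "x": 0.2, "y": 0.4, "z": 0, "jaw": 1},
  {"rx": 0, "ry": 0, "rz": 0, "x": 0.3, "y": 0.8, "z": 0, "jaw": 1},
  {"rx": 0, "ry": 0, "rz": 0, "x": 0.4, "y": 1, "z": 0, "jaw": 1},
])

```text
clock: 30.0
tcp_pos: [0.4377, 0.2681, 0.1252]
orientation: [0.001, -0.035, 0.999, 0.003]
contact_force: [0.3, -0.5, -0.6]
gripper_width: 0.0303
```

```bash
python3 -c "
from h import *
gotot(.42,.335,.1,.674,0)
"
```

```text
tilt to [0.42  0.335 0.1  ] [38.6  0. ] d [0.087 0.452 0.171] r [ 0.0009  0.0008 -0.0962] rows 1.2 3.2 toolz [ 0.  0. -1.]
```

drive_tool([
  {"rx": 0.001, "ry": 0.001, "rz": -0.096, "x": 0.087, "y": 0.452, "z": 0.17, "jaw": 1},
  {"rx": 0.001, "ry": 0.001, "rz": -0.096, "x": 0.087, "y": 0.452, "z": 0.17, "jaw": 1},
  {"rx": 0.001, "ry": 0.001, "rz": -0.096, "x": 0.087, "y": 0.452, "z": 0.17, "jaw": 1},
  {"rx": 0.001, "ry": 0.001, "rz": -0.096, "x": 0.087, "y": 0.452, "z": 0.17, "jaw": 1},
  {"rx": 0.001, "ry": 0.001, "rz": -0.096, "x": 0.087, "y": 0.452, "z": 0.17, "jaw": 1},
])

```text
clock: 30.62
tcp_pos: [0.4202, 0.3353, 0.1007]
orientation: [-0.0, -0.33, 0.944, -0.0]
contact_force: [0.1, 0.8, -0.0]
gripper_width: 0.0304
```

```bash
python3 -c "
from h import *
s=manip.get_state();print(s['qpos'].round(3))
gotot(.42,.335,.08,.674,np.radians(40))
gotot(.42,.335,.08,.674,np.radians(65))
"
```

```text
[-0.911  0.341  0.142  2.023 -0.067  0.783  1.514]
tilt to [0.42  0.335 0.08 ] [38.6 40. ] d [ 0.002 -0.001  0.138] r [ 1.00e-04  1.11e-01 -2.00e-04] rows 0.3 3.7 toolz [-0.5  -0.4  -0.77]
tilt to [0.42  0.335 0.08 ] [38.6 65. ] d [ 0.002 -0.001  0.138] r [ 1.000e-04  1.804e-01 -2.000e-04] rows 0.3 6.1 toolz [-0.71 -0.57 -0.42]
```

drive_tool([
  {"rx": 0, "ry": 0.03, "rz": 0, "x": 0, "y": 0, "z": 0, "jaw": 1},
  {"rx": 0, "ry": 0.06, "rz": 0, "x": 0, "y": 0, "z": 0, "jaw": 1},
  {"rx": 0, "ry": 0.09, "rz": 0, "x": 0, "y": 0, "z": 0, "jaw": 1},
  {"rx": 0, "ry": 0.11, "rz": 0, "x": 0, "y": 0, "z": 0, "jaw": 1},
  {"rx": 0, "ry": 0.11, "rz": 0, "x": 0, "y": 0, "z": 0, "jaw": 1},
])

```text
clock: 31.25
tcp_pos: [0.4203, 0.3355, 0.0986]
orientation: [-0.321, -0.31, 0.888, -0.113]
contact_force: [0.3, -0.1, -0.7]
gripper_width: 0.0303
```

```bash
python3 -c "
from h import *
s=manip.get_state();print(s['qpos'].round(3))
gotot(.42,.335,.1,.674,np.radians(65))
"
```

```text
[-0.851  0.766  0.145  1.504 -0.123  1.576  1.577]
tilt to [0.42  0.335 0.1  ] [38.6 65. ] d [ 0.009 -0.001 -0.005] r [ 0.0001  0.0699 -0.0004] rows 0.0 2.4 toolz [-0.71 -0.57 -0.42]
```

drive_tool([
  {"rx": 0, "ry": 0.025, "rz": 0, "x": 0, "y": 0, "z": 0, "jaw": 1},
  {"rx": 0, "ry": 0.05, "rz": 0, "x": 0, "y": 0, "z": 0, "jaw": 1},
  {"rx": 0, "ry": 0.07, "rz": 0, "x": 0, "y": 0, "z": 0, "jaw": 1},
  {"rx": 0, "ry": 0.07, "rz": 0, "x": 0, "y": 0, "z": 0, "jaw": 1},
])

```text
clock: 31.75
tcp_pos: [0.4197, 0.3351, 0.0968]
orientation: [-0.508, -0.277, 0.796, -0.179]
contact_force: [0.3, -0.3, 0.8]
gripper_width: 0.0305
```

```bash
python3 -c "
from h import *
im,P,s=snap('wrist','w26.png');print(s['qpos'].round(3))
gotot(.42,.335,.024,.674,np.radians(65))
snap('side','s4.png')
"
```

```text
[-0.823  1.05   0.139  1.228 -0.136  2.01   1.586]
tilt to [0.42  0.335 0.024] [38.6 65. ] d [-0.446 -0.     0.212] r [ 0.0001  0.0004 -0.0005] rows 1.2 0.0 toolz [-0.71 -0.57 -0.42]
```

View pics/w26.png

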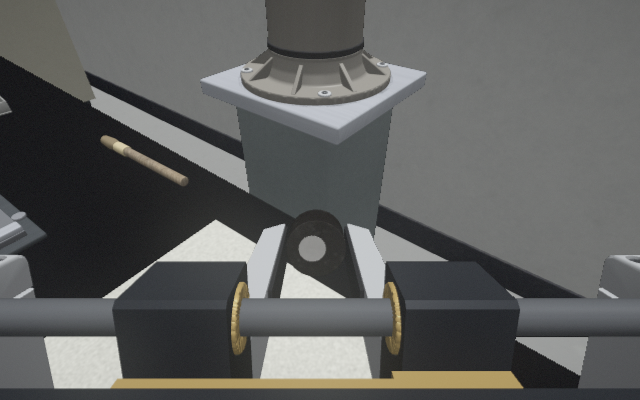

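View pics/s4.png

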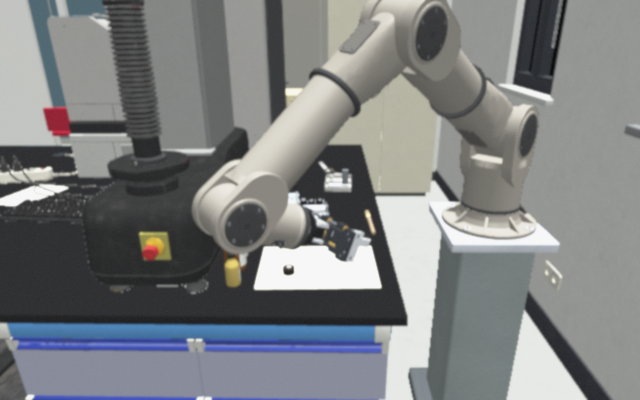

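drive_tool([
  {"rx": 0, "ry": 0, "rz": 0, "x": -0.15, "y": 0, "z": 0.07, "jaw": 1},
  {"rx": 0, "ry": 0, "rz": 0, "x": -0.3, "y": 0, "z": 0.14, "jaw": 1},
  {"rx": 0, "ry": 0, "rz": 0, "x": -0.4, "y": 0, "z": 0.187, "jaw": 1},
  {"rx": 0, "ry": 0, "rz": 0, "x": -0.44, "y": 0, "z": 0.205, "jaw": 1},
  {"rx": 0, "ry": 0, "rz": 0, "x": -0.44, "y": 0, "z": 0.205, "jaw": 1},
])

```text
clock: 32.48
tcp_pos: [0.4207, 0.3356, 0.0259]
orientation: [-0.505, -0.278, 0.797, -0.178]
contact_force: [0.3, -0.0, -0.5]
gripper_width: 0.0302
```

```bash
python3 -c "
from h import *
im,P,s=snap('wrist','w27.png');print(s['qpos'].round(3))
gotot(.42,.335,.022,.674,np.radians(65))
cv2.imwrite('pics/w27m.png',cv2.resize(im[140:300,220:420],None,fx=4,fy=4,interpolation=cv2.INTER_CUBIC))
im2,P2,_=snap('side'); cv2.imwrite('pics/s5m.png',cv2.resize(im2[180:310,190:400],None,fx=3.8,fy=3.8,interpolation=cv2.INTER_CUBIC))
"
```

```text
[-0.819  1.139  0.132  1.207 -0.142  1.936  1.588]
tilt to [0.42  0.335 0.022] [38.6 65. ] d [-0.023  0.     0.02 ] r [ 0.0002  0.0007 -0.0005] rows 0.1 0.0 toolz [-0.71 -0.57 -0.42]
```

View pics/s5m.png

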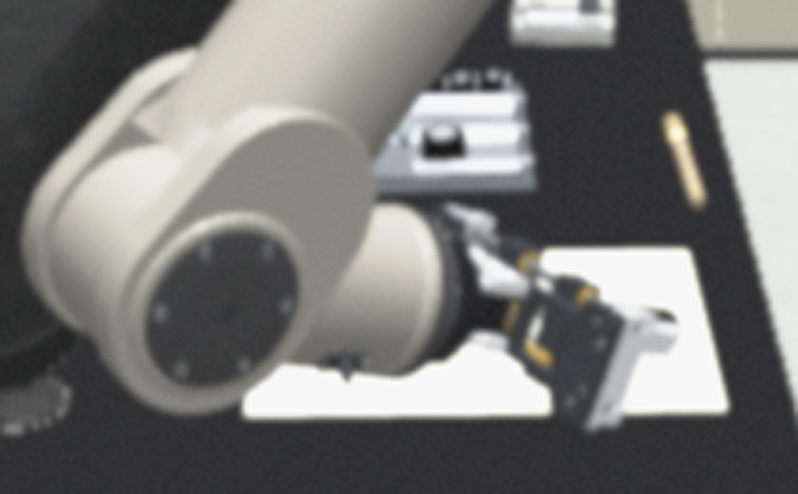

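View pics/w27m.png

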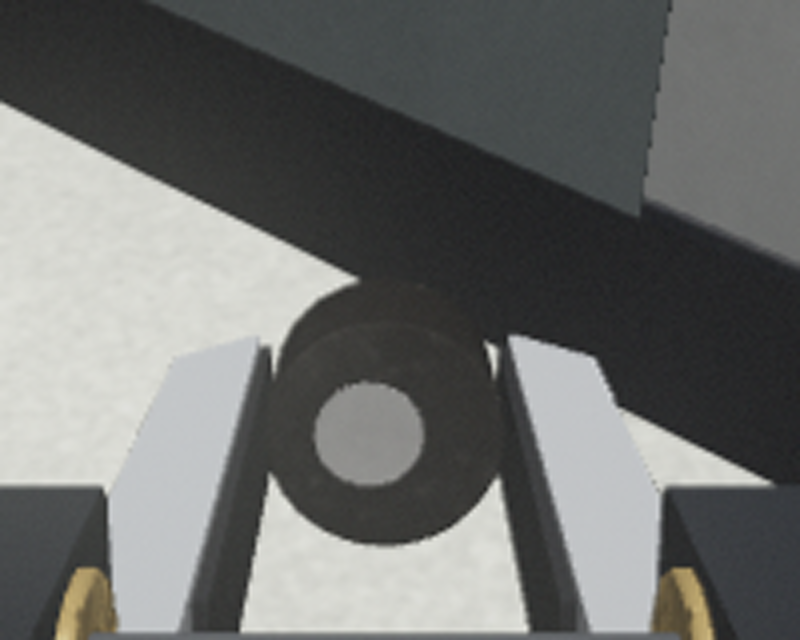

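drive_tool([
  {"rx": 0, "ry": 0.003, "rz": 0, "x": -0.024, "y": 0, "z": 0.011, "jaw": 1},
  {"rx": 0, "ry": 0.003, "rz": 0, "x": -0.03, "y": 0, "z": 0.014, "jaw": 1},
])

```text
clock: 32.83
tcp_pos: [0.421, 0.3358, 0.0213]
orientation: [-0.513, -0.276, 0.793, -0.18]
contact_force: [0.8, -0.5, -0.5]
gripper_width: 0.0307
```

drive_tool([
  {"rx": 0, "ry": 0, "rz": 0, "x": -0.012, "y": 0, "z": 0.006, "jaw": 1},
  {"rx": 0, "ry": 0, "rz": 0, "x": -0.012, "y": 0, "z": 0.006, "jaw": 1},
])

```text
clock: 33.08
tcp_pos: [0.421, 0.3358, 0.0198]
orientation: [-0.513, -0.276, 0.793, -0.18]
contact_force: [0.5, 0.3, 4.9]
gripper_width: 0.0304
```

drive_tool([
  {"rx": 0, "ry": 0, "rz": 0, "x": 0, "y": 0, "z": 0, "jaw": 0.61},
  {"rx": 0, "ry": 0, "rz": 0, "x": 0, "y": 0, "z": 0, "jaw": 0.61},
  {"rx": 0, "ry": 0, "rz": 0, "x": 0, "y": 0, "z": 0, "jaw": 0.61},
])

```text
clock: 33.45
tcp_pos: [0.421, 0.3357, 0.0198]
orientation: [-0.513, -0.276, 0.793, -0.18]
contact_force: [0.6, 0.2, 0.2]
gripper_width: 0.0367
```

```bash
python3 -c "
from h import *
im,P,s=snap('wrist','w28.png')
cv2.imwrite('pics/w28m.png',cv2.resize(im[140:300,220:420],None,fx=4,fy=4,interpolation=cv2.INTER_CUBIC))
"
```

View pics/w28m.png

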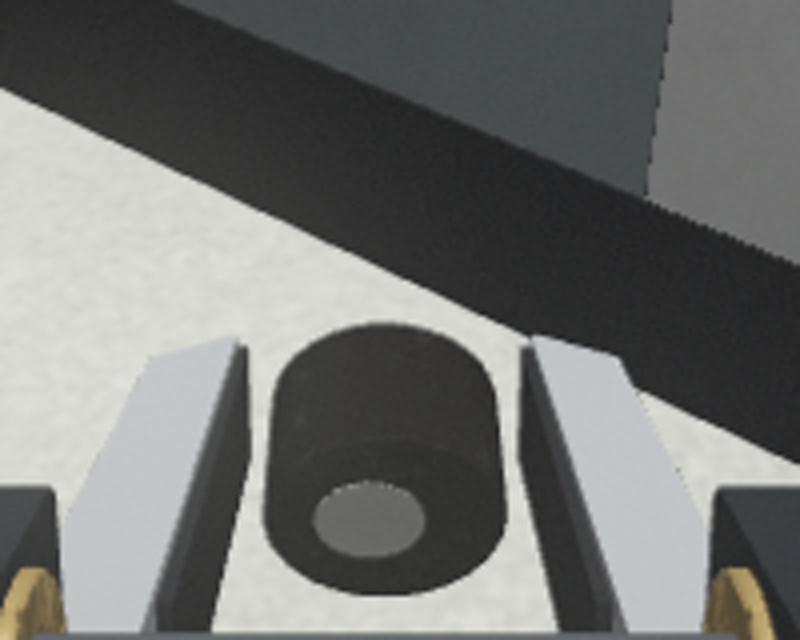

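```bash
python3 -c "
from h import *
gotot(.4227,.3377,.018,.674,0)
"
```

```text
tilt to [0.4227 0.3377 0.018 ] [38.6  0. ] d [-0.018  0.003 -0.011] r [-1.00e-04 -1.83e-01 -5.00e-04] rows 0.1 6.2 toolz [ 0.  0. -1.]
```

drive_tool([
  {"rx": 0, "ry": -0.025, "rz": 0, "x": -0.005, "y": 0.003, "z": -0.011, "jaw": 0.61},
  {"rx": 0, "ry": -0.05, "rz": 0, "x": -0.01, "y": 0.003, "z": -0.011, "jaw": 0.61},
  {"rx": 0, "ry": -0.075, "rz": 0, "x": -0.014, "y": 0.003, "z": -0.011, "jaw": 0.61},
  {"rx": 0, "ry": -0.1, "rz": 0, "x": -0.018, "y": 0.003, "z": -0.011, "jaw": 0.61},
  {"rx": 0, "ry": -0.125, "rz": 0, "x": -0.018, "y": 0.003, "z": -0.011, "jaw": 0.61},
  {"rx": 0, "ry": -0.15, "rz": 0, "x": -0.018, "y": 0.003, "z": -0.011, "jaw": 0.61},
  {"rx": 0, "ry": -0.183, "rz": 0, "x": -0.018, "y": 0.003, "z": -0.011, "jaw": 0.61},
  {"rx": 0, "ry": -0.183, "rz": 0, "x": -0.018, "y": 0.003, "z": -0.011, "jaw": 0.61},
  {"rx": 0, "ry": -0.183, "rz": 0, "x": -0.018, "y": 0.003, "z": -0.011, "jaw": 0.61},
])

```text
clock: 34.62
tcp_pos: [0.4229, 0.3381, 0.0185]
orientation: [0.0, -0.33, 0.944, -0.001]
contact_force: [-0.8, 0.6, 0.2]
gripper_width: 0.0365
```

```bash
python3 -c "
from h import *
im,P,s=snap('wrist','w29.png');print(s['qpos'].round(3))
cv2.imwrite('pics/w29m.png',cv2.resize(im[140:300,220:420],None,fx=4,fy=4,interpolation=cv2.INTER_CUBIC))
"
```

```text
[-0.908  0.475  0.139  2.059 -0.107  0.615  1.546]
```

View pics/w29m.png

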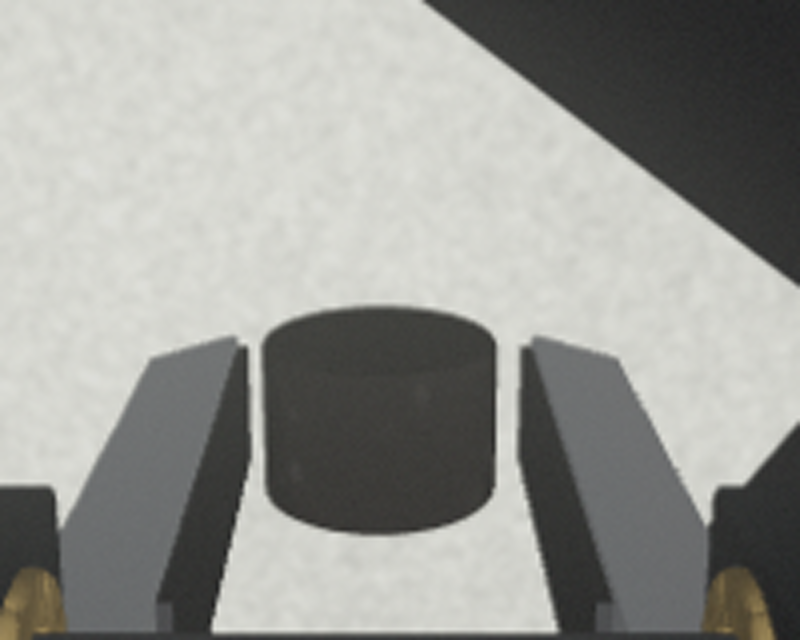

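```bash
python3 -c "
from h import *
im=cv2.imread('pics/w29.png')
c=im[205:285,275:355].astype(float)
c=np.clip((c-25)*4,0,255).astype(np.uint8)
cv2.imwrite('pics/w29e.png',cv2.resize(c,None,fx=8,fy=7,interpolation=cv2.INTER_CUBIC))
"
```

```text
(no output)
```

View pics/w29e.png

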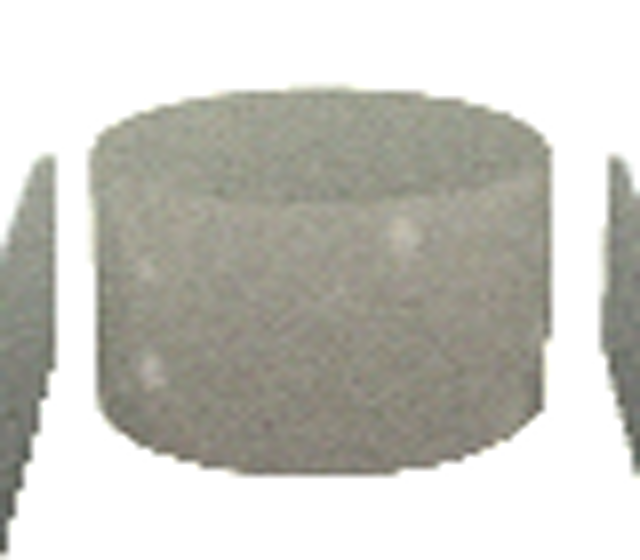

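drive_tool([
  {"rx": 0, "ry": 0.025, "rz": 0, "x": 0, "y": 0, "z": 0, "jaw": 0.61},
  {"rx": 0, "ry": 0.05, "rz": 0, "x": 0, "y": 0, "z": 0, "jaw": 0.61},
  {"rx": 0, "ry": 0.075, "rz": 0, "x": 0, "y": 0, "z": 0, "jaw": 0.61},
  {"rx": 0, "ry": 0.1, "rz": 0, "x": 0, "y": 0, "z": 0, "jaw": 0.61},
  {"rx": 0, "ry": 0.125, "rz": 0, "x": 0, "y": 0, "z": 0, "jaw": 0.61},
  {"rx": 0, "ry": 0.14, "rz": 0, "x": 0, "y": 0, "z": 0, "jaw": 0.61},
  {"rx": 0, "ry": 0.14, "rz": 0, "x": 0, "y": 0, "z": 0, "jaw": 0.61},
  {"rx": 0, "ry": 0.14, "rz": 0, "x": 0, "y": 0, "z": 0, "jaw": 0.61},
])

```text
clock: 35.67
tcp_pos: [0.4237, 0.3385, 0.018]
orientation: [-0.401, -0.298, 0.855, -0.141]
contact_force: [0.0, -0.1, -0.3]
gripper_width: 0.0366
```

drive_tool([
  {"rx": 0, "ry": 0, "rz": 0, "x": 0, "y": 0, "z": 0, "jaw": 1},
  {"rx": 0, "ry": 0, "rz": 0, "x": 0, "y": 0, "z": 0, "jaw": 1},
  {"rx": 0, "ry": 0, "rz": 0, "x": 0, "y": 0, "z": 0, "jaw": 1},
])

```text
clock: 36.05
tcp_pos: [0.4238, 0.3387, 0.0187]
orientation: [-0.401, -0.298, 0.855, -0.141]
contact_force: [1.0, 0.8, 4.0]
gripper_width: 0.0309
```

```bash
python3 -c "
from h import *
im,P,s=snap('wrist','w30.png');print(s['qpos'].round(3))
cv2.imwrite('pics/w30m.png',cv2.resize(im[140:300,220:420],None,fx=4,fy=4,interpolation=cv2.INTER_CUBIC))
gotot(.4229,.3381,.04,.674,np.radians(0))
"
```

```text
[-0.834  0.99   0.137  1.367 -0.139  1.673  1.588]
tilt to [0.4229 0.3381 0.04  ] [38.6  0. ] d [ 0.114  0.    -0.085] r [-0.0002 -0.1398 -0.0005] rows 0.3 4.7 toolz [ 0.  0. -1.]
```

View pics/w30m.png

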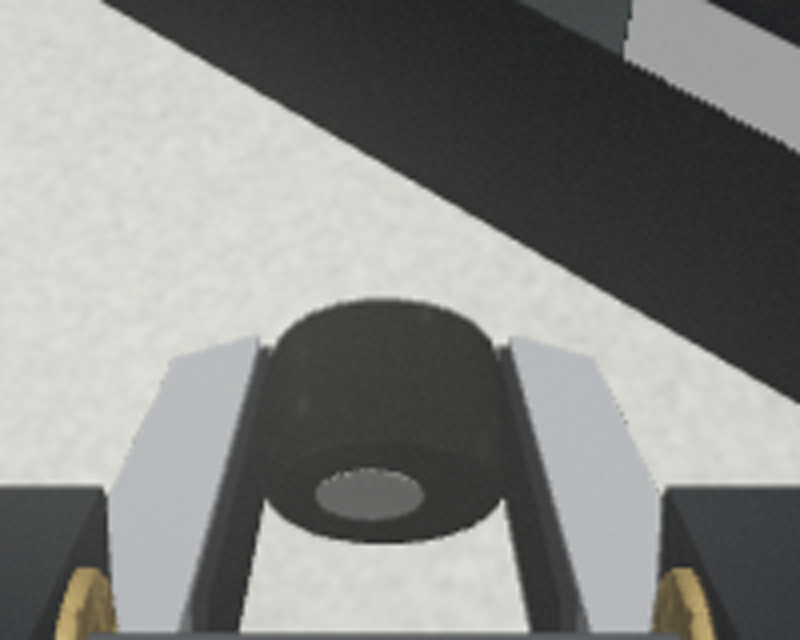

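drive_tool([
  {"rx": 0, "ry": 0, "rz": 0, "x": 0.114, "y": 0, "z": -0.085, "jaw": 1},
  {"rx": 0, "ry": -0.025, "rz": 0, "x": 0.114, "y": 0, "z": -0.085, "jaw": 1},
  {"rx": 0, "ry": -0.05, "rz": 0, "x": 0.114, "y": 0, "z": -0.085, "jaw": 1},
  {"rx": 0, "ry": -0.075, "rz": 0, "x": 0.114, "y": 0, "z": -0.085, "jaw": 1},
  {"rx": 0, "ry": -0.1, "rz": 0, "x": 0.114, "y": 0, "z": -0.085, "jaw": 1},
  {"rx": 0, "ry": -0.125, "rz": 0, "x": 0.114, "y": 0, "z": -0.085, "jaw": 1},
  {"rx": 0, "ry": -0.15, "rz": 0, "x": 0.114, "y": 0, "z": -0.085, "jaw": 1},
  {"rx": 0, "ry": -0.166, "rz": 0, "x": 0.114, "y": 0, "z": -0.085, "jaw": 1},
  {"rx": 0, "ry": -0.166, "rz": 0, "x": 0.114, "y": 0, "z": -0.085, "jaw": 1},
  {"rx": 0, "ry": -0.166, "rz": 0, "x": 0.114, "y": 0, "z": -0.085, "jaw": 1},
])

```text
clock: 37.35
tcp_pos: [0.4235, 0.3388, 0.041]
orientation: [0.078, -0.329, 0.941, 0.026]
contact_force: [-0.1, -0.6, -0.0]
gripper_width: 0.0304
```

```bash
python3 -c "
from h import *
im,P,s=snap('wrist','w31.png');print(s['qpos'].round(3))
cv2.imwrite('pics/w31m.png',cv2.resize(im[140:300,220:420],None,fx=4,fy=4,interpolation=cv2.INTER_CUBIC))
gotot(.423,.338,.022,.674,np.radians(-10))
"
```

```text
[-0.94   0.374  0.154  2.179 -0.079  0.431  1.511]
tilt to [0.423 0.338 0.022] [ 38.6 -10. ] d [ 0.028 -0.002  0.121] r [-0.0004 -0.0016 -0.0003] rows 0.3 0.1 toolz [ 0.14  0.11 -0.98]
```

View pics/w31m.png

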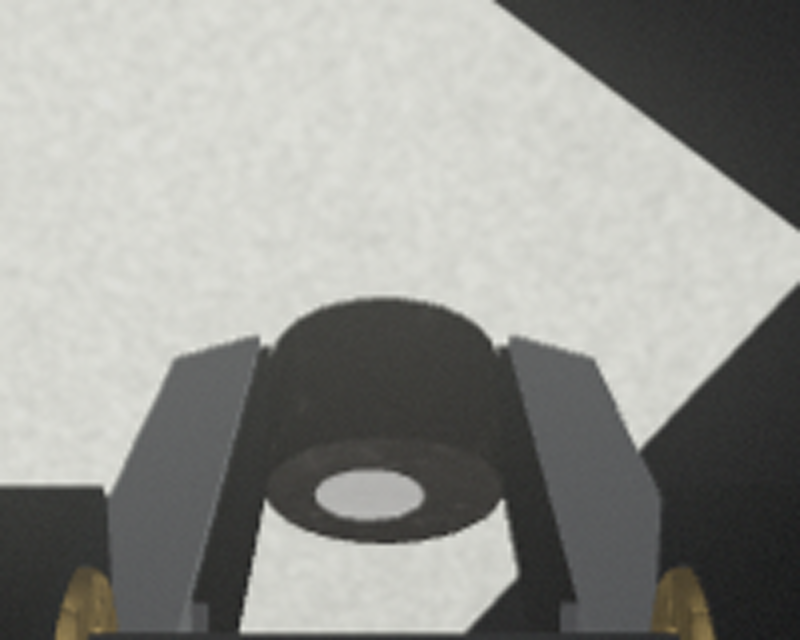

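drive_tool([
  {"rx": 0, "ry": 0, "rz": 0, "x": 0.015, "y": 0, "z": 0.08, "jaw": 1},
  {"rx": 0, "ry": 0, "rz": 0, "x": 0.028, "y": 0, "z": 0.125, "jaw": 1},
  {"rx": 0, "ry": 0, "rz": 0, "x": 0.028, "y": 0, "z": 0.138, "jaw": 1},
  {"rx": 0, "ry": 0, "rz": 0, "x": 0.028, "y": 0, "z": 0.14, "jaw": 1},
])

```text
clock: 37.9
tcp_pos: [0.4231, 0.3382, 0.0189]
orientation: [0.078, -0.329, 0.941, 0.026]
contact_force: [-2.4, -2.9, 10.9]
gripper_width: 0.0305
```

drive_tool([
  {"rx": 0, "ry": 0, "rz": 0, "x": 0, "y": 0, "z": 0, "jaw": 0.55},
  {"rx": 0, "ry": 0, "rz": 0, "x": 0, "y": 0, "z": 0, "jaw": 0.55},
  {"rx": 0, "ry": 0, "rz": 0, "x": 0, "y": 0, "z": 0, "jaw": 0.35},
  {"rx": 0, "ry": 0, "rz": 0, "x": 0, "y": 0, "z": 0, "jaw": 0.35},
])

```text
clock: 38.4
tcp_pos: [0.4231, 0.3382, 0.0188]
orientation: [0.077, -0.329, 0.941, 0.026]
contact_force: [-0.1, 0.3, -0.5]
gripper_width: 0.0586
```

```bash
python3 -c "
from h import *
im,P,s=snap('wrist','w32.png')
cv2.imwrite('pics/w32m.png',cv2.resize(im[140:300,220:420],None,fx=4,fy=4,interpolation=cv2.INTER_CUBIC))
gotot(.42,.335,.12,YAW,0)
"
```

```text
tilt to [0.42  0.335 0.12 ] [3.8 0. ] d [-0.081 -0.006 -0.67 ] r [0.0075 0.0253 0.0962] rows 1.6 3.4 toolz [ 0.  0. -1.]
```

View pics/w32m.png

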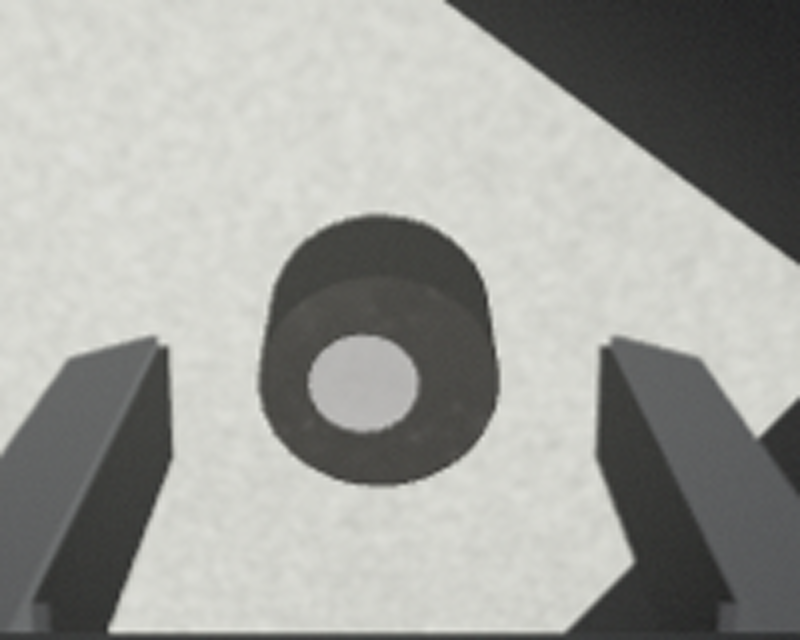

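drive_tool([
  {"rx": 0, "ry": 0, "rz": 0, "x": -0.04, "y": 0, "z": -0.35, "jaw": 0.3},
  {"rx": 0.0075, "ry": 0.0253, "rz": 0.096, "x": -0.081, "y": -0.006, "z": -0.67, "jaw": 0.3},
  {"rx": 0.0075, "ry": 0.0253, "rz": 0.096, "x": -0.081, "y": -0.006, "z": -0.67, "jaw": 0.3},
  {"rx": 0.0075, "ry": 0.0253, "rz": 0.096, "x": -0.081, "y": -0.006, "z": -0.67, "jaw": 0.3},
  {"rx": 0.0075, "ry": 0.0253, "rz": 0.096, "x": -0.081, "y": -0.006, "z": -0.67, "jaw": 0.3},
  {"rx": 0.0075, "ry": 0.0253, "rz": 0.096, "x": -0.081, "y": -0.006, "z": -0.67, "jaw": 0.3},
  {"rx": 0.0075, "ry": 0.0253, "rz": 0.096, "x": -0.081, "y": -0.006, "z": -0.67, "jaw": 0.3},
])

```text
clock: 39.33
tcp_pos: [0.4199, 0.3348, 0.1199]
orientation: [0.0, -0.035, 0.999, 0.0]
contact_force: [-0.3, -0.2, -0.3]
gripper_width: 0.0657
```

```bash
python3 -c "
from h import *
im,P,s=snap('wrist','w33.png');print(s['qpos'].round(3),s['joint_velocities'].max())
c,D=sheetspec(im,P,(.415,.33))
goto(*c,.016,YAW)
"
```

```text
[-1.065  0.322  0.327  2.019 -0.139  0.821  0.981] 0.001903247707241267
blob 296 175 37 41 D mm 29.8 centre [0.4201 0.3341]
to [0.4201 0.3341 0.016  3.8   ] d xyz [-0.001 -0.005  0.693] r [0.0001 0.0001 0.0004] rows t 1.7 0.0
```

View pics/w33.png

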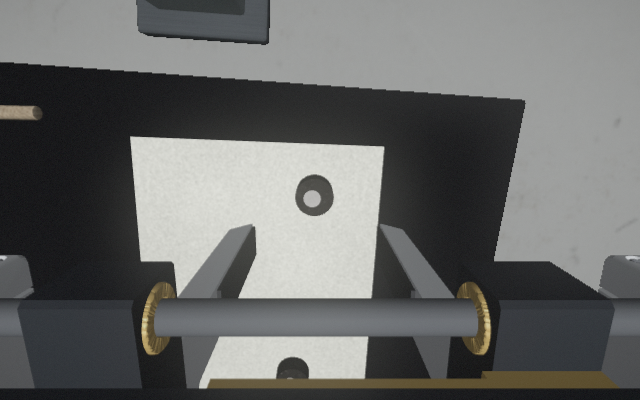

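drive_tool([
  {"rx": 0, "ry": 0, "rz": 0, "x": 0.006, "y": -0.005, "z": 0.3, "jaw": 0.3},
  {"rx": 0, "ry": 0, "rz": 0, "x": 0.006, "y": -0.005, "z": 0.6, "jaw": 0.3},
  {"rx": 0, "ry": 0, "rz": 0, "x": 0.006, "y": -0.005, "z": 0.693, "jaw": 0.3},
  {"rx": 0, "ry": 0, "rz": 0, "x": 0.006, "y": -0.005, "z": 0.693, "jaw": 0.3},
  {"rx": 0, "ry": 0, "rz": 0, "x": 0.006, "y": -0.005, "z": 0.693, "jaw": 1},
  {"rx": 0, "ry": 0, "rz": 0, "x": 0.006, "y": -0.005, "z": 0.693, "jaw": 1},
  {"rx": 0, "ry": 0, "rz": 0, "x": 0.006, "y": -0.005, "z": 0.693, "jaw": 1},
  {"rx": 0, "ry": 0, "rz": 0, "x": 0.006, "y": -0.005, "z": 0.693, "jaw": 1},
  {"rx": 0, "ry": 0, "rz": 0, "x": 0.006, "y": -0.005, "z": 0.693, "jaw": 1},
  {"rx": 0, "ry": 0, "rz": 0, "x": 0.006, "y": -0.005, "z": 0.693, "jaw": 1},
])

```text
clock: 40.62
tcp_pos: [0.4192, 0.3343, 0.0164]
orientation: [0.0, -0.034, 0.999, 0.0]
contact_force: [-1.7, 0.4, 7.5]
gripper_width: 0.0307
```

drive_tool([
  {"rx": 0, "ry": 0, "rz": 0, "x": 0, "y": 0, "z": -0.4, "jaw": 1},
  {"rx": 0, "ry": 0, "rz": 0, "x": -0.2, "y": -0.4, "z": -0.55, "jaw": 1},
  {"rx": 0, "ry": 0, "rz": 0, "x": -0.4, "y": -0.8, "z": -0.55, "jaw": 1},
  {"rx": 0, "ry": 0, "rz": 0, "x": -0.5, "y": -1, "z": -0.55, "jaw": 1},
])

```text
clock: 41.12
tcp_pos: [0.5054, 0.1875, 0.0995]
orientation: [0.001, -0.034, 0.999, 0.001]
contact_force: [-0.2, -0.0, -1.1]
gripper_width: 0.0307
```

drive_tool([
  {"rx": 0, "ry": 0, "rz": 0, "x": -0.2, "y": -0.4, "z": 0, "jaw": 1},
  {"rx": 0, "ry": 0, "rz": 0, "x": -0.3, "y": -0.8, "z": 0, "jaw": 1},
  {"rx": 0, "ry": 0, "rz": 0, "x": -0.4, "y": -1, "z": 0, "jaw": 1},
  {"rx": 0, "ry": 0, "rz": 0, "x": -0.4, "y": -1, "z": 0, "jaw": 1},
])

```text
clock: 41.62
tcp_pos: [0.5764, 0.0385, 0.0995]
orientation: [0.001, -0.031, 1.0, 0.0]
contact_force: [-0.3, 0.7, 0.1]
gripper_width: 0.0305
```

```bash
python3 -c "
from h import *
goto(*mag('m',-.028),.046,YAW)
"
```

```text
to [ 0.5782 -0.0296  0.046   3.8   ] d xyz [ 0.017 -0.454  0.357] r [ 0.      0.0003 -0.0005] rows t 1.4 0.0
```

drive_tool([
  {"rx": 0, "ry": 0, "rz": -0.0005, "x": 0.017, "y": -0.3, "z": 0, "jaw": 1},
  {"rx": 0, "ry": 0, "rz": -0.0005, "x": 0.017, "y": -0.46, "z": 0.1, "jaw": 1},
  {"rx": 0, "ry": 0, "rz": -0.0005, "x": 0.017, "y": -0.458, "z": 0.25, "jaw": 1},
  {"rx": 0, "ry": 0, "rz": -0.0005, "x": 0.017, "y": -0.458, "z": 0.357, "jaw": 1},
  {"rx": 0, "ry": 0, "rz": -0.0005, "x": 0.017, "y": -0.458, "z": 0.357, "jaw": 1},
])

```text
clock: 42.25
tcp_pos: [0.5774, -0.0293, 0.0449]
orientation: [-0.0, -0.034, 0.999, 0.0]
contact_force: [0.0, -0.1, 0.3]
gripper_width: 0.03
```

```bash
python3 -c "
from h import *
im,P,s=snap('wrist','w34.png')
print(s['joint_velocities'].max())
cv2.imwrite('pics/w34m.png',cv2.resize(im[90:290,180:440],None,fx=3,fy=3,interpolation=cv2.INTER_CUBIC))
goto(*mag('m',-.028),.0285,YAW)
"
```

```text
0.01702101521157983
to [ 0.5782 -0.0296  0.0285  3.8   ] d xyz [-0.001 -0.     0.115] r [0.     0.0002 0.0001] rows t 0.3 0.0
```

View pics/w34m.png

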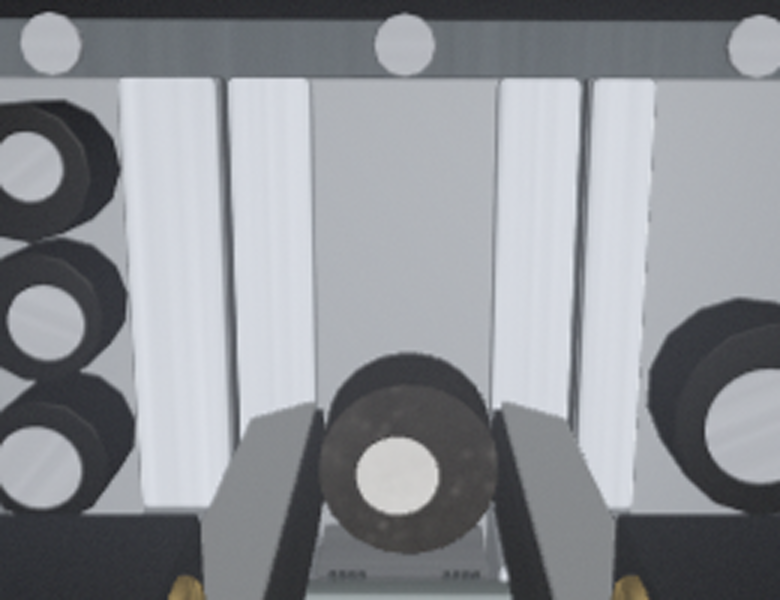

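drive_tool([
  {"rx": 0, "ry": 0, "rz": 0, "x": 0, "y": -0.004, "z": 0.04, "jaw": 1},
  {"rx": 0, "ry": 0, "rz": 0, "x": 0, "y": -0.004, "z": 0.1, "jaw": 1},
  {"rx": 0, "ry": 0, "rz": 0, "x": 0, "y": -0.004, "z": 0.113, "jaw": 1},
  {"rx": 0, "ry": 0, "rz": 0, "x": 0, "y": -0.004, "z": 0.113, "jaw": 1},
])

```text
clock: 42.8
tcp_pos: [0.578, -0.0301, 0.0287]
orientation: [0.0, -0.034, 0.999, 0.0]
contact_force: [-0.6, -1.0, -0.4]
gripper_width: 0.0302
```

```bash
python3 -c "
from h import *
im,P,s=snap('wrist','w35.png')
cv2.imwrite('pics/w35m.png',cv2.resize(im[90:290,180:440],None,fx=3,fy=3,interpolation=cv2.INTER_CUBIC))
goto(*mag('m',-.028),.0285,YAW)
"
```

```text
to [ 0.5782 -0.0296  0.0285  3.8   ] d xyz [-0.001  0.004  0.002] r [0.     0.0002 0.0001] rows t 0.0 0.0
```

View pics/w35m.png

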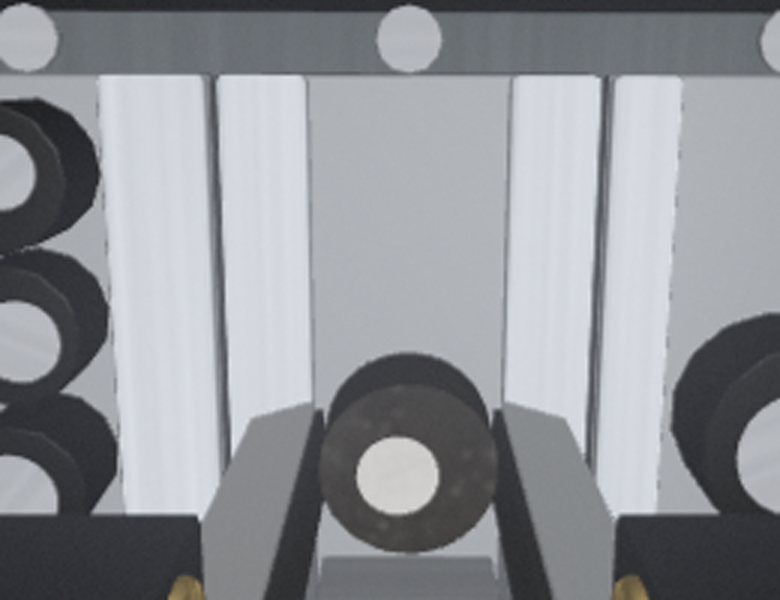

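drive_tool([
  {"rx": 0, "ry": 0, "rz": 0, "x": 0, "y": 0, "z": 0, "jaw": 0.5},
  {"rx": 0, "ry": 0, "rz": 0, "x": 0, "y": 0, "z": 0, "jaw": 0.5},
  {"rx": 0, "ry": 0, "rz": 0, "x": 0, "y": 0, "z": 0, "jaw": 0.5},
  {"rx": 0, "ry": 0, "rz": 0, "x": 0, "y": 0, "z": -0.4, "jaw": 0.4},
  {"rx": 0, "ry": 0, "rz": 0, "x": 0, "y": 0.3, "z": -0.75, "jaw": 0.3},
  {"rx": 0, "ry": 0, "rz": 0, "x": 0, "y": 0.7, "z": -0.75, "jaw": 0.3},
  {"rx": 0, "ry": 0, "rz": 0, "x": 0, "y": 1, "z": -0.75, "jaw": 0.3},
])

```text
clock: 43.72
tcp_pos: [0.568, 0.1222, 0.1424]
orientation: [0.002, -0.034, 0.999, 0.001]
contact_force: [-0.5, -0.1, -0.2]
gripper_width: 0.0659
```

drive_tool([
  {"rx": 0, "ry": 0, "rz": 0, "x": -0.1, "y": 0.4, "z": 0, "jaw": 0.3},
  {"rx": 0, "ry": 0, "rz": 0, "x": -0.15, "y": 0.8, "z": 0, "jaw": 0.3},
  {"rx": 0, "ry": 0, "rz": 0, "x": -0.15, "y": 1, "z": 0, "jaw": 0.3},
  {"rx": 0, "ry": 0, "rz": 0, "x": -0.15, "y": 1, "z": 0, "jaw": 0.3},
])

```text
clock: 44.22
tcp_pos: [0.5794, 0.2764, 0.1422]
orientation: [0.001, -0.036, 0.999, 0.001]
contact_force: [0.2, -0.1, -0.4]
gripper_width: 0.0656
```

```bash
python3 -c "
from h import *
im,P,s=snap('side');K,Rm,t=P;print('side cam',(-Rm.T@t).round(3))
goto(.5939,.3244,.14,YAW)
"
```

```text
side cam [0.491 1.255 0.559]
to [0.5939 0.3244 0.14   3.8   ] d xyz [-0.117  0.328  0.016] r [0.0001 0.0004 0.0005] rows t 0.8 0.0
```

drive_tool([
  {"rx": 0, "ry": 0, "rz": 0, "x": -0.117, "y": 0.328, "z": 0.016, "jaw": 0.3},
  {"rx": 0, "ry": 0, "rz": 0, "x": -0.117, "y": 0.328, "z": 0.016, "jaw": 0.3},
  {"rx": 0, "ry": 0, "rz": 0, "x": -0.117, "y": 0.328, "z": 0.016, "jaw": 0.3},
])

```text
clock: 44.65
tcp_pos: [0.5943, 0.3227, 0.1399]
orientation: [0.001, -0.034, 0.999, 0.0]
contact_force: [0.1, -0.9, -1.1]
gripper_width: 0.0655
```

```bash
python3 -c "
from h import *
im,P,s=snap('wrist','w36.png');print(s['joint_velocities'].max())
c,D=sheetspec(im,P,(.595,.3244))
goto(*c,.016,YAW)
"
```

```text
0.0093048003310339
blob 301 177 34 37 D mm 29.4 centre [0.5989 0.3252]
to [0.5989 0.3252 0.016  3.8   ] d xyz [-0.03   0.017  0.827] r [0.     0.0004 0.0002] rows t 2.0 0.0
```

View pics/w36.png

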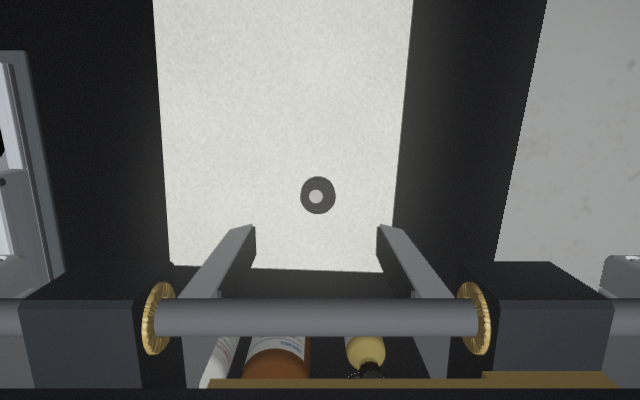

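drive_tool([
  {"rx": 0, "ry": 0, "rz": 0, "x": -0.023, "y": 0.014, "z": 0.3, "jaw": 0.3},
  {"rx": 0, "ry": 0, "rz": 0, "x": -0.023, "y": 0.014, "z": 0.6, "jaw": 0.3},
  {"rx": 0, "ry": 0, "rz": 0, "x": -0.023, "y": 0.014, "z": 0.827, "jaw": 0.3},
  {"rx": 0, "ry": 0, "rz": 0, "x": -0.023, "y": 0.014, "z": 0.827, "jaw": 0.3},
  {"rx": 0, "ry": 0, "rz": 0, "x": -0.023, "y": 0.014, "z": 0.827, "jaw": 1},
  {"rx": 0, "ry": 0, "rz": 0, "x": -0.023, "y": 0.014, "z": 0.827, "jaw": 1},
  {"rx": 0, "ry": 0, "rz": 0, "x": -0.023, "y": 0.014, "z": 0.827, "jaw": 1},
  {"rx": 0, "ry": 0, "rz": 0, "x": -0.023, "y": 0.014, "z": 0.827, "jaw": 1},
  {"rx": 0, "ry": 0, "rz": 0, "x": -0.023, "y": 0.014, "z": 0.827, "jaw": 1},
  {"rx": 0, "ry": 0, "rz": 0, "x": -0.023, "y": 0.014, "z": 0.827, "jaw": 1},
])

```text
clock: 45.95
tcp_pos: [0.5982, 0.3251, 0.0167]
orientation: [0.002, -0.034, 0.999, 0.0]
contact_force: [-1.0, -0.7, 6.6]
gripper_width: 0.0303
```

drive_tool([
  {"rx": 0, "ry": 0, "rz": 0, "x": 0, "y": 0, "z": -0.4, "jaw": 1},
  {"rx": 0, "ry": 0, "rz": 0, "x": 0.4, "y": 0, "z": -0.55, "jaw": 1},
  {"rx": 0, "ry": 0, "rz": 0, "x": 0.8, "y": 0, "z": -0.55, "jaw": 1},
  {"rx": 0, "ry": 0, "rz": 0, "x": 1, "y": 0, "z": -0.55, "jaw": 1},
])

```text
clock: 46.45
tcp_pos: [0.4454, 0.3148, 0.0991]
orientation: [0.001, -0.035, 0.999, 0.001]
contact_force: [1.0, 0.9, -0.1]
gripper_width: 0.0308
```

```bash
python3 -c "
from h import *
gotot(.42,.335,.1,.674,0)
"
```

```text
tilt to [0.42  0.335 0.1  ] [38.6  0. ] d [ 0.159  0.146 -0.006] r [ 0.0001  0.0005 -0.0962] rows 0.5 3.2 toolz [ 0.  0. -1.]
```

```bash
python3 -c "
from h import *
im,P,s=snap('scene');K,Rm,t=P;C=-Rm.T@t;print(C.round(3)); v=C-np.array([.42,.335,.15]);print(np.degrees(np.arctan2(v[1],v[0])),np.degrees(np.arctan2(v[2],np.hypot(v[0],v[1]))),np.linalg.norm(v))
"
```

```text
[-0.009 -0.731  0.52 ]
-111.9203174289959 17.842984405953533 1.2076653355099456
```

drive_tool([
  {"rx": 0, "ry": 0, "rz": -0.096, "x": 0.159, "y": 0.146, "z": -0.2, "jaw": 1},
  {"rx": 0, "ry": 0, "rz": -0.096, "x": 0.159, "y": 0.146, "z": -0.2, "jaw": 1},
  {"rx": 0, "ry": 0, "rz": -0.096, "x": 0.159, "y": 0.146, "z": -0.2, "jaw": 1},
  {"rx": 0, "ry": 0, "rz": -0.096, "x": 0.159, "y": 0.146, "z": -0.2, "jaw": 1},
  {"rx": 0, "ry": 0, "rz": -0.096, "x": 0.159, "y": 0.146, "z": -0.2, "jaw": 1},
])

```text
clock: 47.12
tcp_pos: [0.4177, 0.3348, 0.1289]
orientation: [0.001, -0.33, 0.944, 0.0]
contact_force: [-0.3, 0.2, -0.3]
gripper_width: 0.0305
```

drive_tool([
  {"rx": 0, "ry": 0.03, "rz": 0, "x": 0, "y": 0, "z": 0, "jaw": 1},
  {"rx": 0, "ry": 0.06, "rz": 0, "x": 0, "y": 0, "z": 0, "jaw": 1},
  {"rx": 0, "ry": 0.09, "rz": 0, "x": 0, "y": 0, "z": 0, "jaw": 1},
  {"rx": 0, "ry": 0.12, "rz": 0, "x": 0, "y": 0, "z": 0, "jaw": 1},
  {"rx": 0, "ry": 0.15, "rz": 0, "x": 0, "y": 0, "z": 0, "jaw": 1},
  {"rx": 0, "ry": 0.165, "rz": 0, "x": 0, "y": 0, "z": 0, "jaw": 1},
  {"rx": 0, "ry": 0.165, "rz": 0, "x": 0, "y": 0, "z": 0, "jaw": 1},
])

```text
clock: 48.0
tcp_pos: [0.4175, 0.3345, 0.1263]
orientation: [-0.469, -0.286, 0.82, -0.164]
contact_force: [0.4, -0.1, -0.0]
gripper_width: 0.0304
```

```bash
python3 -c "
from h import *
im,P,s=snap('scene','sc5.png');print(s['qpos'].round(3))
p=proj(P,s['tcp_pos']).astype(int);print(p)
c=im[p[1]-40:p[1]+40,p[0]-50:p[0]+50]
cv2.imwrite('pics/sc5m.png',cv2.resize(c,None,fx=7,fy=7,interpolation=cv2.INTER_CUBIC))
"
```

```text
[-0.871  0.958  0.215  1.293 -0.163  1.951  1.624]
[226 164]
```

View pics/sc5m.png

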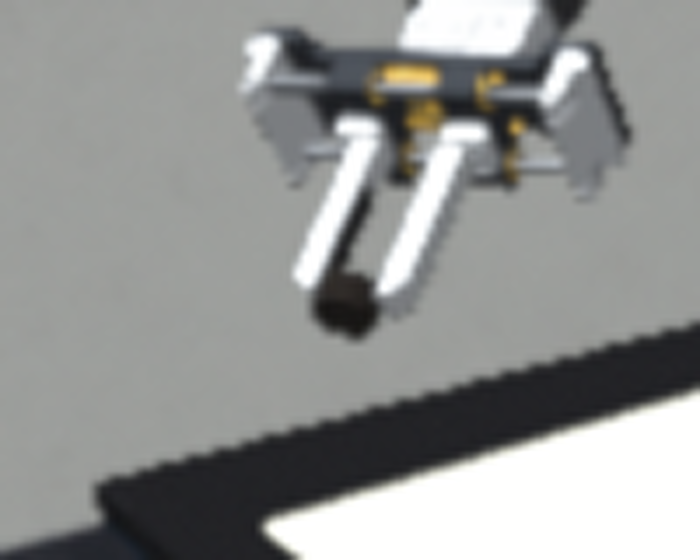

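drive_tool([
  {"rx": 0, "ry": -0.03, "rz": 0, "x": 0, "y": 0, "z": 0, "jaw": 1},
  {"rx": 0, "ry": -0.06, "rz": 0, "x": 0, "y": 0, "z": 0, "jaw": 1},
  {"rx": 0, "ry": -0.09, "rz": 0, "x": 0, "y": 0, "z": 0, "jaw": 1},
  {"rx": 0, "ry": -0.12, "rz": 0, "x": 0, "y": 0, "z": 0, "jaw": 1},
  {"rx": 0, "ry": -0.15, "rz": 0, "x": 0, "y": 0, "z": 0, "jaw": 1},
  {"rx": 0, "ry": -0.165, "rz": 0, "x": 0, "y": 0, "z": 0, "jaw": 1},
  {"rx": 0, "ry": -0.165, "rz": 0, "x": 0, "y": 0, "z": 0, "jaw": 1},
])

```text
clock: 48.92
tcp_pos: [0.4171, 0.3343, 0.13]
orientation: [0.003, -0.33, 0.944, 0.001]
contact_force: [0.3, -0.0, -0.4]
gripper_width: 0.0303
```

```bash
python3 -c "
from h import *
gotot(.45,.22,.11,YAW,0)
"
```

```text
tilt to [0.45 0.22 0.11] [3.8 0. ] d [ 0.303 -0.733  0.131] r [0.0005 0.0009 0.0963] rows 1.9 3.2 toolz [ 0.  0. -1.]
```

drive_tool([
  {"rx": 0, "ry": 0.001, "rz": 0.0963, "x": 0.303, "y": -0.733, "z": 0.131, "jaw": 1},
  {"rx": 0, "ry": 0.001, "rz": 0.0963, "x": 0.303, "y": -0.733, "z": 0.131, "jaw": 1},
  {"rx": 0, "ry": 0.001, "rz": 0.0963, "x": 0.303, "y": -0.733, "z": 0.131, "jaw": 1},
  {"rx": 0, "ry": 0.001, "rz": 0.0963, "x": 0.303, "y": -0.733, "z": 0.131, "jaw": 1},
  {"rx": 0, "ry": 0.001, "rz": 0.0963, "x": 0.303, "y": -0.733, "z": 0.131, "jaw": 1},
])

```text
clock: 49.55
tcp_pos: [0.4507, 0.2204, 0.1105]
orientation: [-0.001, -0.033, 0.999, 0.001]
contact_force: [-0.2, 0.8, -1.2]
gripper_width: 0.0306
```

drive_tool([
  {"rx": 0, "ry": 0, "rz": 0, "x": -0.2, "y": -0.4, "z": 0.05, "jaw": 1},
  {"rx": 0, "ry": 0, "rz": 0, "x": -0.4, "y": -0.8, "z": 0.1, "jaw": 1},
  {"rx": 0, "ry": 0, "rz": 0, "x": -0.45, "y": -1, "z": 0.1, "jaw": 1},
  {"rx": 0, "ry": 0, "rz": 0, "x": -0.45, "y": -1, "z": 0.1, "jaw": 1},
])

```text
clock: 50.05
tcp_pos: [0.5293, 0.0722, 0.0952]
orientation: [-0.001, -0.032, 0.999, 0.001]
contact_force: [-0.0, -0.1, -0.3]
gripper_width: 0.03
```

```bash
python3 -c "
from h import *
goto(*mag('m',-.061),.046,YAW)
"
```

```text
to [ 0.5452 -0.0317  0.046   3.8   ] d xyz [-0.062 -0.699  0.327] r [ 0.0003 -0.0002 -0.0005] rows t 1.9 0.0
```

drive_tool([
  {"rx": 0, "ry": 0, "rz": 0, "x": -0.062, "y": -0.4, "z": 0, "jaw": 1},
  {"rx": 0, "ry": 0, "rz": 0, "x": -0.062, "y": -0.704, "z": 0, "jaw": 1},
  {"rx": 0, "ry": 0, "rz": 0, "x": -0.062, "y": -0.704, "z": 0.2, "jaw": 1},
  {"rx": 0, "ry": 0, "rz": 0, "x": -0.062, "y": -0.704, "z": 0.327, "jaw": 1},
  {"rx": 0, "ry": 0, "rz": 0, "x": -0.062, "y": -0.704, "z": 0.327, "jaw": 1},
])

```text
clock: 50.68
tcp_pos: [0.5446, -0.0314, 0.0451]
orientation: [-0.002, -0.033, 0.999, 0.001]
contact_force: [0.1, 0.2, -0.4]
gripper_width: 0.0305
```

```bash
python3 -c "
from h import *
im,P,s=snap('wrist','w37.png')
print(s['joint_velocities'].max())
cv2.imwrite('pics/w37m.png',cv2.resize(im[90:290,180:440],None,fx=3,fy=3,interpolation=cv2.INTER_CUBIC))
goto(*mag('m',-.061),.0285,YAW)
"
```

```text
0.020939830627193748
to [ 0.5452 -0.0317  0.0285  3.8   ] d xyz [-0.    -0.001  0.116] r [ 0.0003 -0.0003 -0.0002] rows t 0.3 0.0
```

View pics/w37m.png

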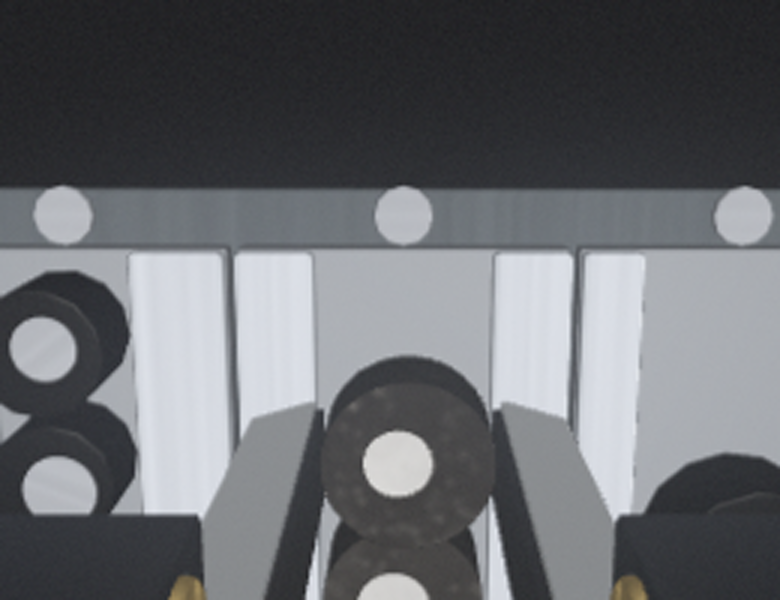

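drive_tool([
  {"rx": 0, "ry": 0, "rz": 0, "x": 0.01, "y": -0.004, "z": 0.03, "jaw": 1},
  {"rx": 0, "ry": 0, "rz": 0, "x": 0.01, "y": -0.004, "z": 0.1, "jaw": 1},
  {"rx": 0, "ry": 0, "rz": 0, "x": 0.01, "y": -0.004, "z": 0.115, "jaw": 1},
  {"rx": 0, "ry": 0, "rz": 0, "x": 0.01, "y": -0.004, "z": 0.115, "jaw": 1},
])

```text
clock: 51.22
tcp_pos: [0.5437, -0.0322, 0.0286]
orientation: [-0.001, -0.032, 0.999, 0.001]
contact_force: [-0.1, -1.0, 0.2]
gripper_width: 0.0301
```

```bash
python3 -c "
from h import *
im,P,s=snap('wrist','w38.png')
cv2.imwrite('pics/w38m.png',cv2.resize(im[90:290,180:440],None,fx=3,fy=3,interpolation=cv2.INTER_CUBIC))
goto(.50,-.15,.14,YAW)
"
```

```text
to [ 0.5  -0.15  0.14  3.8 ] d xyz [ 0.343 -0.763 -0.743] r [ 0.0003 -0.0003 -0.0002] rows t 2.7 0.0
```

View pics/w38m.png

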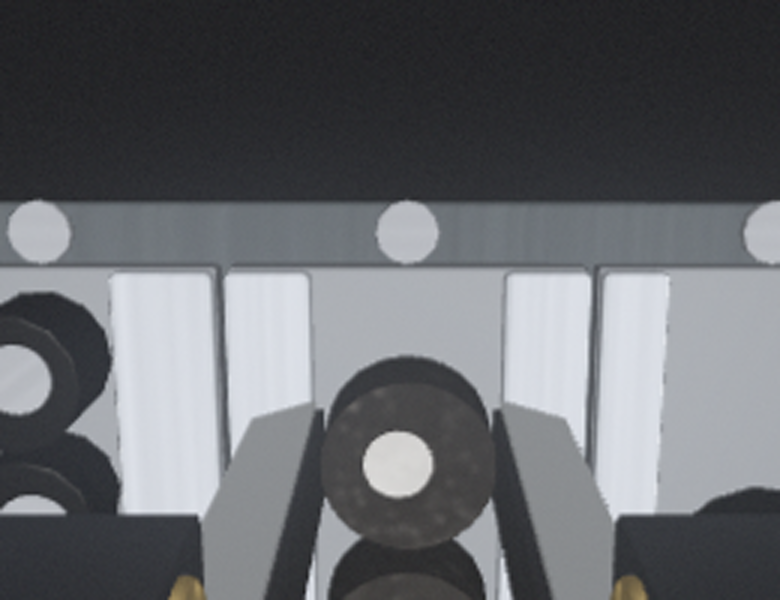

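Aligned. Release, rise, and move towards the tray with a higher view.

drive_tool([
  {"rx": 0, "ry": 0, "rz": 0, "x": 0, "y": 0, "z": 0, "jaw": 0.5},
  {"rx": 0, "ry": 0, "rz": 0, "x": 0, "y": 0, "z": 0, "jaw": 0.5},
  {"rx": 0, "ry": 0, "rz": 0, "x": 0, "y": 0, "z": 0, "jaw": 0.5},
  {"rx": 0, "ry": 0, "rz": 0, "x": 0, "y": 0, "z": -0.4, "jaw": 0.4},
  {"rx": 0, "ry": 0, "rz": 0, "x": 0.1, "y": -0.3, "z": -0.8, "jaw": 0.3},
  {"rx": 0, "ry": 0, "rz": 0, "x": 0.1, "y": -0.7, "z": -1, "jaw": 0.3},
  {"rx": 0, "ry": 0, "rz": 0, "x": 0.1, "y": -1, "z": -1, "jaw": 0.3},
])

```text
clock: 52.15
tcp_pos: [0.5398, -0.1843, 0.181]
orientation: [0.001, -0.033, 0.999, 0.001]
contact_force: [0.8, 0.5, -0.4]
gripper_width: 0.0654
```

drive_tool([
  {"rx": 0, "ry": 0, "rz": 0, "x": 0.1, "y": -0.3, "z": -0.3, "jaw": 0.2},
  {"rx": 0, "ry": 0, "rz": 0, "x": 0.1, "y": -0.7, "z": -0.4, "jaw": 0.2},
  {"rx": 0, "ry": 0, "rz": 0, "x": 0.1, "y": -0.8, "z": -0.4, "jaw": 0.2},
  {"rx": 0, "ry": 0, "rz": 0, "x": 0.1, "y": -0.8, "z": -0.4, "jaw": 0.2},
  {"rx": 0, "ry": 0, "rz": 0, "x": 0.1, "y": -0.8, "z": -0.4, "jaw": 0.2},
])

```text
clock: 52.78
tcp_pos: [0.5328, -0.3035, 0.2399]
orientation: [0.0, -0.034, 0.999, 0.002]
contact_force: [0.5, 0.5, 0.4]
gripper_width: 0.0751
```

```bash
python3 -c "
from h import *
im,P,s=snap('wrist','w39.png')
print(s['tcp_pos'],s['joint_velocities'].max())
"
```

```text
[ 0.5327845  -0.30347308  0.23986557] 0.003871709169015105
```

View pics/w39.png

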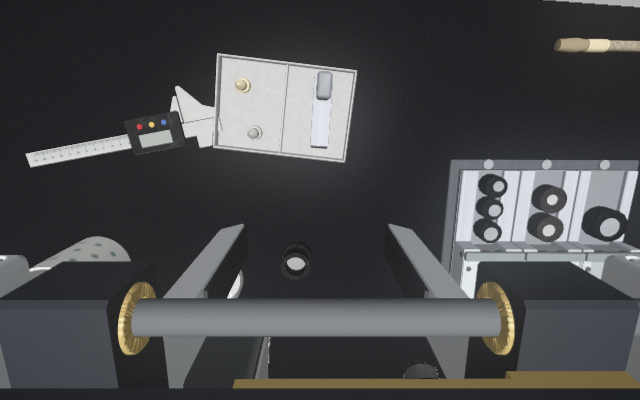

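```bash
python3 -c "
from h import *
im=cv2.imread('pics/w39.png')
cv2.imwrite('pics/w39m.png',cv2.resize(im[45:170,270:370],None,fx=6,fy=4.8,interpolation=cv2.INTER_CUBIC))
"
```

```text
(no output)
```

View pics/w39m.png

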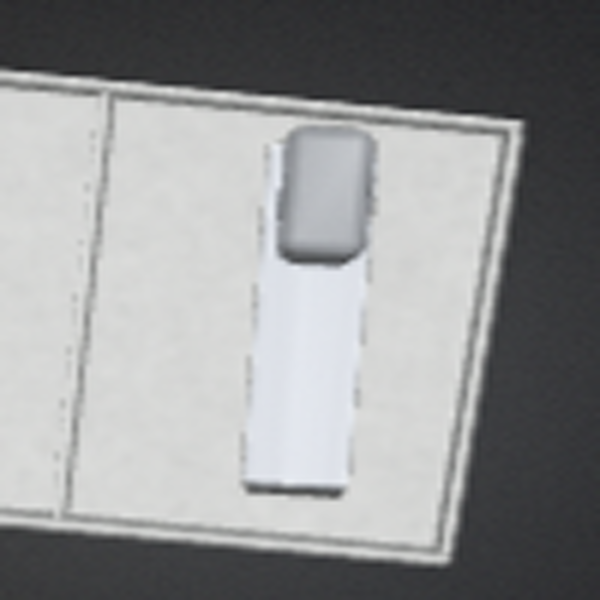

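```bash
python3 -c "
from h import *
c=manip.capture('wrist');s=manip.get_state();P=camparams(c,s)
f=lambda p,z:ray(P,((p[0]+.5)/6-.5+270,(p[1]+.5)/4.8-.5+45),z)
zb=.017
fl,fr=f((245,483),zb),f((350,487),zb); rl=f((270,145),zb); rr=f((371,265),zb)
print('front',fl,fr,np.linalg.norm(fl-fr)); 
print('yaw left',np.degrees(np.arctan2(*(fl-rl)[1::-1])),'right',np.degrees(np.arctan2(*(fr-rr)[1::-1])),'front',np.degrees(np.arctan2((fl-fr)[0],-(fl-fr)[1])))
g=f((326,194),.075);print('grip',g)
fm=(fl+fr)/2
yaw=np.arctan2(*(fl-rl)[1::-1]); print('grip from front',fm[:2]-.062*np.array([np.cos(yaw),np.sin(yaw)]))
tr=[f(p,.018) for p in [(108,92),(522,124),(450,560)]];print('tray',tr, np.degrees(np.arctan2(*(tr[2]-tr[1])[1::-1])))
"
```

```text
front [ 0.50286969 -0.31005559  0.017     ] [ 0.50245703 -0.29030602  0.017     ] 0.01975388160957994
yaw left 0.31661124829613163 right 0.04892843016666225 front 1.197007031416554
grip [ 0.44151529 -0.30094442  0.075     ]
grip from front [ 0.44066431 -0.30052341]
tray [array([ 0.41841972, -0.33991414,  0.018     ]), array([ 0.42003645, -0.26591102,  0.018     ]), array([ 0.51820944, -0.27012574,  0.018     ])] -2.4582923724007957
```

```bash
python3 -c "
from h import *
goto(.441,-.3005,.10,np.radians(0.3))
goto(.441,-.3005,.046,np.radians(0.3))
"
```

```text
to [ 0.441  -0.3005  0.1     0.3   ] d xyz [0.612 0.059 0.934] r [0.0005 0.0002 0.0101] rows t 2.7 0.3
to [ 0.441  -0.3005  0.046   0.3   ] d xyz [0.612 0.058 1.294] r [0.0005 0.0002 0.0101] rows t 3.4 0.3
```

drive_tool([
  {"rx": 0, "ry": 0, "rz": 0.01, "x": 0.4, "y": 0.058, "z": 0.2, "jaw": 0.35},
  {"rx": 0, "ry": 0, "rz": 0.01, "x": 0.612, "y": 0.058, "z": 0.5, "jaw": 0.35},
  {"rx": 0, "ry": 0, "rz": 0.01, "x": 0.612, "y": 0.058, "z": 0.8, "jaw": 0.35},
  {"rx": 0, "ry": 0, "rz": 0.01, "x": 0.612, "y": 0.058, "z": 0.8, "jaw": 0.35},
  {"rx": 0, "ry": 0, "rz": 0.01, "x": 0.612, "y": 0.058, "z": 0.8, "jaw": 0.35},
])

```text
clock: 53.5
tcp_pos: [0.4419, -0.3007, 0.1214]
orientation: [0.001, -0.003, 1.0, 0.001]
contact_force: [0.2, -0.5, 0.4]
gripper_width: 0.0612
```

```bash
python3 -c "
from h import *
im,P,s=snap('wrist','w40.png');print(s['tcp_pos'],s['joint_velocities'].max())
goto(.441,-.3005,.046,np.radians(0.3))
"
```

```text
[ 0.44193932 -0.30072738  0.12143453] 0.0057899979908275145
to [ 0.441  -0.3005  0.046   0.3   ] d xyz [0.009 0.002 0.505] r [0.0004 0.0004 0.0002] rows t 1.2 0.0
```

View pics/w40.png

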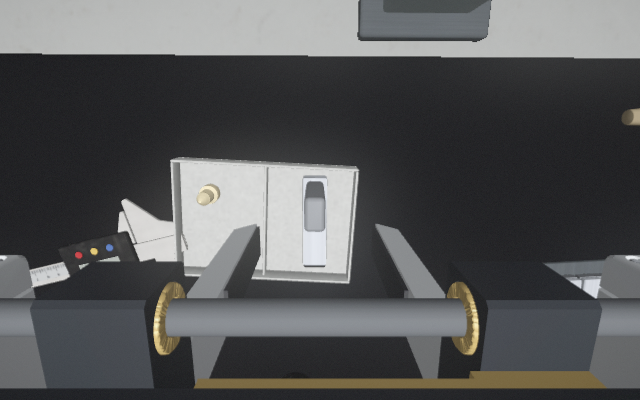

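```bash
python3 -c "
from h import *
im,P,s=snap('wrist')
cv2.imwrite('pics/w40m.png',cv2.resize(im[165:275,270:360],None,fx=6,fy=5,interpolation=cv2.INTER_CUBIC))
print(ray(P,(315,212),.075),ray(P,(303.5,265.5),.017),ray(P,(325.5,266.5),.017),ray(P,(303.5,178),.017),ray(P,(327,178.5),.017))
"
```

```text
[ 0.438766   -0.30069581  0.075     ] [ 0.50354913 -0.31007596  0.017     ] [ 0.50438446 -0.29117717  0.017     ] [ 0.42722401 -0.30994419  0.017     ] [ 0.42752151 -0.29099033  0.017     ]
```

View pics/w40m.png

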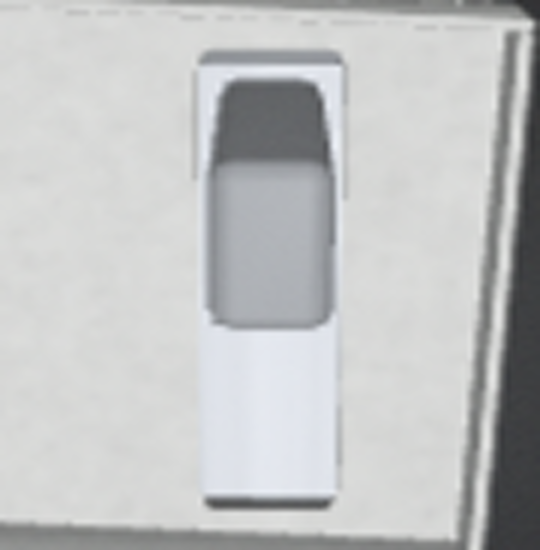

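drive_tool([
  {"rx": 0, "ry": 0, "rz": 0, "x": 0.004, "y": 0.001, "z": 0.25, "jaw": 0.35},
  {"rx": 0, "ry": 0, "rz": 0, "x": 0.004, "y": 0.001, "z": 0.45, "jaw": 0.35},
  {"rx": 0, "ry": 0, "rz": 0, "x": 0.004, "y": 0.001, "z": 0.505, "jaw": 0.35},
  {"rx": 0, "ry": 0, "rz": 0, "x": 0.004, "y": 0.001, "z": 0.505, "jaw": 0.35},
  {"rx": 0, "ry": 0, "rz": 0, "x": 0.004, "y": 0.001, "z": 0.505, "jaw": 1},
  {"rx": 0, "ry": 0, "rz": 0, "x": 0.004, "y": 0.001, "z": 0.505, "jaw": 1},
  {"rx": 0, "ry": 0, "rz": 0, "x": 0.004, "y": 0.001, "z": 0.505, "jaw": 1},
  {"rx": 0, "ry": 0, "rz": 0, "x": 0.004, "y": 0.001, "z": 0.505, "jaw": 1},
  {"rx": 0, "ry": 0, "rz": 0, "x": 0.004, "y": 0.001, "z": 0.505, "jaw": 1},
  {"rx": 0, "ry": 0, "rz": 0, "x": 0.004, "y": 0.001, "z": 0.505, "jaw": 1},
  {"rx": 0, "ry": 0, "rz": 0, "x": 0.004, "y": 0.001, "z": 0.505, "jaw": 1},
], newtons=50)

```text
clock: 54.98
tcp_pos: [0.4418, -0.3006, 0.046]
orientation: [0.002, -0.003, 1.0, 0.001]
contact_force: [0.7, 0.1, 0.4]
gripper_width: 0.0141
```

```bash
python3 -c "
from h import *
print(manip.get_state()['gripper_width'])
t=mag('n',-.172)
goto(.441,-.3005,.12,np.radians(0.3))
goto(*t,.12,YAW)
"
```

```text
0.014109299435017524
to [ 0.441  -0.3005  0.12    0.3   ] d xyz [ 0.004  0.002 -0.494] r [0.0004 0.0005 0.0002] rows t 1.2 0.0
to [ 0.439  -0.1069  0.12    3.8   ] d xyz [ 0.009  1.292 -0.491] r [ 0.0003  0.0005 -0.0095] rows t 3.3 0.3
```

drive_tool([
  {"rx": 0, "ry": 0, "rz": 0, "x": 0, "y": 0, "z": -0.2, "jaw": 1},
  {"rx": 0, "ry": 0, "rz": 0, "x": 0, "y": 0, "z": -0.45, "jaw": 1},
  {"rx": 0, "ry": 0, "rz": -0.0095, "x": 0, "y": 0.3, "z": -0.48, "jaw": 1},
  {"rx": 0, "ry": 0, "rz": -0.0095, "x": 0, "y": 0.6, "z": -0.48, "jaw": 1},
  {"rx": 0, "ry": 0, "rz": -0.0095, "x": 0, "y": 0.9, "z": -0.48, "jaw": 1},
  {"rx": 0, "ry": 0, "rz": -0.0095, "x": 0, "y": 1, "z": -0.48, "jaw": 1},
  {"rx": 0, "ry": 0, "rz": -0.0095, "x": 0, "y": 1, "z": -0.48, "jaw": 1},
])

```text
clock: 55.85
tcp_pos: [0.4407, -0.1498, 0.1183]
orientation: [0.002, -0.034, 0.999, 0.001]
contact_force: [-0.8, -0.4, -1.6]
gripper_width: 0.0135
```

```bash
python3 -c "
from h import *
t=mag('n',-.172)
goto(*t,.075,YAW)
"
```

```text
to [ 0.439  -0.1069  0.075   3.8   ] d xyz [-0.007  0.285  0.289] r [0.0004 0.0005 0.0003] rows t 1.0 0.0
```

drive_tool([
  {"rx": 0, "ry": 0, "rz": 0, "x": -0.007, "y": 0.285, "z": 0.1, "jaw": 1},
  {"rx": 0, "ry": 0, "rz": 0, "x": -0.007, "y": 0.285, "z": 0.28, "jaw": 1},
  {"rx": 0, "ry": 0, "rz": 0, "x": -0.007, "y": 0.285, "z": 0.289, "jaw": 1},
  {"rx": 0, "ry": 0, "rz": 0, "x": -0.007, "y": 0.285, "z": 0.289, "jaw": 1},
])

```text
clock: 56.35
tcp_pos: [0.4391, -0.1081, 0.0756]
orientation: [0.002, -0.033, 0.999, 0.001]
contact_force: [-0.1, 0.6, -1.4]
gripper_width: 0.0139
```

```bash
python3 -c "
from h import *
im,P,s=snap('wrist','w41.png')
print(s['tcp_pos'],s['joint_velocities'].max(),s['qpos'].round(2))
goto(*mag('n',-.172),.057,YAW)
"
```

```text
[ 0.4390658  -0.10813067  0.07556971] 0.0017425551074008502 [-0.36  0.29  0.53  2.24 -0.24  0.66  1.98]
to [ 0.439  -0.1069  0.057   3.8   ] d xyz [0.002 0.007 0.125] r [0.0003 0.0006 0.0001] rows t 0.3 0.0
```

View pics/w41.png

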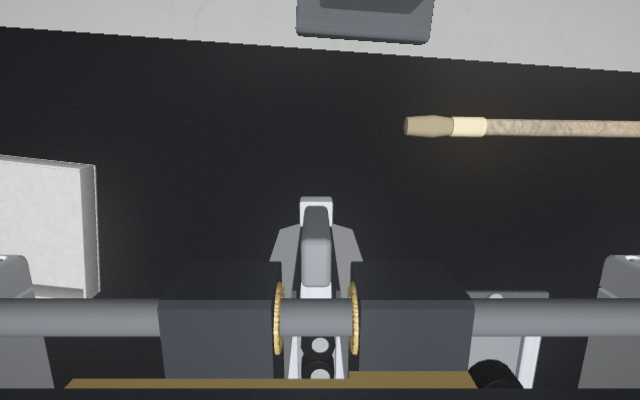

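drive_tool([
  {"rx": 0, "ry": 0.0006, "rz": 0, "x": 0.002, "y": 0.007, "z": 0.06, "jaw": 1},
  {"rx": 0, "ry": 0.0006, "rz": 0, "x": 0.002, "y": 0.007, "z": 0.125, "jaw": 1},
  {"rx": 0, "ry": 0.0006, "rz": 0, "x": 0.002, "y": 0.007, "z": 0.125, "jaw": 1},
  {"rx": 0, "ry": 0.0006, "rz": 0, "x": -0.06, "y": 0.007, "z": 0.125, "jaw": 1},
  {"rx": 0, "ry": 0.0006, "rz": 0, "x": -0.12, "y": 0.007, "z": 0.125, "jaw": 1},
  {"rx": 0, "ry": 0.0006, "rz": 0, "x": -0.18, "y": 0.007, "z": 0.125, "jaw": 1},
  {"rx": 0, "ry": 0.0006, "rz": 0, "x": -0.24, "y": 0.007, "z": 0.125, "jaw": 1},
])

```text
clock: 57.28
tcp_pos: [0.4758, -0.1044, 0.0572]
orientation: [-0.0, -0.033, 0.999, 0.001]
contact_force: [-3.2, 0.3, -0.8]
gripper_width: 0.0135
```

```bash
python3 -c "
from h import *
im,P,s=snap('wrist','w42.png')
print(s['contact_force'])
cv2.imwrite('pics/w42m.png',cv2.resize(im[180:390,200:440],None,fx=3.3,fy=2.8,interpolation=cv2.INTER_CUBIC))
goto(*mag('n',-.024),.0575,YAW)
"
```

```text
[-3.2093984   0.28058054 -0.82618049]
to [ 0.5867 -0.0971  0.0575  3.8   ] d xyz [-0.734 -0.002 -0.002] r [0.0003 0.0001 0.0002] rows t 1.8 0.0
```

View pics/w42m.png

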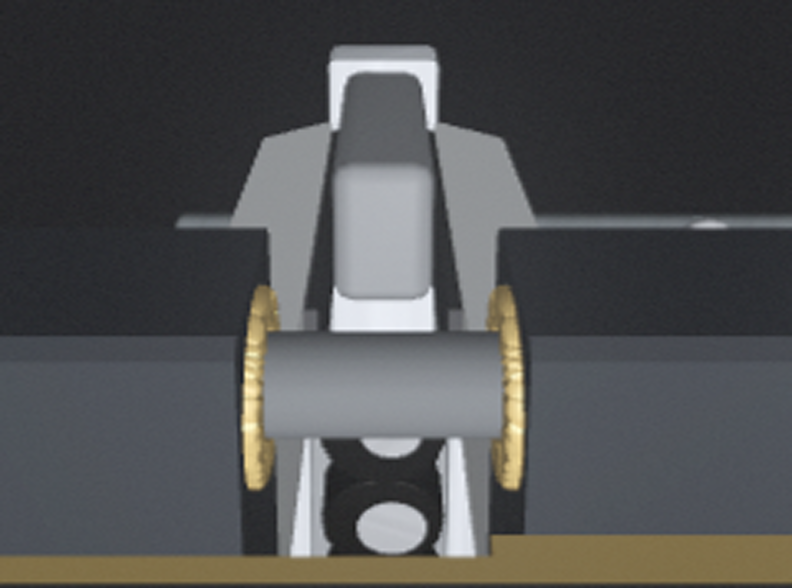

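drive_tool([
  {"rx": 0, "ry": 0, "rz": 0, "x": -0.06, "y": -0.002, "z": -0.002, "jaw": 1},
  {"rx": 0, "ry": 0, "rz": 0, "x": -0.12, "y": -0.002, "z": -0.002, "jaw": 1},
  {"rx": 0, "ry": 0, "rz": 0, "x": -0.18, "y": -0.002, "z": -0.002, "jaw": 1},
  {"rx": 0, "ry": 0, "rz": 0, "x": -0.24, "y": -0.002, "z": -0.002, "jaw": 1},
  {"rx": 0, "ry": 0, "rz": 0, "x": -0.3, "y": -0.002, "z": -0.002, "jaw": 1},
  {"rx": 0, "ry": 0, "rz": 0, "x": -0.36, "y": -0.002, "z": -0.002, "jaw": 1},
])

```text
clock: 58.08
tcp_pos: [0.5313, -0.1008, 0.0575]
orientation: [0.0, -0.034, 0.999, 0.001]
contact_force: [-0.5, 1.3, -1.4]
gripper_width: 0.0138
```

```bash
python3 -c "
from h import *
goto(*mag('n',-.024),.0575,YAW)
im,P,s=snap('scene','sc6.png')
cv2.imwrite('pics/sc6m.png',cv2.resize(im[150:260,280:420],None,fx=5.5,fy=5,interpolation=cv2.INTER_CUBIC))
"
```

```text
to [ 0.5867 -0.0971  0.0575  3.8   ] d xyz [-0.37 -0.    0.  ] r [0.0003 0.0001 0.0002] rows t 0.9 0.0
```

View pics/sc6m.png

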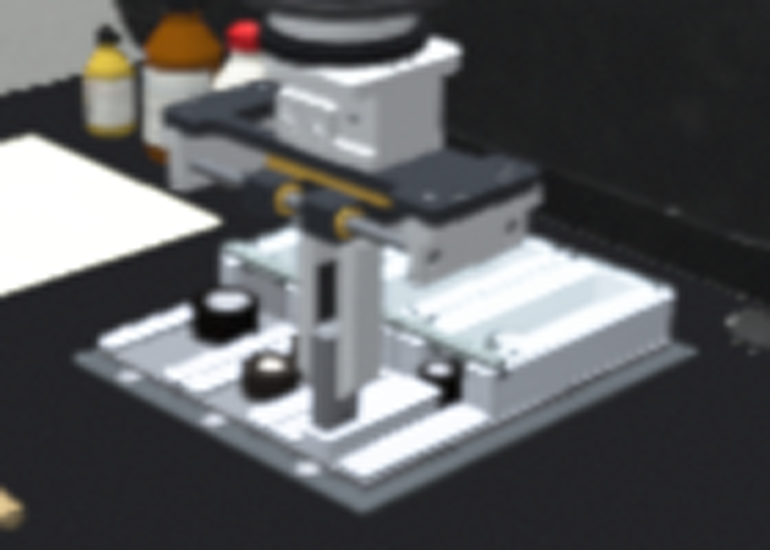

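drive_tool([
  {"rx": 0, "ry": 0, "rz": 0, "x": -0.06, "y": 0, "z": 0, "jaw": 1},
  {"rx": 0, "ry": 0, "rz": 0, "x": -0.12, "y": 0, "z": 0, "jaw": 1},
  {"rx": 0, "ry": 0, "rz": 0, "x": -0.18, "y": 0, "z": 0, "jaw": 1},
  {"rx": 0, "ry": 0, "rz": 0, "x": -0.24, "y": 0, "z": 0, "jaw": 1},
  {"rx": 0, "ry": 0, "rz": 0, "x": -0.3, "y": 0, "z": 0, "jaw": 1},
  {"rx": 0, "ry": 0, "rz": 0, "x": -0.345, "y": 0, "z": 0, "jaw": 1},
  {"rx": 0, "ry": 0, "rz": 0, "x": -0.37, "y": 0, "z": 0, "jaw": 1},
  {"rx": 0, "ry": 0, "rz": 0, "x": -0.37, "y": 0, "z": 0, "jaw": 1},
  {"rx": 0, "ry": 0, "rz": 0, "x": -0.37, "y": 0, "z": 0, "jaw": 1},
])

```text
clock: 59.25
tcp_pos: [0.5877, -0.0969, 0.0577]
orientation: [0.001, -0.034, 0.999, 0.001]
contact_force: [0.7, -0.1, -1.3]
gripper_width: 0.0139
```

```bash
python3 -c "
from h import *
im,P,s=snap('wrist','w43.png')
goto(*mag('n',-.024),.0575,YAW)
im,P,s=snap('scene','sc7.png')
cv2.imwrite('pics/sc7m.png',cv2.resize(im[150:260,280:420],None,fx=5.5,fy=5,interpolation=cv2.INTER_CUBIC))
"
```

```text
to [ 0.5867 -0.0971  0.0575  3.8   ] d xyz [ 0.007 -0.001  0.002] r [0.0003 0.0002 0.0002] rows t 0.0 0.0
```

View pics/sc7m.png

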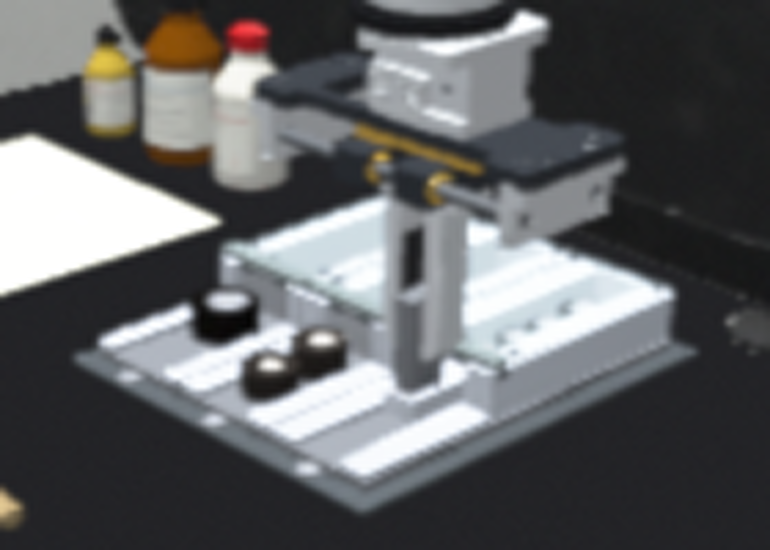

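View pics/w43.png

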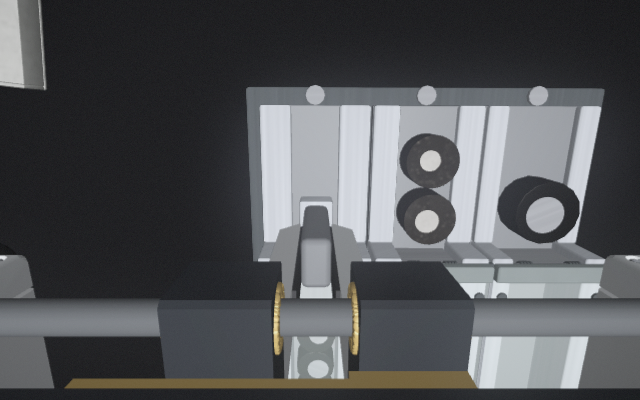

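drive_tool([
  {"rx": 0, "ry": 0, "rz": 0, "x": 0.15, "y": 0, "z": 0, "jaw": 1},
  {"rx": 0, "ry": 0, "rz": 0, "x": 0.35, "y": 0, "z": 0, "jaw": 1},
  {"rx": 0, "ry": 0, "rz": 0, "x": 0.55, "y": 0, "z": 0, "jaw": 1},
  {"rx": 0, "ry": 0, "rz": 0, "x": 0.75, "y": 0, "z": 0, "jaw": 1},
  {"rx": 0, "ry": 0, "rz": 0, "x": 0.92, "y": 0, "z": 0, "jaw": 1},
  {"rx": 0, "ry": 0, "rz": 0, "x": 0.94, "y": 0, "z": -0.04, "jaw": 1},
  {"rx": 0, "ry": 0, "rz": 0, "x": 0.94, "y": 0, "z": -0.08, "jaw": 1},
])

```text
clock: 60.22
tcp_pos: [0.4477, -0.1065, 0.0703]
orientation: [0.001, -0.034, 0.999, 0.001]
contact_force: [-0.2, -0.3, -1.7]
gripper_width: 0.0139
```

```bash
python3 -c "
from h import *
im,P,s=snap('wrist','w44.png')
goto(*mag('m',-.160),.07,YAW)
im,P,s=snap('scene','sc8.png')
cv2.imwrite('pics/sc8m.png',cv2.resize(im[150:260,280:420],None,fx=5.5,fy=5,interpolation=cv2.INTER_CUBIC))
"
```

```text
to [ 0.4465 -0.0383  0.07    3.8   ] d xyz [-0.018  0.455  0.006] r [0.0003 0.0005 0.0002] rows t 1.1 0.0
```

View pics/sc8m.png

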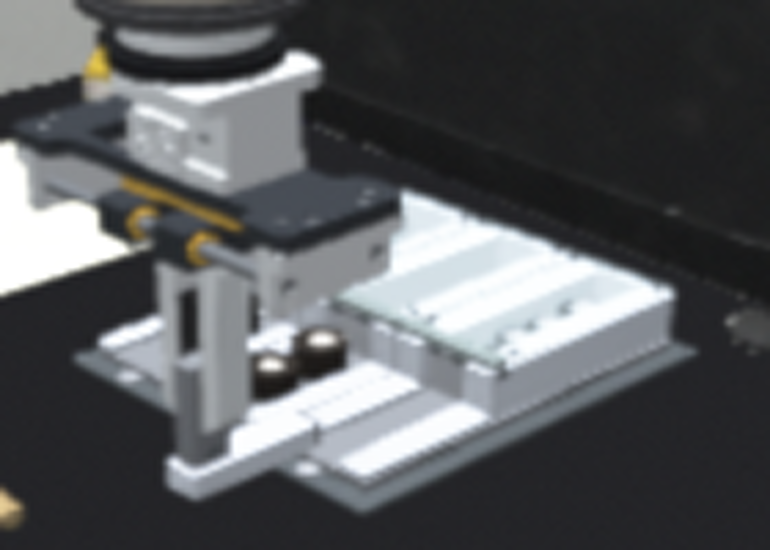

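View pics/w44.png

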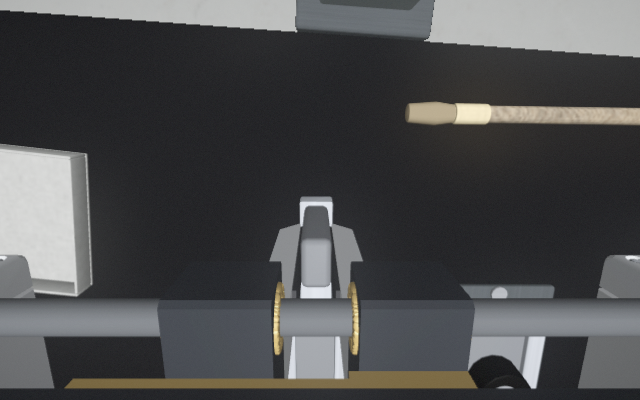

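drive_tool([
  {"rx": 0, "ry": 0, "rz": 0, "x": -0.018, "y": 0.3, "z": 0, "jaw": 1},
  {"rx": 0, "ry": 0, "rz": 0, "x": -0.018, "y": 0.455, "z": 0, "jaw": 1},
  {"rx": 0, "ry": 0, "rz": 0, "x": -0.018, "y": 0.458, "z": 0.04, "jaw": 1},
  {"rx": 0, "ry": 0, "rz": 0, "x": -0.018, "y": 0.458, "z": 0.085, "jaw": 1},
  {"rx": 0, "ry": 0, "rz": 0, "x": -0.018, "y": 0.458, "z": 0.085, "jaw": 1},
])

```text
clock: 60.95
tcp_pos: [0.4462, -0.0386, 0.0572]
orientation: [0.001, -0.033, 0.999, 0.001]
contact_force: [0.6, -0.6, -1.8]
gripper_width: 0.0138
```

```bash
python3 -c "
from h import *
goto(*mag('m',-.024),.0575,YAW)
im,P,s=snap('wrist','w45.png')
"
```

```text
to [ 0.5822 -0.0293  0.0575  3.8   ] d xyz [-0.908  0.002 -0.   ] r [0.0002 0.0003 0.0001] rows t 2.2 0.0
```

View pics/w45.png

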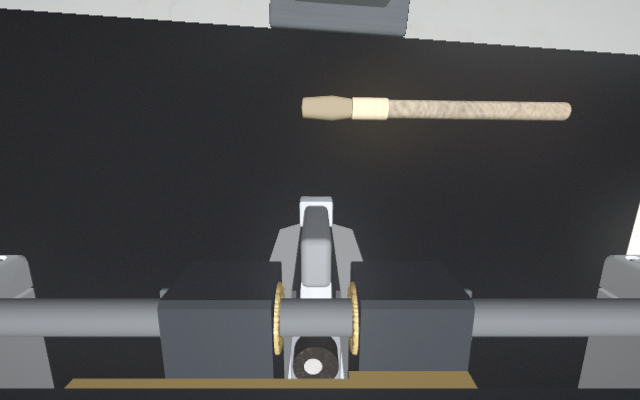

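Pusher sits behind the two 31 mm discs, in line. Push.

drive_tool([
  {"rx": 0, "ry": 0, "rz": 0, "x": -0.06, "y": 0.002, "z": 0, "jaw": 1},
  {"rx": 0, "ry": 0, "rz": 0, "x": -0.12, "y": 0.002, "z": 0, "jaw": 1},
  {"rx": 0, "ry": 0, "rz": 0, "x": -0.18, "y": 0.002, "z": 0, "jaw": 1},
  {"rx": 0, "ry": 0, "rz": 0, "x": -0.24, "y": 0.002, "z": 0, "jaw": 1},
  {"rx": 0, "ry": 0, "rz": 0, "x": -0.3, "y": 0.002, "z": 0, "jaw": 1},
  {"rx": 0, "ry": 0, "rz": 0, "x": -0.36, "y": 0.002, "z": 0, "jaw": 1},
  {"rx": 0, "ry": 0, "rz": 0, "x": -0.42, "y": 0.002, "z": 0, "jaw": 1},
  {"rx": 0, "ry": 0, "rz": 0, "x": -0.48, "y": 0.002, "z": 0, "jaw": 1},
])

```text
clock: 62.0
tcp_pos: [0.5189, -0.0335, 0.0576]
orientation: [0.001, -0.033, 0.999, 0.001]
contact_force: [-0.8, 0.7, -2.0]
gripper_width: 0.014
```

drive_tool([
  {"rx": 0, "ry": 0, "rz": 0, "x": -0.06, "y": 0, "z": 0, "jaw": 1},
  {"rx": 0, "ry": 0, "rz": 0, "x": -0.12, "y": 0, "z": 0, "jaw": 1},
  {"rx": 0, "ry": 0, "rz": 0, "x": -0.18, "y": 0, "z": 0, "jaw": 1},
  {"rx": 0, "ry": 0, "rz": 0, "x": -0.24, "y": 0, "z": 0, "jaw": 1},
  {"rx": 0, "ry": 0, "rz": 0, "x": -0.3, "y": 0, "z": 0, "jaw": 1},
])

```text
clock: 62.62
tcp_pos: [0.5644, -0.0304, 0.0578]
orientation: [0.001, -0.033, 0.999, 0.001]
contact_force: [-0.8, 0.3, -2.3]
gripper_width: 0.0133
```

```bash
python3 -c "
from h import *
goto(*mag('m',-.024),.0575,YAW)
"
```

```text
to [ 0.5822 -0.0293  0.0575  3.8   ] d xyz [-0.119 -0.     0.002] r [0.0002 0.0004 0.0001] rows t 0.3 0.0
```

drive_tool([
  {"rx": 0, "ry": 0, "rz": 0, "x": -0.06, "y": 0, "z": 0, "jaw": 1},
  {"rx": 0, "ry": 0, "rz": 0, "x": -0.12, "y": 0, "z": 0, "jaw": 1},
  {"rx": 0, "ry": 0, "rz": 0, "x": -0.123, "y": 0, "z": 0, "jaw": 1},
  {"rx": 0, "ry": 0, "rz": 0, "x": -0.123, "y": 0, "z": 0, "jaw": 1},
  {"rx": 0, "ry": 0, "rz": 0, "x": -0.123, "y": 0, "z": 0, "jaw": 1},
])

```text
clock: 63.25
tcp_pos: [0.5826, -0.0293, 0.0578]
orientation: [0.001, -0.033, 0.999, 0.001]
contact_force: [-0.2, 0.5, -2.8]
gripper_width: 0.0139
```

```bash
python3 -c "
from h import *
im,P,s=snap('wrist','w46.png')
goto(*mag('m',-.024),.0575,YAW)
im,P,s=snap('scene','sc9.png')
cv2.imwrite('pics/sc9m.png',cv2.resize(im[150:260,280:420],None,fx=5.5,fy=5,interpolation=cv2.INTER_CUBIC))
"
```

```text
to [ 0.5822 -0.0293  0.0575  3.8   ] d xyz [ 0.003 -0.     0.002] r [0.0002 0.0004 0.0001] rows t 0.0 0.0
```

View pics/sc9m.png

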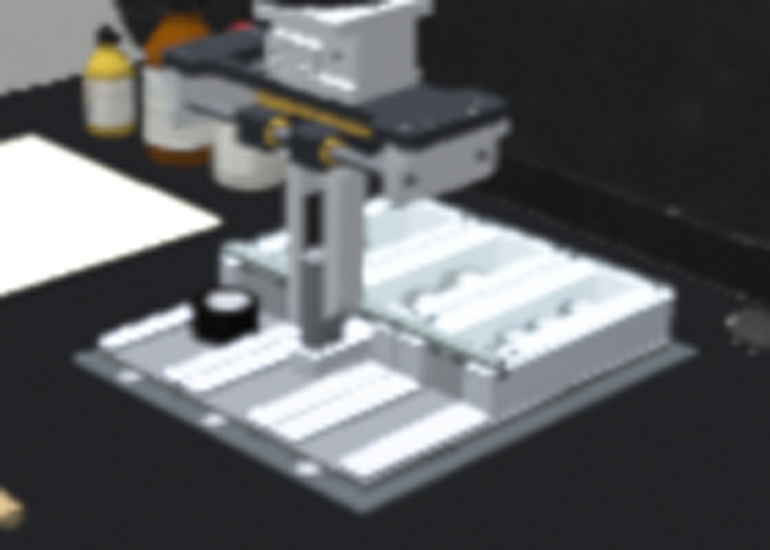

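View pics/w46.png

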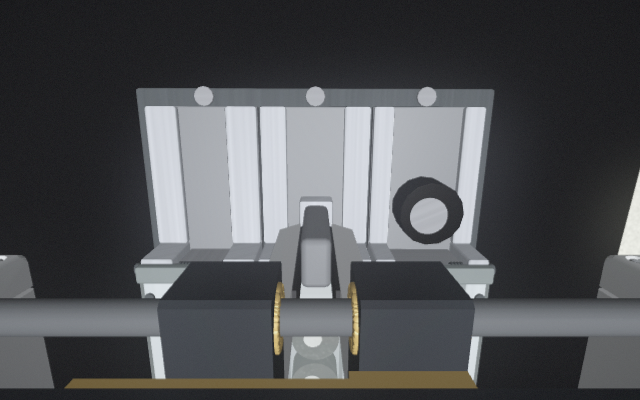

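drive_tool([
  {"rx": 0, "ry": 0, "rz": 0, "x": 0.15, "y": 0, "z": 0, "jaw": 1},
  {"rx": 0, "ry": 0, "rz": 0, "x": 0.35, "y": 0, "z": 0, "jaw": 1},
  {"rx": 0, "ry": 0, "rz": 0, "x": 0.55, "y": 0, "z": 0, "jaw": 1},
  {"rx": 0, "ry": 0, "rz": 0, "x": 0.75, "y": 0, "z": 0, "jaw": 1},
  {"rx": 0, "ry": 0, "rz": 0, "x": 0.9, "y": 0, "z": 0, "jaw": 1},
  {"rx": 0, "ry": 0, "rz": 0, "x": 0.9, "y": 0, "z": -0.08, "jaw": 1},
  {"rx": 0, "ry": 0, "rz": 0, "x": 0.9, "y": 0.3, "z": -0.08, "jaw": 1},
  {"rx": 0, "ry": 0, "rz": 0, "x": 0.9, "y": 0.455, "z": -0.08, "jaw": 1},
  {"rx": 0, "ry": 0, "rz": 0, "x": 0.9, "y": 0.455, "z": -0.08, "jaw": 1},
])

```text
clock: 64.47
tcp_pos: [0.4442, 0.0316, 0.0702]
orientation: [0.002, -0.035, 0.999, 0.001]
contact_force: [-0.2, -1.1, -1.6]
gripper_width: 0.0139
```

```bash
python3 -c "
from h import *
goto(*mag('w',-.155),.0575,YAW)
goto(*mag('w',-.024),.0575,YAW)
im,P,s=snap('wrist','w47.png')
im,P,s=snap('scene','sc10.png')
cv2.imwrite('pics/sc10m.png',cv2.resize(im[150:260,280:420],None,fx=5.5,fy=5,interpolation=cv2.INTER_CUBIC))
"
```

```text
to [0.4469 0.0299 0.0575 3.8   ] d xyz [-0.017 -0.013  0.085] r [0.0003 0.0006 0.0005] rows t 0.2 0.0
to [0.5776 0.0386 0.0575 3.8   ] d xyz [-0.891 -0.016  0.088] r [0.0003 0.0006 0.0005] rows t 2.1 0.0
```

View pics/w47.png

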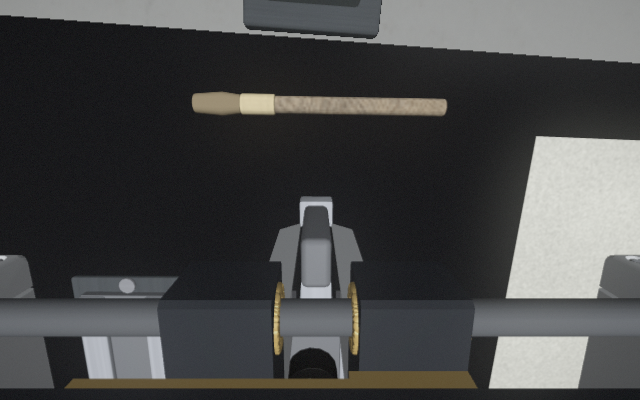

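View pics/sc10m.png

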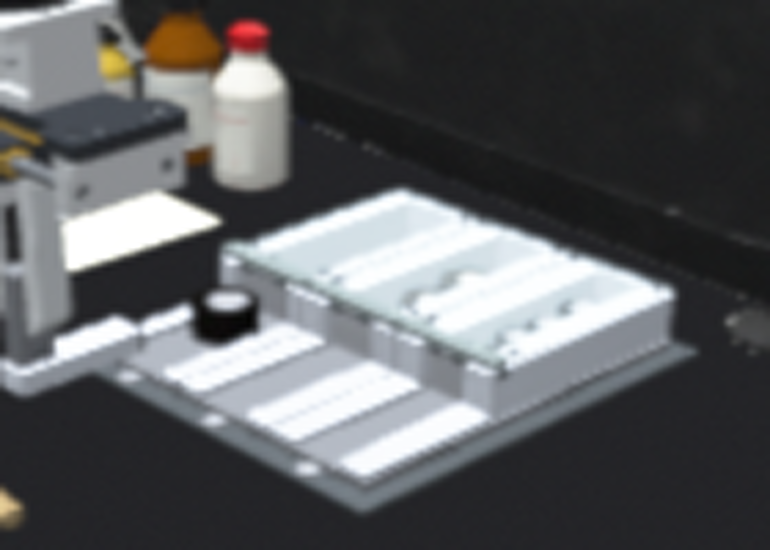

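drive_tool([
  {"rx": 0, "ry": 0, "rz": 0.0005, "x": -0.01, "y": -0.014, "z": 0.05, "jaw": 1},
  {"rx": 0, "ry": 0, "rz": 0.0005, "x": -0.02, "y": -0.014, "z": 0.086, "jaw": 1},
  {"rx": 0, "ry": 0, "rz": 0.0005, "x": -0.08, "y": -0.014, "z": 0.086, "jaw": 1},
  {"rx": 0, "ry": 0, "rz": 0.0005, "x": -0.15, "y": -0.014, "z": 0.086, "jaw": 1},
  {"rx": 0, "ry": 0, "rz": 0.0005, "x": -0.23, "y": -0.014, "z": 0.086, "jaw": 1},
  {"rx": 0, "ry": 0, "rz": 0.0005, "x": -0.29, "y": -0.014, "z": 0.086, "jaw": 1},
  {"rx": 0, "ry": 0, "rz": 0.0005, "x": -0.35, "y": -0.014, "z": 0.086, "jaw": 1},
  {"rx": 0, "ry": 0, "rz": 0.0005, "x": -0.41, "y": -0.014, "z": 0.086, "jaw": 1},
  {"rx": 0, "ry": 0, "rz": 0.0005, "x": -0.47, "y": -0.014, "z": 0.086, "jaw": 1},
])

```text
clock: 65.7
tcp_pos: [0.5146, 0.0324, 0.0572]
orientation: [0.001, -0.032, 0.999, 0.001]
contact_force: [-0.8, 0.2, -2.6]
gripper_width: 0.0137
```

```bash
python3 -c "
from h import *
goto(*mag('w',-.024),.0575,YAW)
im,P,s=snap('wrist','w48.png')
"
```

```text
to [0.5776 0.0386 0.0575 3.8   ] d xyz [-0.422  0.014 -0.001] r [ 0.0002  0.0004 -0.0004] rows t 1.0 0.0
```

View pics/w48.png

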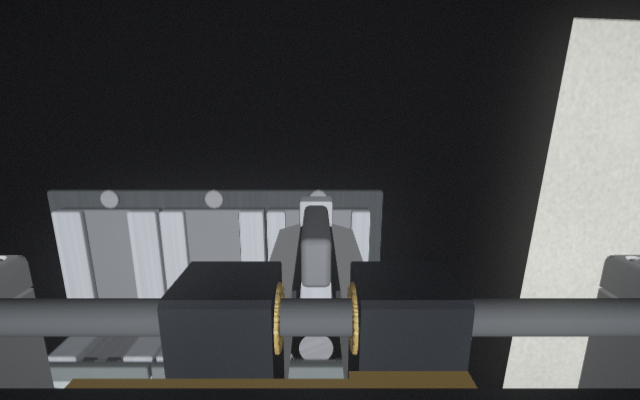

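drive_tool([
  {"rx": 0, "ry": 0, "rz": 0, "x": -0.06, "y": 0.005, "z": 0, "jaw": 1},
  {"rx": 0, "ry": 0, "rz": 0, "x": -0.12, "y": 0.01, "z": 0, "jaw": 1},
  {"rx": 0, "ry": 0, "rz": 0, "x": -0.18, "y": 0.013, "z": 0, "jaw": 1},
  {"rx": 0, "ry": 0, "rz": 0, "x": -0.24, "y": 0.013, "z": 0, "jaw": 1},
  {"rx": 0, "ry": 0, "rz": 0, "x": -0.3, "y": 0.013, "z": 0, "jaw": 1},
  {"rx": 0, "ry": 0, "rz": 0, "x": -0.36, "y": 0.013, "z": 0, "jaw": 1},
  {"rx": 0, "ry": 0, "rz": 0, "x": -0.41, "y": 0.013, "z": 0, "jaw": 1},
  {"rx": 0, "ry": 0, "rz": 0, "x": -0.425, "y": 0.013, "z": 0, "jaw": 1},
  {"rx": 0, "ry": 0, "rz": 0, "x": -0.425, "y": 0.013, "z": 0, "jaw": 1},
  {"rx": 0, "ry": 0, "rz": 0, "x": -0.425, "y": 0.013, "z": 0, "jaw": 1},
])

```text
clock: 67.0
tcp_pos: [0.5793, 0.0386, 0.0576]
orientation: [0.002, -0.032, 0.999, 0.001]
contact_force: [0.6, 0.1, -3.0]
gripper_width: 0.0134
```

drive_tool([
  {"rx": 0, "ry": 0, "rz": 0, "x": 0.15, "y": 0, "z": 0, "jaw": 1},
  {"rx": 0, "ry": 0, "rz": 0, "x": 0.35, "y": 0, "z": 0, "jaw": 1},
  {"rx": 0, "ry": 0, "rz": 0, "x": 0.55, "y": 0, "z": 0, "jaw": 1},
  {"rx": 0, "ry": 0, "rz": 0, "x": 0.75, "y": 0, "z": 0, "jaw": 1},
  {"rx": 0, "ry": 0, "rz": 0, "x": 0.88, "y": 0, "z": -0.04, "jaw": 1},
  {"rx": 0, "ry": 0, "rz": 0, "x": 0.9, "y": 0, "z": -0.2, "jaw": 1},
  {"rx": 0, "ry": 0, "rz": 0, "x": 0.9, "y": 0, "z": -0.35, "jaw": 1},
])

```text
clock: 67.88
tcp_pos: [0.4438, 0.0298, 0.1104]
orientation: [0.002, -0.032, 0.999, 0.001]
contact_force: [0.5, -0.4, -1.2]
gripper_width: 0.0136
```

```bash
python3 -c "
from h import *
im,P,s=snap('scene','sc11.png')
cv2.imwrite('pics/sc11m.png',cv2.resize(im[150:260,280:420],None,fx=5.5,fy=5,interpolation=cv2.INTER_CUBIC))
goto(.4418,-.3006,.1,np.radians(.3))
"
```

```text
to [ 0.4418 -0.3006  0.1     0.3   ] d xyz [ 0.164 -2.197  0.078] r [0.0004 0.0011 0.0093] rows t 5.3 0.3
```

View pics/sc11m.png

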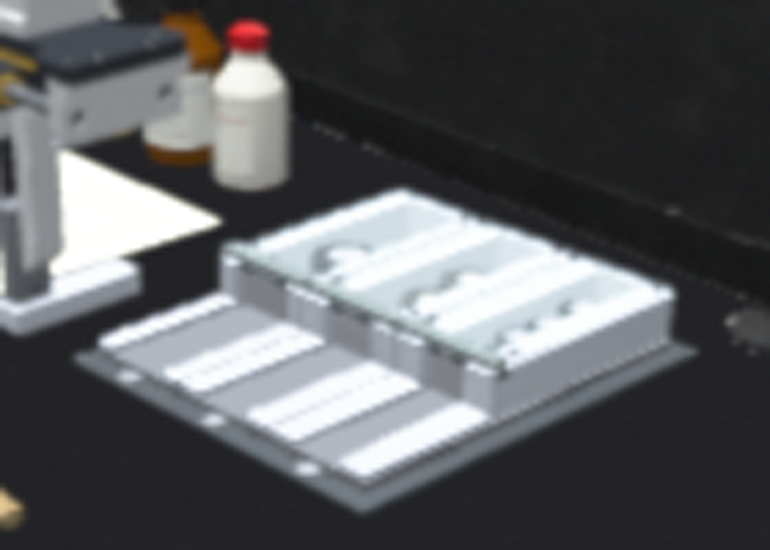

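drive_tool([
  {"rx": 0, "ry": 0.001, "rz": 0.0093, "x": 0.05, "y": -0.4, "z": 0, "jaw": 1},
  {"rx": 0, "ry": 0.001, "rz": 0.0093, "x": 0.08, "y": -0.8, "z": 0, "jaw": 1},
  {"rx": 0, "ry": 0.001, "rz": 0.0093, "x": 0.08, "y": -1, "z": 0, "jaw": 1},
  {"rx": 0, "ry": 0.001, "rz": 0.0093, "x": 0.08, "y": -1, "z": 0, "jaw": 1},
])

```text
clock: 68.42
tcp_pos: [0.4425, -0.1227, 0.1122]
orientation: [0.0, -0.001, 1.0, 0.001]
contact_force: [-0.8, 0.5, -1.7]
gripper_width: 0.0139
```

drive_tool([
  {"rx": 0, "ry": 0, "rz": 0, "x": 0, "y": -0.4, "z": 0, "jaw": 1},
  {"rx": 0, "ry": 0, "rz": 0, "x": 0, "y": -0.8, "z": 0, "jaw": 1},
  {"rx": 0, "ry": 0, "rz": 0, "x": 0, "y": -1, "z": 0, "jaw": 1},
  {"rx": 0, "ry": 0, "rz": 0, "x": 0, "y": -1, "z": 0, "jaw": 1},
])

```text
clock: 68.92
tcp_pos: [0.4424, -0.2741, 0.1116]
orientation: [0.0, 0.001, 1.0, 0.001]
contact_force: [-0.4, 1.0, -1.2]
gripper_width: 0.0137
```

```bash
python3 -c "
from h import *
goto(.4418,-.3006,.075,np.radians(.3))
"
```

```text
to [ 0.4418 -0.3006  0.075   0.3   ] d xyz [ 0.004 -0.177  0.244] r [ 0.0002  0.0001 -0.001 ] rows t 0.7 0.0
```

drive_tool([
  {"rx": 0, "ry": 0, "rz": -0.001, "x": 0.004, "y": -0.177, "z": 0, "jaw": 1},
  {"rx": 0, "ry": 0, "rz": -0.001, "x": 0.004, "y": -0.177, "z": 0.15, "jaw": 1},
  {"rx": 0, "ry": 0, "rz": -0.001, "x": 0.004, "y": -0.177, "z": 0.244, "jaw": 1},
  {"rx": 0, "ry": 0, "rz": -0.001, "x": 0.004, "y": -0.177, "z": 0.244, "jaw": 1},
])

```text
clock: 69.42
tcp_pos: [0.4415, -0.2991, 0.0741]
orientation: [-0.001, -0.003, 1.0, 0.001]
contact_force: [0.1, 0.4, -1.1]
gripper_width: 0.0138
```

```bash
python3 -c "
from h import *
im,P,s=snap('wrist','w49.png')
goto(.4418,-.3006,.0465,np.radians(.3))
"
```

```text
to [ 0.4418 -0.3006  0.0465  0.3   ] d xyz [-0.    -0.007  0.189] r [ 0.0003 -0.0001  0.0001] rows t 0.5 0.0
```

View pics/w49.png

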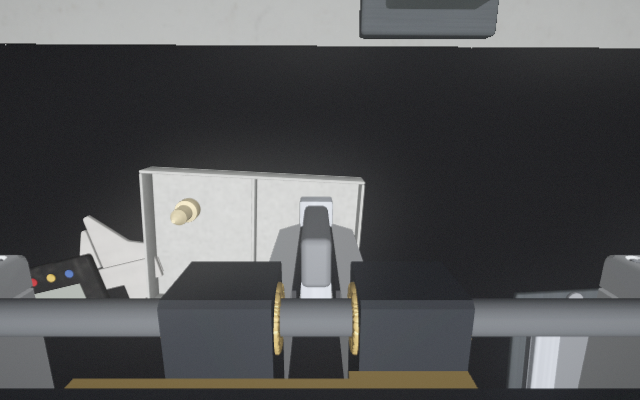

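Pusher held over its half of the tray, as at pick-up. Lower, release, rise.

drive_tool([
  {"rx": 0, "ry": 0, "rz": 0, "x": 0, "y": -0.007, "z": 0.08, "jaw": 1},
  {"rx": 0, "ry": 0, "rz": 0, "x": 0, "y": -0.007, "z": 0.15, "jaw": 1},
  {"rx": 0, "ry": 0, "rz": 0, "x": 0, "y": -0.007, "z": 0.184, "jaw": 1},
  {"rx": 0, "ry": 0, "rz": 0, "x": 0, "y": -0.007, "z": 0.189, "jaw": 1},
  {"rx": 0, "ry": 0, "rz": 0, "x": 0, "y": -0.007, "z": 0.189, "jaw": 1},
])

```text
clock: 70.1
tcp_pos: [0.4418, -0.3007, 0.0465]
orientation: [-0.0, -0.003, 1.0, 0.001]
contact_force: [0.9, 0.4, -1.2]
gripper_width: 0.0137
```

drive_tool([
  {"rx": 0, "ry": 0, "rz": 0, "x": 0, "y": 0, "z": 0, "jaw": 0.55},
  {"rx": 0, "ry": 0, "rz": 0, "x": 0, "y": 0, "z": 0, "jaw": 0.55},
  {"rx": 0, "ry": 0, "rz": 0, "x": 0, "y": 0, "z": 0, "jaw": 0.55},
  {"rx": 0, "ry": 0, "rz": 0, "x": 0, "y": 0, "z": 0, "jaw": 0.55},
  {"rx": 0, "ry": 0, "rz": 0, "x": 0, "y": 0, "z": -0.2, "jaw": 0.55},
  {"rx": 0, "ry": 0, "rz": 0, "x": 0, "y": 0, "z": -0.6, "jaw": 0.4},
  {"rx": 0, "ry": 0, "rz": 0, "x": 0, "y": 0, "z": -0.8, "jaw": 0.3},
])

```text
clock: 70.97
tcp_pos: [0.4422, -0.3016, 0.169]
orientation: [0.001, -0.003, 1.0, 0.001]
contact_force: [1.2, 0.6, 0.6]
gripper_width: 0.0587
```

```bash
python3 -c "
from h import *
im,P,s=snap('wrist','w50.png')
goto(.59,-.1,.3,YAW)
"
```

```text
to [ 0.59 -0.1   0.3   3.8 ] d xyz [-0.989  1.344 -0.851] r [ 0.      0.0008 -0.0098] rows t 4.5 0.3
```

View pics/w50.png

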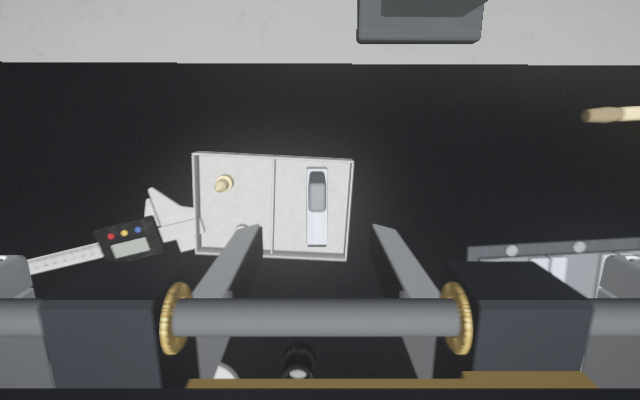

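Pusher stands upright in its half, and both indenters are still there (the steel one is partly behind a finger). I'll survey the magazine and the whole bench from higher up for final checks.

drive_tool([
  {"rx": 0, "ry": 0, "rz": -0.0098, "x": -0.2, "y": 0.3, "z": -0.5, "jaw": 0.3},
  {"rx": 0, "ry": 0, "rz": -0.0098, "x": -0.6, "y": 0.7, "z": -0.85, "jaw": 0.3},
  {"rx": 0, "ry": 0, "rz": -0.0098, "x": -0.9, "y": 1, "z": -0.85, "jaw": 0.3},
  {"rx": 0, "ry": 0, "rz": -0.0098, "x": -0.99, "y": 1, "z": -0.85, "jaw": 0.3},
  {"rx": 0, "ry": 0, "rz": -0.0098, "x": -0.99, "y": 1, "z": -0.85, "jaw": 0.3},
])

```text
clock: 71.65
tcp_pos: [0.5933, -0.1479, 0.2999]
orientation: [0.003, -0.036, 0.999, 0.0]
contact_force: [-0.2, -1.1, 0.0]
gripper_width: 0.0657
```

drive_tool([
  {"rx": 0, "ry": 0, "rz": 0, "x": -0.3, "y": 0.3, "z": 0, "jaw": 0.3},
  {"rx": 0, "ry": 0, "rz": 0, "x": -0.5, "y": 0.6, "z": 0, "jaw": 0.3},
  {"rx": 0, "ry": 0, "rz": 0, "x": -0.5, "y": 0.6, "z": 0, "jaw": 0.3},
  {"rx": 0, "ry": 0, "rz": 0, "x": -0.5, "y": 0.6, "z": 0, "jaw": 0.3},
  {"rx": 0, "ry": 0, "rz": 0, "x": -0.5, "y": 0.6, "z": 0, "jaw": 0.3},
])

```text
clock: 72.28
tcp_pos: [0.661, -0.0545, 0.3005]
orientation: [0.003, -0.035, 0.999, -0.0]
contact_force: [0.9, 0.1, 0.6]
gripper_width: 0.0657
```

```bash
python3 -c "
from h import *
im,P,s=snap('wrist','w51.png');print(s['tcp_pos'],s['joint_velocities'].max())
im,P,s=snap('scene','sc12.png')
cv2.imwrite('pics/sc12m.png',cv2.resize(im[150:350,190:490],None,fx=2.6,fy=2.6,interpolation=cv2.INTER_CUBIC))
"
```

```text
[ 0.66103455 -0.05445222  0.30052932] 0.0005988980043230414
```

View pics/w51.png

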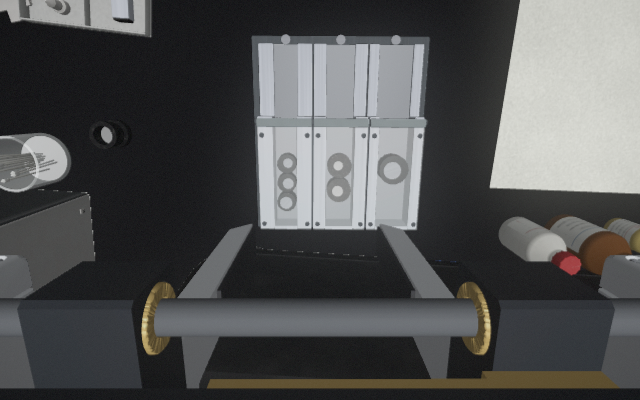

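View pics/sc12m.png

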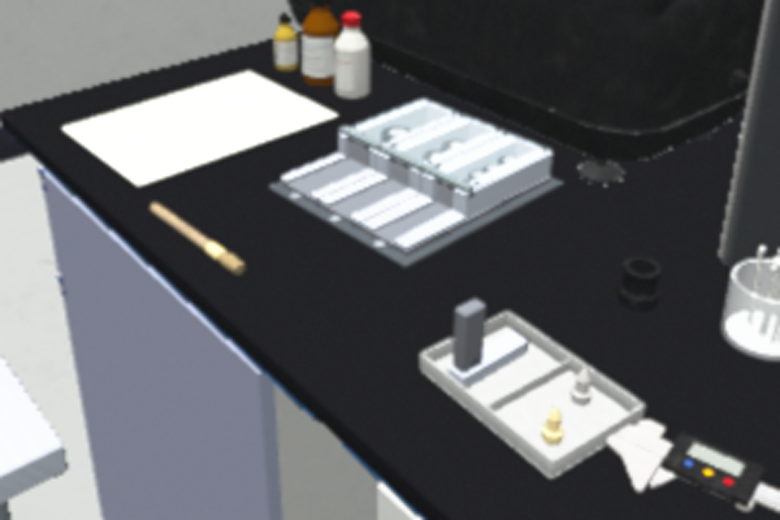

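```bash
python3 -c "
from h import *
im,P,s=snap('wrist')
cv2.imwrite('pics/w52m.png',cv2.resize(im[30:240,240:440],None,fx=3.8,fy=2.85,interpolation=cv2.INTER_CUBIC))
for n,uv in dict(n=(288,152),m=(338.5,151.5),w=(392,153)).items():
    p=ray(P,uv,.031)[:2]-MAGO; print(n,'rear edge x',round(p@E_*1000,1),'y',round(p@N_*1000,1))
"
```

```text
n rear edge x 37.0 y -64.2
m rear edge x 36.1 y -0.4
w rear edge x 37.7 y 67.4
```

View pics/w52m.png

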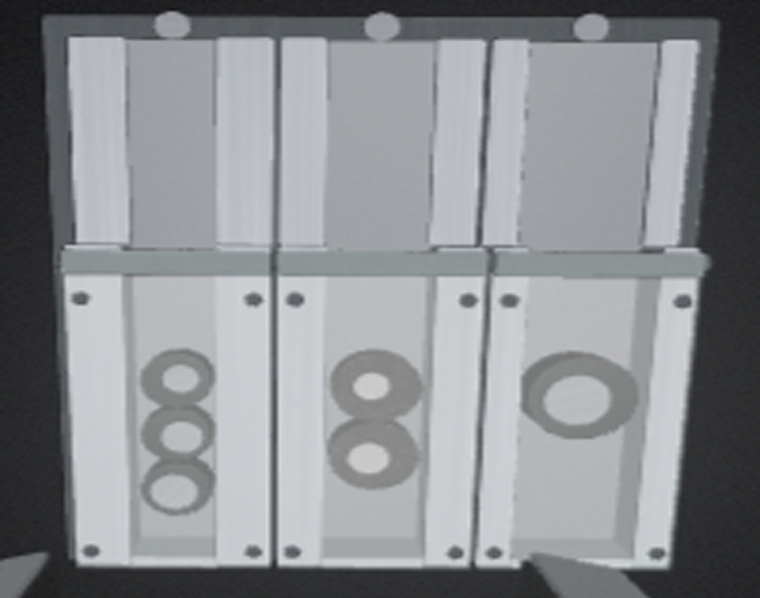

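```bash
python3 -c "
from h import *
im,P,s=snap('side')
cv2.imwrite('pics/s9m.png',cv2.resize(im[130:320,200:420],None,fx=3.5,fy=3.1,interpolation=cv2.INTER_CUBIC))
"
```

```text
(no output)
```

View pics/s9m.png

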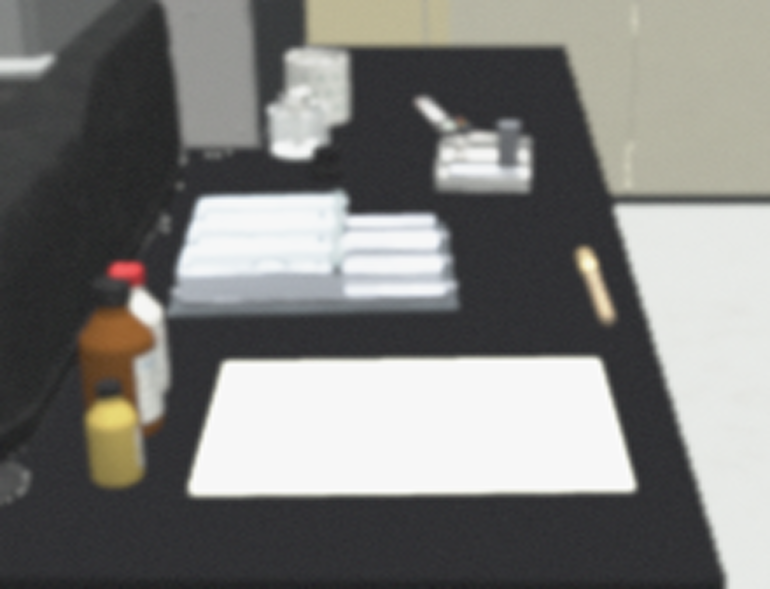

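The bench is clear, and the pusher, brush, loupe and indenters stand in place. I'm handing in the job.

```bash
python3 -c "
from bench import manip
print(manip.finish_job())"
```

```text
the job is handed in; nothing more can be done
None
```

I found six specimens on the bench: three of 25 mm, two of 31 mm and one of 38 mm. All six are now in their lanes with the face up. I stood each in its infeed, then pushed each lane's discs through the flap together with the pusher. I set the pusher back upright in its half of the tray and handed in at about 72 s.

**Last checks:**
- **Depth:** the rearmost discs sit 36–38 mm behind the port, past the 29 mm the flap sweeps. The infeeds are empty and the flaps look shut.
- **Rest of the bench:** the indenters, loupe and brush show no sign of having moved. No seventh specimen turned up in any camera view.

**What did not go smoothly:**
- **Tilted disc:** the second 25 mm disc tilted in the grip and sat askew between the guides. I picked it up again and reset it flat.
- **31 mm discs:** they looked different from the others (mottled, with a matt white spot), so I suspected they lay upside down. I tipped one onto its rim and back, and tilted the other in the air to see its underside. Both undersides showed no polished face, so I loaded both spot up. That they are the right way up rests on those two views.

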